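Batch-weigh the gas cartridges on the cluttered bench scale

ROBOT

A 6-joint arm with a two-finger parallel gripper is mounted at the origin on the work surface. World frame = base frame: x ahead of the robot, y to its left, z up, the work surface at z = 0. Lengths are in m, angles in rad, forces in N, time in s.
With the tool pointing down it reaches from about 0.375 to 0.9 m from the base axis. Payload 3.1 kg.
Tool frame: the origin (TCP) lies midway between the tips of the shut fingers; the grasp point (between the pads) lies pinch_z behind it (pinch_z is the distance from the TCP to the grasp point, in m); y points along the fingers, z is the direction in which the jaws open and shut, and the axes are right-handed (so a half turn about y gives the same grasp; the last joint's range is limited). The gripper opens to 87 mm and grips with 3 to 60 N. Pads are 19 mm wide; open, the fingers measure 117 mm over their backs; the gripper's body (75 mm by 190 mm) begins 51 mm behind the grasp point.
Start: joints at [1.127, 0.527, 1.433, -0, 1.181, -0.178], TCP at [0.164, 0.603, 0.223] pointing down, gripper open.
Joint ranges: [-3.08, 3.08], [-0.75, 2.2], [0.22, 2.44], [-1.43, 4.57], [0, 2.65], [-2.85, 2.85]. Speed limits (rad/s): [2.79, 2.79, 3.14, 3.14, 3.14, 3.14].

INTERFACE

Orientations are given as a unit quaternion [x, y, z, w].
In Python, from rig import get_obs, camera, hand_in, pinch_z gives the robot as it stands. The module is installed in compiled form; this text tells all that it offers.
- The arm moves only by the tool arm_command, never from a script. Its argument "plan" is a list of rows, each a list of 2 entries, a list of its own where there are three numbers: the shift along the world's x, y, z in units of 25 mm (1.0 is 25 mm), then the turn about the world's z in units of 5 degrees (1.0 is 5 degrees). A call has 1 to 5 rows; each row is the pose to reach, as a shift and turn from the pose commanded when the call began; what a row does not reach only later rows make up. A row lasts 1/10 s, in which the tool goes at most 50 mm and 8.59 degrees, less where a joint would pass 70% of its speed; a pose out of reach is approached as far as the arm can. A call with a gripper value outside its range is refused whole. "fingers" is the opening, from -1 (shut) to 1 (fully open), set as the call begins (left out, the last holds). The fingers move at their own pace and stop on an object; "force" is the grip in N (left out, the last holds). Time passes only in rows, so rows that repeat a pose let the fingers close. It gives the time, the measured TCP pose, the force and the opening at its end, in the units of the state.
- get_obs(): the state, without advancing time (a new reading comes with each control period).
- camera(name): name is "side" or "top" or "wrist"; returns a dict with "pixels" (480x640x3 uint8, red, green, blue), "camera_matrix" (3x3 intrinsics, pixels), "R" (3x3) and "t" (3): a world point X has camera coordinates R X + t. Camera axes: x right, y down, z forward; pixel columns grow to the right and rows downward; lengths in m; the calibration is good to about 2 mm. A picture is of the moment at which its call begins. There is no depth.
- hand_in(): hands the job in, once; it reports no verdict.
The state is a dict: "time": time; "q": joint angles; "joint_velocities": joint speeds; "joint_torque": joint torques, N m; "position": TCP position; "tool_rot": TCP orientation; "ft_force": force on the tool from outside, world axes, zero at the start; "moment": the same for the moment, N m; "grip_width": finger opening in m.
Only numpy, scipy, OpenCV 4.12 (cv2) and the standard library are available. Lean on these libraries where they do the work, as an engineer would, in place of code of your own. Each camera call takes 0.05 s, during which the arm holds its last target.

TASK

Clear the bench scale first: lift the kit case and the dial gauge off its pan and stow both on the black mat, the case upright; then, with the pan empty, turn the selector knob to the two dots (weigh). Lay every gas cartridge on the pan at once, each flat on the steel, and let go for a full second for the reading; then put all of them in the blue tray, lying on its floor, and turn the selector back to the single dot (off), in either order. The scale is delicate: set things down gently and never load or press the pan with more than 60 N, and leave everything else on the bench where it is.

Things in the scene. Friction and masses are not known exactly. Their poses are not given: they have to be found in the camera images.
- pan_top (a point): centre of the upper face of the bench scale's bright steel pan, 48 mm above the bench. The pan is a flat plate without a rim, 160 mm along its x by 260 mm along its y, 8 mm thick. x axis: away from the scale's console. The pan and console are fixed to one another and the scale cannot be shifted
- pan: the pan itself (rigid plate); origin at the centre of its underside, 8 mm below pan_top, same axes. Its delicate load cell must not bear over 60 N, the things lying on it included
- selector_grip (a point): on the axis of the black selector knob on the white console on the robot's side of the pan, at grip height: 29 mm above pan_top, 37 mm above the console. The knob is an upright bar 42 mm long, 14 mm thick, its top 7 mm above this point, on a disc 14 mm high over the console. The point turns with the knob: x along the bar; a white line on top marks the pointing (-x) end
- selector (a joint): turn of the knob in rad, clockwise seen from above, from 0 (stop) to 2.4 (stop); it stays where it is left (friction 0.05 N m). At 0 the white line points away from the pan, to the single dot on the console (off); at 1.05 to the two dots (weigh); at 2.10 to the three dots. It starts near the three dots
- case: white plastic kit case left on the pan, 130 (its x) x 70 (y) x 55 mm high, 0.5 kg, with a black carrying handle above its lid: a straight bar along x, 86 mm long, 14 mm thick, 12 mm high, its centre 85 mm above the case's underside, 24 mm of free space under it between two end posts 66 mm apart. Origin: centre of the underside
- gauge: dial gauge left on the pan: dark steel drum 56 mm in diameter, 32 mm high, white face up, with a square brass stub 16 mm wide that sticks out along its own x to 55 mm from the centre; 0.25 kg. Origin: centre of the drum, 16 mm above what it lies on
- mat_top (a point): centre of the upper face of the black rubber mat on the robot's left, 3 mm thick, 180 mm along its x by 220 mm along its y, fixed
- tray_in (a point): centre of the inner floor of the blue tray on the robot's right; the floor is 5 mm above the bench; outside 190 mm along its x, 250 mm along its y, 45 mm high, walls 5 mm; fixed
- cart1: one of two or three gas cartridges lying on the bench (absent ones read None): bare steel cylinder 30 mm in diameter with a square black plastic cap 36 x 36 x 16 mm on each end, 120 mm long over all, 88 mm of bare steel between the caps, 0.2 kg. Origin at its centre, 18 mm above what it lies on; own x axis along its length. Pinch the bare steel from above.
- cart2: one of two or three gas cartridges lying on the bench (absent ones read None): bare steel cylinder 30 mm in diameter with a square black plastic cap 36 x 36 x 16 mm on each end, 120 mm long over all, 88 mm of bare steel between the caps, 0.2 kg. Origin at its centre, 18 mm above what it lies on; own x axis along its length. Pinch the bare steel from above.
- cart3: one of two or three gas cartridges lying on the bench (absent ones read None): bare steel cylinder 30 mm in diameter with a square black plastic cap 36 x 36 x 16 mm on each end, 120 mm long over all, 88 mm of bare steel between the caps, 0.2 kg. Origin at its centre, 18 mm above what it lies on; own x axis along its length. Pinch the bare steel from above.
- cart4: one of two or three gas cartridges lying on the bench (absent ones read None): bare steel cylinder 30 mm in diameter with a square black plastic cap 36 x 36 x 16 mm on each end, 120 mm long over all, 88 mm of bare steel between the caps, 0.2 kg. Origin at its centre, 18 mm above what it lies on; own x axis along its length. Pinch the bare steel from above.
- tape: bystander, not to be disturbed: roll of brown packing tape lying flat, 90 mm across, 45 mm high; origin at the centre of its underside
- driver: bystander, not to be disturbed: screwdriver with red handle, 160 mm long, lying; origin at the centre of its underside (for the lying driver, under its middle)
- jar: bystander, not to be disturbed: amber jar, 60 mm across, 80 mm high; origin at the centre of its underside
- carton: bystander, not to be disturbed: plain cardboard carton, 60 x 90 x 70 mm; origin at the centre of its underside
- bottle: bystander, not to be disturbed: white bottle, 60 mm across, 150 mm high; origin at the centre of its underside
- beacon: bystander, not to be disturbed: orange plastic block-shaped beacon, 110 x 45 x 50 mm high; origin at the centre of its underside
- tin: bystander, not to be disturbed: tin, 70 mm across, 60 mm high; origin at the centre of its underside

How it is judged:
By the outcome, as a careful person would: the job done as asked, in the order asked, and still so for the second after the job is handed in, with the robot touching nothing.
Of cart1, cart2, cart3, cart4 only 2 to 3 are there at a start; the rules pass over those that are not, and their reading is None.
At some moment in a run one of case, gauge, cart1, cart2, cart3, cart4 may be knocked a few centimetres aside while the robot is not near it.
It also fails if it takes over 210 s, if anything falls off the work surface, if the arm or the gripper's body presses on something with over 40 N, if the wrist force passes 120 N, or if a joint passes its speed limit or range.

## Working session

There is one attempt and no reset: what is moved stays moved. The work goes in short steps, Python scripts to look and compute and a tool call to move; the robot and the scene stay as the last step left them, time stands still between calls to the robot, and variables do not carry over. Pictures are saved under pics/ and viewed, and the job is handed in when it is done.

Besides the shell and the picture viewer there is one more tool, called after "Request:" by a JSON object that holds its "name" and its "arguments". arm_command: Moves the arm, as the interface text tells. Its arguments: {"type":"object","properties":{"plan":{"type":"array"},"fingers":{"type":"number"},"force":{"type":"number"}},"required":["plan"]}

```bash
ls; mkdir -p pics; python3 - <<'E'
from rig import get_obs,camera,pinch_z
import cv2
print(pinch_z); o=get_obs(); print({k:(v if not hasattr(v,'round') else v) for k,v in o.items()})
for n in ("side","top","wrist"):
    c=camera(n); cv2.imwrite(f"pics/{n}0.png",c["pixels"][:,:,::-1]); print(n,c["camera_matrix"],c["R"],c["t"])
E
```

```text
pics
0.0187
{'time': 0.0, 'q': array([ 1.12653499e+00,  5.28454733e-01,  1.43390366e+00, -6.45651594e-05,
        1.18136880e+00, -1.78447858e-01]), 'joint_velocities': array([-0.00043067, -0.00016062,  0.0006883 ,  0.00060673,  0.00129532,
        0.00080414]), 'joint_torque': array([-3.19751489e-04, -4.40042675e+01, -1.76589632e+01,  6.32145884e-02,
        5.85199194e-02, -1.77932811e-04]), 'position': array([0.16382357, 0.60239206, 0.22157822]), 'tool_rot': array([ 0.70159634, -0.09390526,  0.09348306, -0.70014663]), 'ft_force': array([-0.24909214,  0.57965317, -0.20752954]), 'moment': array([-0.02533774,  0.02186851, -0.03146624]), 'grip_width': 0.08698125997176863}
side [[578.53944302   0.         314.0663818 ]
 [  0.         578.53944302 240.86745791]
 [  0.           0.           1.        ]] [[ 0.72487801 -0.68886282  0.00445957]
 [-0.43371851 -0.46140462 -0.77394705]
 [ 0.53520101  0.55908299 -0.63323462]] [-0.40766077  0.31877024  1.22145034]
top [[582.4162951    0.         319.37458454]
 [  0.         582.4162951  233.09381463]
 [  0.           0.           1.        ]] [[ 0.0050045  -0.99997176  0.00560588]
 [-0.99661921 -0.00544729 -0.08197847]
 [ 0.0820067  -0.00517666 -0.99661833]] [0.01996483 0.57784335 1.5570463 ]
wrist [[416.39990783   0.         320.17925697]
 [  0.         416.39990783 238.75509917]
 [  0.           0.           1.        ]] [[ 0.26221503  0.9650038  -0.0033089 ]
 [ 0.92877087 -0.25143587  0.27233191]
 [ 0.26196935 -0.07448273 -0.96219768]] [-0.62331068 -0.03351742  0.39108768]
```

View pics/top0.png

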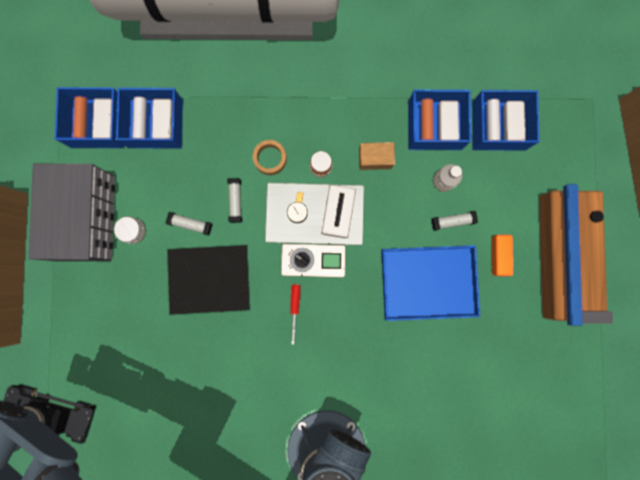

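View pics/side0.png

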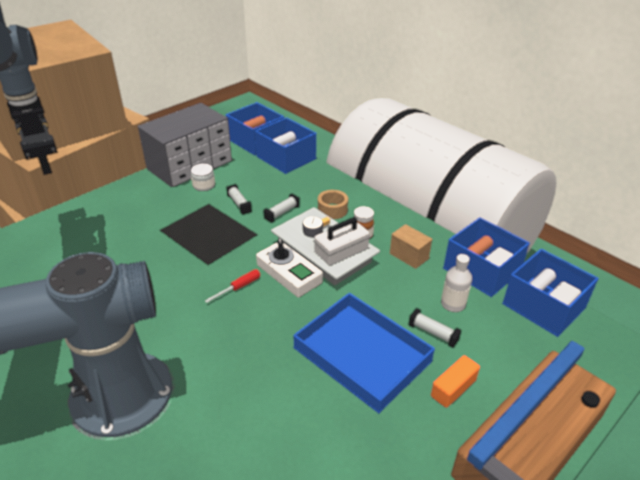

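View pics/wrist0.png

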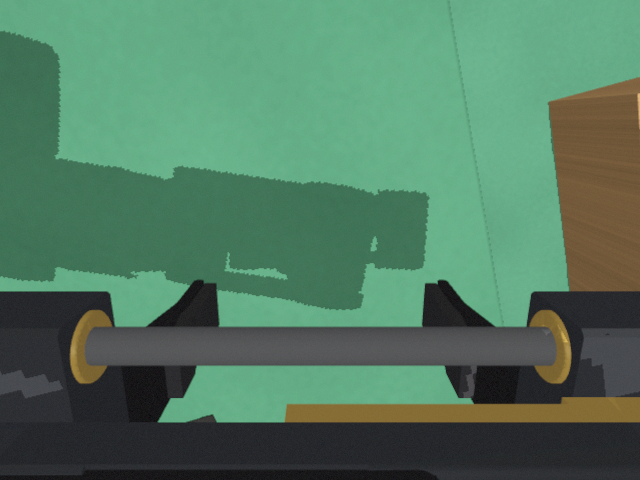

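```bash
cat > h.py <<'E'
import numpy as np,cv2
from rig import get_obs,camera,hand_in,pinch_z
from scipy.spatial.transform import Rotation as Ro
def shot(n,f=None,crop=None,scale=1):
    c=camera(n)
    if f:
        im=c["pixels"][:,:,::-1]
        if crop: im=im[crop[1]:crop[3],crop[0]:crop[2]]
        cv2.imwrite(f"pics/{f}.png",cv2.resize(im,None,fx=scale,fy=scale,interpolation=cv2.INTER_CUBIC))
    return c
def pw(c,u,v,z):
    d=c["R"].T@np.linalg.inv(c["camera_matrix"])@np.array([u,v,1.]); o=-c["R"].T@c["t"]
    return o+d*(z-o[2])/d[2]
def proj(c,X):
    p=c["camera_matrix"]@(c["R"]@np.array(X)+c["t"]); return p[:2]/p[2]
def st():
    o=get_obs(); R=Ro.from_quat(o["tool_rot"]).as_matrix()
    print("t",round(o["time"],2),"pos",o["position"].round(4),"jaw(z)ang",np.degrees(np.arctan2(R[1,2],R[0,2])).round(1),"y",R[:,1].round(3),"x",R[:,0].round(2),"F",o["ft_force"].round(1),"w",round(o["grip_width"],4),"q",o["q"].round(2)); return o
E
python3 - <<'E'
from h import *
c=shot("top","c1",(150,140,370,305),3.6)
im=c["pixels"][:,:,::-1]
cv2.imwrite("pics/c2.png",cv2.resize(im[200:330,370:520],None,fx=4,fy=4,interpolation=cv2.INTER_CUBIC))
st()
E
```

```text
t 0.2 pos [0.164  0.6026 0.2219] jaw(z)ang 74.8 y [-0.001 -0.001 -1.   ] x [ 0.96 -0.26 -0.  ] F [-0.1 -0.5 -0.9] w 0.0869 q [ 1.13  0.53  1.43 -0.    1.18 -0.18]
```

View pics/c1.png

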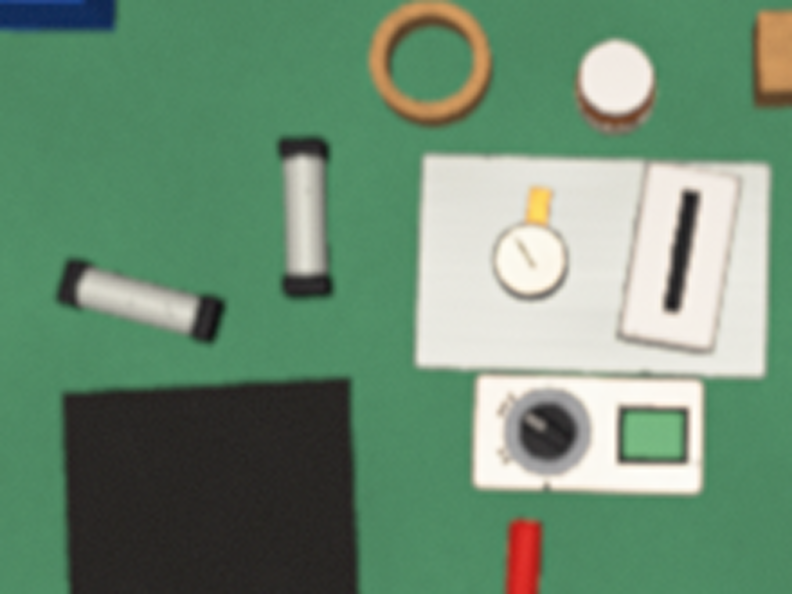

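View pics/c2.png

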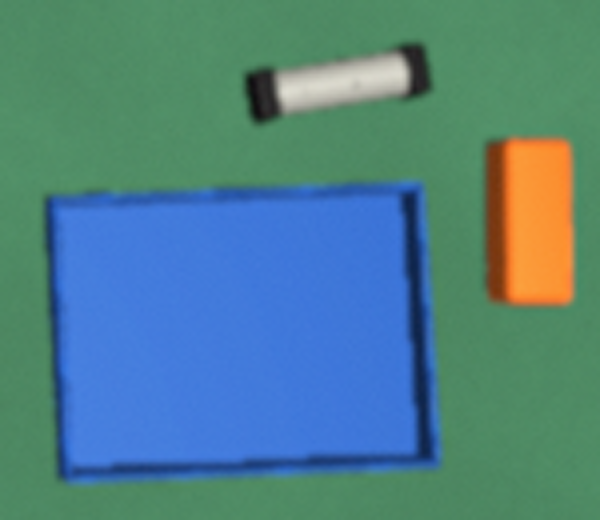

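```bash
python3 - <<'E'
from h import *
c=shot("top")
def f(n,x,y,z,s=3.6,o=(150,140)):
    p=pw(c,(x+.5)/s-.5+o[0],(y+.5)/s-.5+o[1],z); print(n,p.round(4)); return p
def seg(n,a,b,z,**k):
    a=f(n,*a,z,**k);b=f(n,*b,z,**k); d=a-b; print(n,"mid",((a+b)/2).round(4),"len",np.linalg.norm(d).round(4),"ang",np.degrees(np.arctan2(d[1],d[0])).round(1))
for q in [(424,155),(770,163),(765,376),(416,367)]: f("pan",*q,.048)
seg("handle",(692,190),(673,312),.139)
seg("caselid",(694,170),(664,345),.103)
f("case",652,165,.103);f("case",741,180,.103);f("case",715,352,.103);f("case",619,337,.103)
seg("gauge",(541,187),(530,259),.08)
f("knob",548,431,.084)
f("dot1",547,488,.04);f("dot2",503,455,.04);f("dot3",507,405,.04);f('lineend',527,417,.084)
for q in [(64,395),(350,379)]: f("mat",*q,.003)
seg("cA",(303,143),(307,292),.030)
seg("cB",(66,281),(213,320),.030)
k=dict(s=4,o=(370,200))
seg("cC",(260,94),(420,69),.030,**k)
for q in [(48,197),(423,184),(440,466),(62,480)]: f("tray",*q,.045,**k)
f("beacon",540,220,.05,**k)
for q in [(168,251),(247,246),(250,309),(169,314)]: f("mat",*q,.003,s=1,o=(0,0))
f("tape",431,62,.045);f("jar",616,77,.08);f("drv",525,520,.02)
f("drvtip",293,344,.01,s=1,o=(0,0)); f('tin',129,230,.06,s=1,o=(0,0));f('bottle',454,172,.15,s=1,o=(0,0))
f('carton',378,155,.07,s=1,o=(0,0))
E
```

```text
pan [0.711  0.1636 0.048 ]
pan [ 0.7065 -0.0951  0.048 ]
pan [ 0.5469 -0.0912  0.048 ]
pan [0.5522 0.1675 0.048 ]
handle [ 0.6718 -0.0328  0.139 ]
handle [ 0.5856 -0.0197  0.139 ]
handle mid [ 0.6287 -0.0262  0.139 ] len 0.0872 ang -8.7
caselid [ 0.6919 -0.0358  0.103 ]
caselid [ 0.5653 -0.0145  0.103 ]
caselid mid [ 0.6286 -0.0252  0.103 ] len 0.1284 ang -9.5
case [ 0.6954 -0.0055  0.103 ]
case [ 0.6848 -0.0697  0.103 ]
case [ 0.5604 -0.0511  0.103 ]
case [0.5708 0.0177 0.103 ]
gauge [0.6824 0.075  0.08  ]
gauge [0.6294 0.0827 0.08  ]
gauge mid [0.6559 0.0788 0.08  ] len 0.0536 ang -8.2
knob [0.504  0.0685 0.084 ]
dot1 [0.4634 0.07   0.04  ]
dot2 [0.4876 0.1029 0.04  ]
dot3 [0.5248 0.1002 0.04  ]
lineend [0.514  0.0837 0.084 ]
mat [0.5324 0.4389 0.003 ]
mat [0.5458 0.2216 0.003 ]
cA [0.7227 0.2566 0.03  ]
cA [0.6095 0.2517 0.03  ]
cA mid [0.6661 0.2542 0.03  ] len 0.1133 ang 2.5
cB [0.6168 0.4328 0.03  ]
cB [0.588  0.3218 0.03  ]
cB mid [0.6024 0.3773 0.03  ] len 0.1146 ang 75.4
cC [ 0.606  -0.2892  0.03  ]
cC [ 0.6237 -0.398   0.03  ]
cC mid [ 0.6148 -0.3436  0.03  ] len 0.1103 ang 99.2
tray [ 0.5346 -0.1435  0.045 ]
tray [ 0.5446 -0.3946  0.045 ]
tray [ 0.3575 -0.4027  0.045 ]
tray [ 0.3471 -0.1521  0.045 ]
beacon [ 0.5207 -0.4709  0.05  ]
mat [0.528  0.4372 0.003 ]
mat [0.5428 0.2212 0.003 ]
mat [0.3713 0.2105 0.003 ]
mat [0.3568 0.43   0.003 ]
tape [0.7821 0.1594 0.045 ]
jar [0.7643 0.0206 0.08  ]
drv [0.4395 0.0868 0.02  ]
drvtip [0.2786 0.0925 0.01  ]
tin [0.5802 0.5273 0.06  ]
bottle [ 0.7238 -0.315   0.15  ]
carton [ 0.7836 -0.132   0.07  ]
```

Request:
{"name": "arm_command", "arguments": {"plan": [[[1.2,-1.6,0.3],0.5],[[2.4,-3.2,0.6],1],[[3.6,-4.8,0.9],1.3],[[4.8,-6.4,1.0],1.3],[[6,-8,1.2],1.3]], "fingers": 1, "force": 20}}

```text
time: 0.75
position: [0.3137, 0.403, 0.2525]
tool_rot: [-0.705, 0.054, -0.054, 0.705]
ft_force: [0.5, 0.3, -1.0]
grip_width: 0.0869
```

```bash
python3 -c "
from h import *
st()"
```

```text
t 0.75 pos [0.3137 0.403  0.2525] jaw(z)ang 81.3 y [ 0. -0. -1.] x [ 0.99 -0.15  0.  ] F [ 0.5  0.3 -1. ] w 0.0869 q [ 0.69  0.34  1.68 -0.    1.13 -0.73]
```

Request:
{"name": "arm_command", "arguments": {"plan": [[[1.2,-1.6,0],0],[[2.4,-3.2,0],0],[[3.6,-4.8,0],0],[[4.8,-6.4,0],0],[[6,-8,0],0]]}}

```text
time: 1.25
position: [0.4639, 0.2028, 0.2525]
tool_rot: [-0.705, 0.054, -0.054, 0.705]
ft_force: [0.7, 1.2, 0.2]
grip_width: 0.087
```

Request:
{"name": "arm_command", "arguments": {"plan": [[[1.2,-1.6,0],0],[[2.4,-3.2,0],0],[[3.6,-4.8,0],0],[[4.8,-6.4,0],0],[[6,-8,0],0]]}}

```text
time: 1.75
position: [0.6138, 0.0027, 0.2523]
tool_rot: [-0.705, 0.054, -0.054, 0.705]
ft_force: [1.0, 1.7, 0.8]
grip_width: 0.0869
```

```bash
python3 -c "
from h import *
st(); shot('wrist','w1'); shot('side','s1',(220,170,420,320),4)"
```

```text
t 1.75 pos [0.6138 0.0027 0.2523] jaw(z)ang 81.2 y [-0.  0. -1.] x [ 0.99 -0.15 -0.  ] F [1.  1.7 0.8] w 0.0869 q [-0.18  0.48  1.43  0.    1.23 -1.6 ]
```

View pics/w1.png

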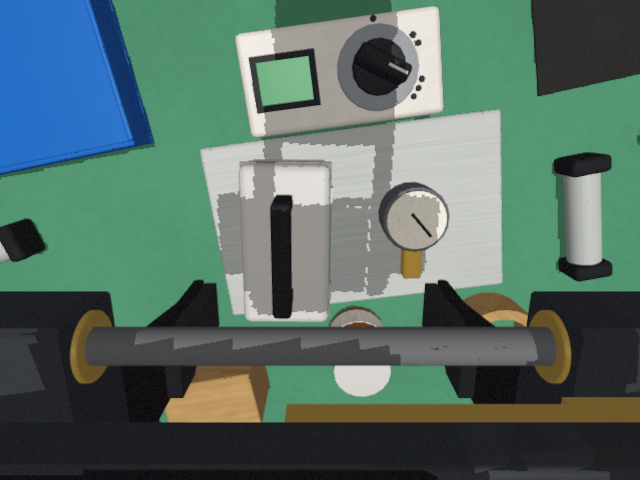

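View pics/s1.png

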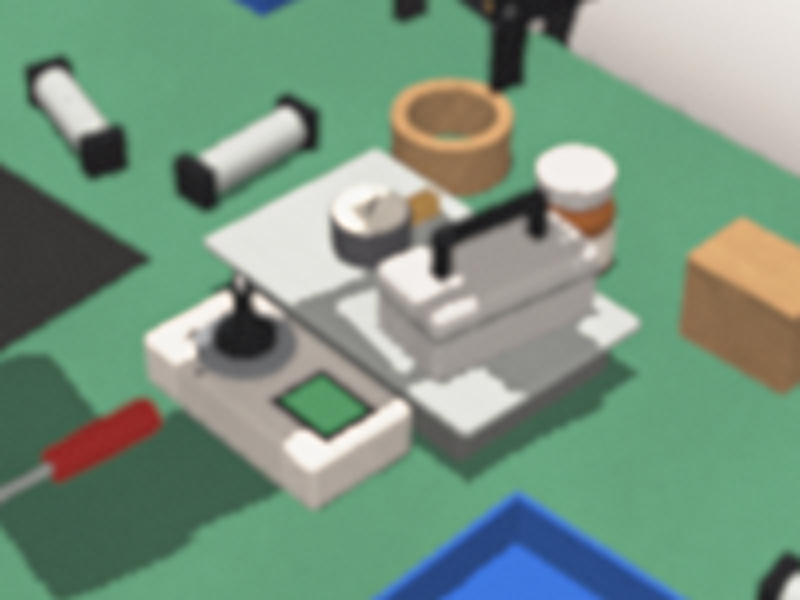

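```bash
python3 -c "
from h import *
c=shot('wrist')
a=pw(c,283,197,.139);b=pw(c,283.5,317,.139);print(a,b,(a+b)/2)
for n,q,z in [('gauge',(415,216),.08),('knob',(383,67),.084)]: print(n,pw(c,*q,z))
st()"
```

```text
[ 0.58855219 -0.02267325  0.139     ] [ 0.67525615 -0.03831226  0.139     ] [ 0.63190417 -0.03049276  0.139     ]
gauge [0.63079593 0.074222   0.08      ]
knob [0.51405439 0.06088084 0.084     ]
t 1.9 pos [0.6146 0.0016 0.2518] jaw(z)ang 81.0 y [ 0.001 -0.    -1.   ] x [ 0.99 -0.16  0.  ] F [-1.  -0.1  0. ] w 0.087 q [-0.18  0.48  1.43 -0.    1.23 -1.59]
```

```bash
python3 -c "
from h import *
c=shot('side')
f=lambda x,y,z: print(pw(c,(x+.5)/4-.5+220,(y+.5)/4-.5+170,z))
f(371,211,.08);f(242,283,.084)
f(441,238,.139);f(536,196,.139)
for q in [(376,150),(640,322),(463,432),(205,240)]: f(*q,.048)
print('top-derived in side/wrist px')
w=shot('wrist');t=shot('top')
for X in [(.6294,.0827,.08),(.504,.0685,.084),(.6718,-.0328,.139),(.711,.1636,.048),(.5522,.1675,.048)]: print(X,proj(c,X),(proj(c,X)-[220,170])*4+1.5,proj(w,X))
o=st();print(proj(w,o['position']),proj(t,o['position']),proj(c,o['position']))
"; cp h.py /tmp
```

```text
[0.62673011 0.07479661 0.08      ]
[0.51083028 0.07252595 0.084     ]
[ 0.5863865  -0.03057462  0.139     ]
[ 0.66049472 -0.04116959  0.139     ]
[0.70740422 0.15474573 0.048     ]
[ 0.70162589 -0.10153033  0.048     ]
[ 0.54288628 -0.09653979  0.048     ]
[0.55087379 0.15885601 0.048     ]
top-derived in side/wrist px
(0.6294, 0.0827, 0.08) [311.07489782 220.65573479] [365.79959127 204.12293915] [419.04592925 220.40083537]
(0.504, 0.0685, 0.084) [279.13576272 242.26192177] [238.04305088 290.54768707] [385.52705563  59.85264256]
(0.6718, -0.0328, 0.139) [354.29029715 215.34807777] [538.6611886 182.8923111] [283.69461533 319.2672216 ]
(0.711, 0.1636, 0.048) [312.41172843 205.30072404] [371.1469137  142.70289618] [505.05367211 283.33397638]
(0.5522, 0.1675, 0.048) [269.19844067 227.99366578] [198.29376269 233.47466313] [503.12932214 107.71393118]
t 2.05 pos [0.6119 0.0055 0.2519] jaw(z)ang 81.3 y [-0.002  0.001 -1.   ] x [ 0.99 -0.15 -0.  ] F [0.5 0.5 0. ] w 0.0874 q [-0.17  0.48  1.43  0.    1.23 -1.59]
[325.12318103 301.22391343] [327.51659067 210.48610044] [327.86748898 180.98619253]
```

```bash
python3 -c "
from h import *
t=shot('top','t2',(250,140,400,260),5)
s=shot('side','s2',(250,100,400,220),5)
o=st()
R=Ro.from_quat(o['tool_rot']).as_matrix()
for k in (-.0435,.0435):
  X=o['position']+R[:,2]*k
  print((proj(s,X)-[250,100])*5+2,(proj(t,X)-[250,140])*5+2)
for i in range(3): print(shot('top')['t'], get_obs()['position'])
"
```

```text
t 2.15 pos [0.6119 0.0061 0.2523] jaw(z)ang 81.4 y [-0.001  0.    -1.   ] x [ 0.99 -0.15 -0.  ] F [0.  0.3 0.1] w 0.0871 q [-0.17  0.48  1.43  0.    1.23 -1.59]
[444.65307207 447.67339401] [480.61092755 368.67407049]
[338.49190008 365.28569056] [295.97748537 339.76484027]
[0.01996483 0.57784335 1.5570463 ] [0.6120695  0.00611258 0.25248124]
[0.01996483 0.57784335 1.5570463 ] [0.61224407 0.00597368 0.25260032]
[0.01996483 0.57784335 1.5570463 ] [0.61241212 0.00584001 0.25264376]
```

View pics/t2.png

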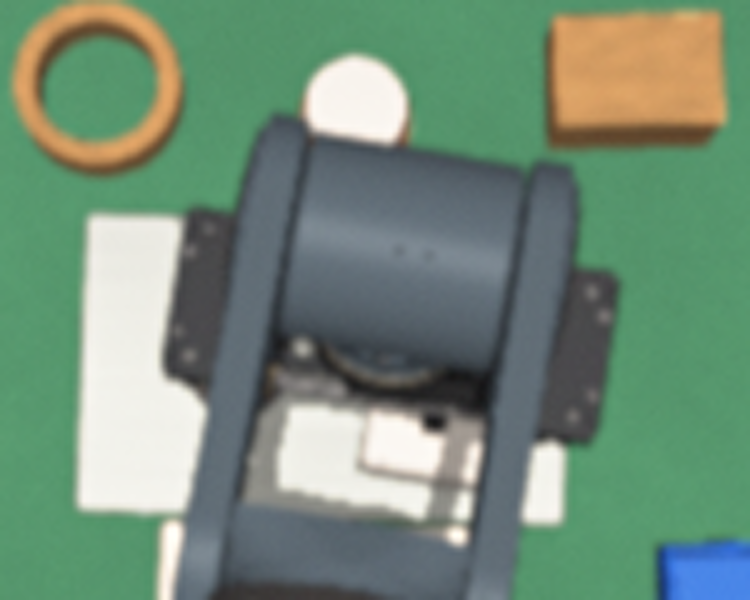

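View pics/s2.png

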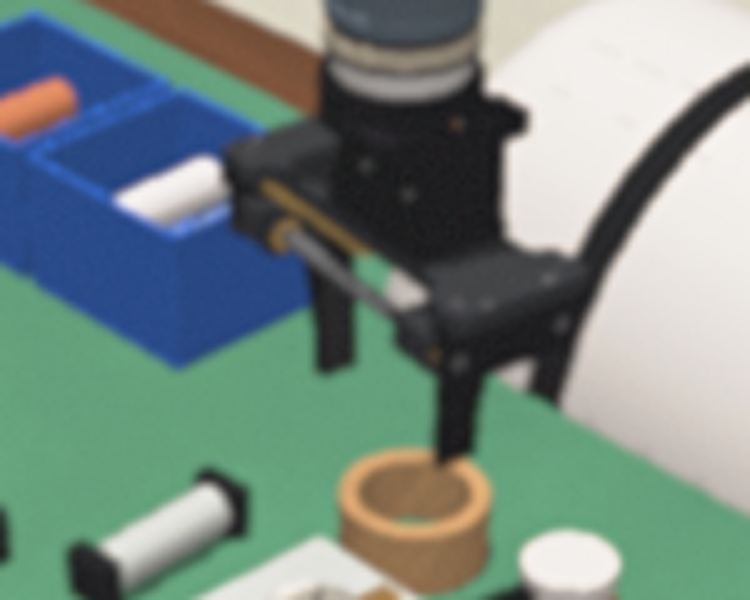

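Request:
{"name": "arm_command", "arguments": {"plan": [[[0.64,-1.28,0],0],[[0.64,-1.28,-1.5],0],[[0.64,-1.28,-3],0],[[0.64,-1.28,-4.5],0],[[0.64,-1.28,-5.5],0]]}}

```text
time: 2.8
position: [0.6274, -0.0265, 0.1125]
tool_rot: [-0.705, 0.055, -0.052, 0.705]
ft_force: [0.6, -0.7, 0.0]
grip_width: 0.0873
```

```bash
python3 -c "
from h import *
st(); shot('wrist','w2'); st();shot('side','s3',(250,130,400,270),4)"
```

```text
t 2.8 pos [ 0.6274 -0.0265  0.1125] jaw(z)ang 81.3 y [-0.003  0.001 -1.   ] x [ 0.99 -0.15 -0.  ] F [ 0.6 -0.7  0. ] w 0.0873 q [-0.22  0.67  1.52  0.    0.96 -1.64]
t 2.85 pos [ 0.6251 -0.026   0.1089] jaw(z)ang 81.3 y [-0.01   0.002 -1.   ] x [ 0.99 -0.15 -0.01] F [-0.3  0.5 -3.1] w 0.0874 q [-0.22  0.67  1.52  0.    0.96 -1.64]
```

View pics/w2.png

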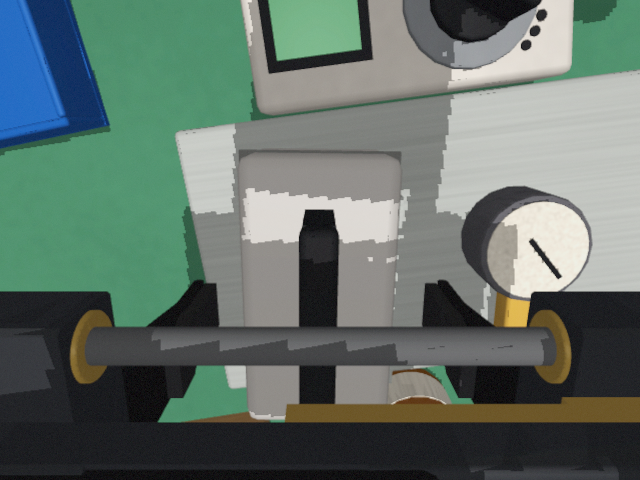

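View pics/s3.png

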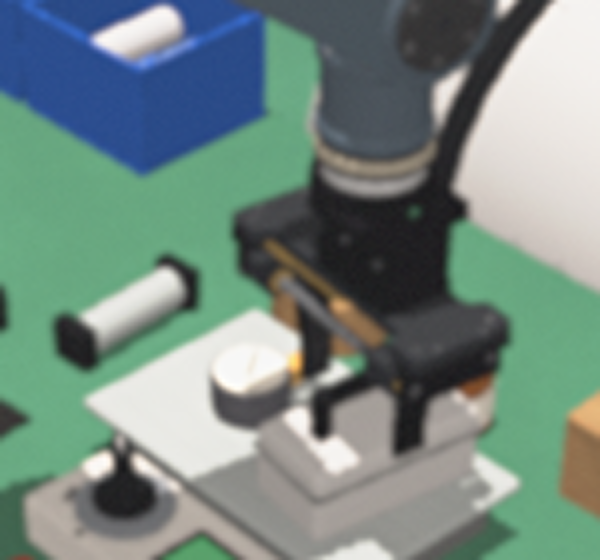

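Request:
{"name": "arm_command", "arguments": {"plan": [[[0,0,0.1],0],[[0,0,0.1],0]]}}

```text
time: 3.1
position: [0.6307, -0.0274, 0.1198]
tool_rot: [0.705, -0.052, 0.055, -0.705]
ft_force: [-0.7, 0.7, 0.4]
grip_width: 0.087
```

```bash
python3 -c "
from h import *
st()"
```

```text
t 3.1 pos [ 0.6307 -0.0274  0.1198] jaw(z)ang 81.3 y [ 0.005 -0.001 -1.   ] x [ 0.99 -0.15  0.  ] F [-0.7  0.7  0.4] w 0.087 q [-0.22  0.66  1.51 -0.    0.97 -1.64]
```

Request:
{"name": "arm_command", "arguments": {"plan": [[[0,0,0],0],[[0,0,0],0],[[0,0,0],0],[[0,0,0],0],[[0,0,0],0]], "fingers": -1, "force": 30}}

```text
time: 3.6
position: [0.629, -0.0274, 0.1175]
tool_rot: [0.705, -0.054, 0.054, -0.705]
ft_force: [0.5, 0.1, -1.1]
grip_width: 0.0553
```

Request:
{"name": "arm_command", "arguments": {"plan": [[[0,0,0],0],[[0,0,0],0],[[0,0,0],0],[[0,0,0.4],0],[[0,0,0.8],0]]}}

```text
time: 4.1
position: [0.6289, -0.0274, 0.1379]
tool_rot: [-0.705, 0.054, -0.054, 0.705]
ft_force: [-0.1, -1.0, 0.6]
grip_width: 0.0149
```

```bash
python3 -c "
from h import *
st();shot('side','s4',(250,130,400,270),4)"
```

```text
t 4.1 pos [ 0.6289 -0.0274  0.1379] jaw(z)ang 81.3 y [-0.001  0.    -1.   ] x [ 0.99 -0.15 -0.  ] F [-0.1 -1.   0.6] w 0.0149 q [-0.22  0.63  1.5  -0.    1.01 -1.64]
```

View pics/s4.png

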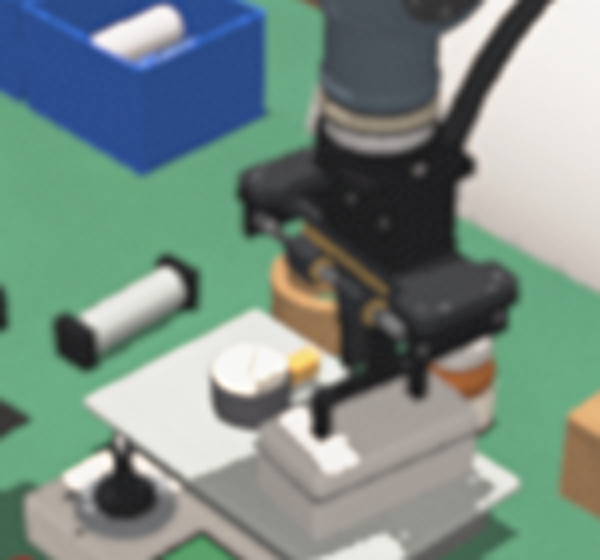

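Request:
{"name": "arm_command", "arguments": {"plan": [[[0,0,0],0],[[0,0,0],0],[[0,0,0],0],[[0,0,-0.5],0],[[0,0,-0.8],0]], "fingers": -0.2}}

```text
time: 4.65
position: [0.628, -0.0273, 0.1156]
tool_rot: [-0.705, 0.055, -0.053, 0.705]
ft_force: [-0.1, -0.3, 0.2]
grip_width: 0.0337
```

Request:
{"name": "arm_command", "arguments": {"plan": [[[0,0,0],0],[[0,0,0],0],[[0,0,0],0],[[0,0,0],0],[[0,0,0],0]], "fingers": -1}}

```text
time: 5.15
position: [0.6291, -0.0275, 0.1174]
tool_rot: [0.705, -0.054, 0.054, -0.705]
ft_force: [0.4, 0.0, -1.0]
grip_width: 0.014
```

```bash
python3 -c "
from h import *
st();shot('side','s5',(250,130,400,270),4)"
```

```text
t 5.15 pos [ 0.6291 -0.0275  0.1174] jaw(z)ang 81.3 y [ 0. -0. -1.] x [ 0.99 -0.15  0.  ] F [ 0.4  0.  -1. ] w 0.014 q [-0.22  0.66  1.51 -0.    0.97 -1.64]
```

View pics/s5.png

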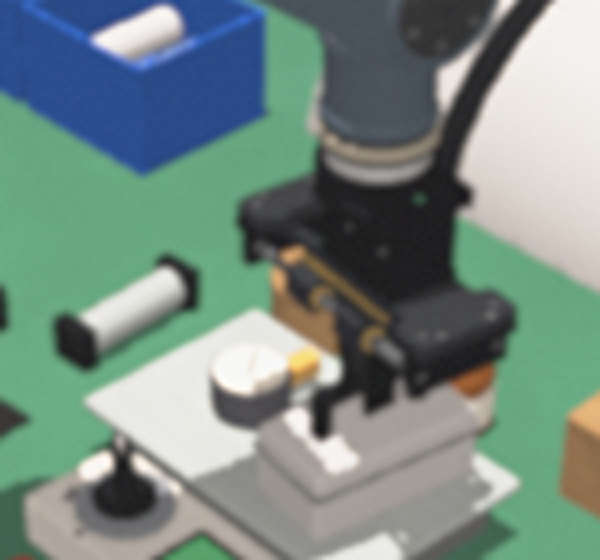

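Request:
{"name": "arm_command", "arguments": {"plan": [[[0,0,0.3],0],[[0,0,1],0],[[0,0,2],0],[[0,0,3],0],[[0,0,4],0]]}}

```text
time: 5.7
position: [0.6281, -0.0271, 0.218]
tool_rot: [-0.705, 0.054, -0.053, 0.705]
ft_force: [0.7, -0.3, -3.7]
grip_width: 0.0136
```

Request:
{"name": "arm_command", "arguments": {"plan": [[[-0.7,1.4,0],0.5],[[-1.4,2.8,0],1],[[-2.1,4.5,0],1.5],[[-2.8,6.2,0],2],[[-3.5,8,0],2.46]]}}

```text
time: 6.2
position: [0.5399, 0.1738, 0.2174]
tool_rot: [-0.707, -0.022, 0.023, 0.707]
ft_force: [0.8, -0.3, -3.8]
grip_width: 0.0138
```

```bash
python3 -c "
from h import *
st();shot('side','s6',(150,50,420,270),2.9)"
```

```text
t 6.2 pos [0.5399 0.1738 0.2174] jaw(z)ang 93.6 y [-0.001 -0.    -1.   ] x [ 1.    0.06 -0.  ] F [ 0.8 -0.3 -3.8] w 0.0138 q [ 0.11  0.46  1.58  0.    1.1  -1.52]
```

View pics/s6.png

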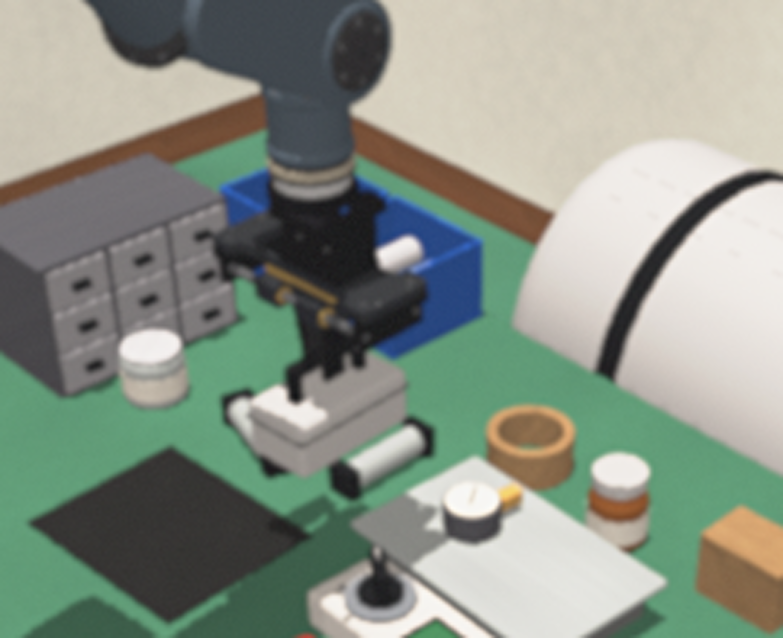

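Request:
{"name": "arm_command", "arguments": {"plan": [[[-0.75,1.66,0],0],[[-1.5,3.3,0],0],[[-2.25,5,0],0],[[-3,6.64,0],0],[[-3.76,8.28,0],0]]}}

```text
time: 6.75
position: [0.4461, 0.3808, 0.2174]
tool_rot: [0.707, 0.022, -0.022, -0.707]
ft_force: [0.6, -0.9, -3.7]
grip_width: 0.0138
```

Request:
{"name": "arm_command", "arguments": {"plan": [[[0,0,-0.5],0],[[0,0,-1.8],0],[[0,0,-3.2],0],[[0,0,-4.4],0],[[0,0,-5],0]]}}

```text
time: 7.25
position: [0.4456, 0.3778, 0.0893]
tool_rot: [0.708, 0.02, -0.024, -0.706]
ft_force: [0.1, -0.5, -4.1]
grip_width: 0.0139
```

```bash
python3 -c "
from h import *
st();c=shot('side','s7',(130,100,330,280),4);st();shot('top','t7',(140,150,340,330),4)"
```

```text
t 7.25 pos [0.4456 0.3778 0.0893] jaw(z)ang 93.6 y [-0.005 -0.003 -1.   ] x [ 1.    0.06 -0.01] F [ 0.1 -0.5 -4.1] w 0.0139 q [ 0.51  0.66  1.64 -0.    0.85 -1.12]
t 7.3 pos [0.445  0.3773 0.0878] jaw(z)ang 93.5 y [-0.007 -0.004 -1.   ] x [ 1.    0.06 -0.01] F [-1.1 -0.2 -5.1] w 0.0136 q [ 0.51  0.66  1.64 -0.    0.85 -1.12]
```

View pics/s7.png

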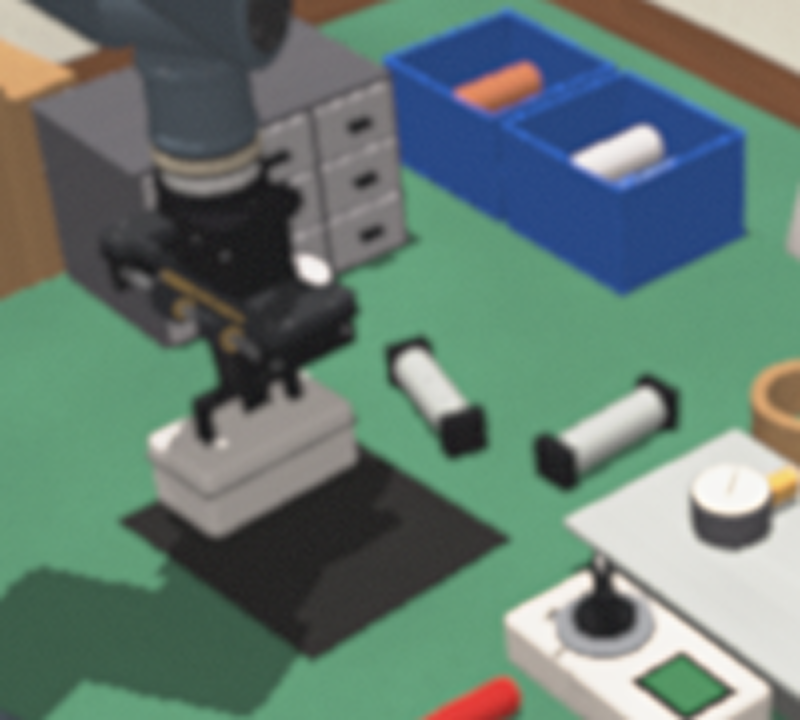

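View pics/t7.png

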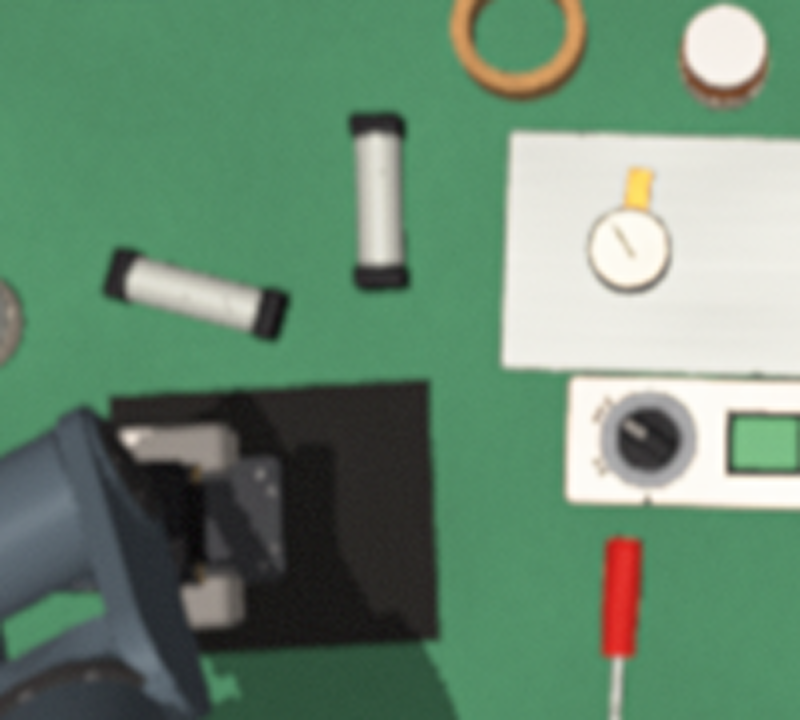

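Request:
{"name": "arm_command", "arguments": {"plan": [[[0,0,-0.2],0],[[0,0,-0.4],0],[[0,0,-0.6],0],[[0,0,-0.72],0],[[0,0,-0.74],0]]}}

```text
time: 7.85
position: [0.4476, 0.38, 0.0744]
tool_rot: [-0.707, -0.022, 0.022, 0.707]
ft_force: [-1.7, 1.0, 0.3]
grip_width: 0.0137
```

```bash
python3 -c "
from h import *
st();c=shot('side','s8',(130,150,280,280),5);st()"
```

```text
t 7.85 pos [0.4476 0.38   0.0744] jaw(z)ang 93.6 y [ 0.001  0.001 -1.   ] x [1.   0.06 0.  ] F [-1.7  1.   0.3] w 0.0137 q [ 0.51  0.68  1.65  0.    0.81 -1.12]
t 7.9 pos [0.4476 0.3799 0.0744] jaw(z)ang 93.6 y [ 0.001  0.001 -1.   ] x [1.   0.06 0.  ] F [-1.7 -0.3 -0.9] w 0.0137 q [ 0.51  0.68  1.65  0.    0.81 -1.12]
```

View pics/s8.png

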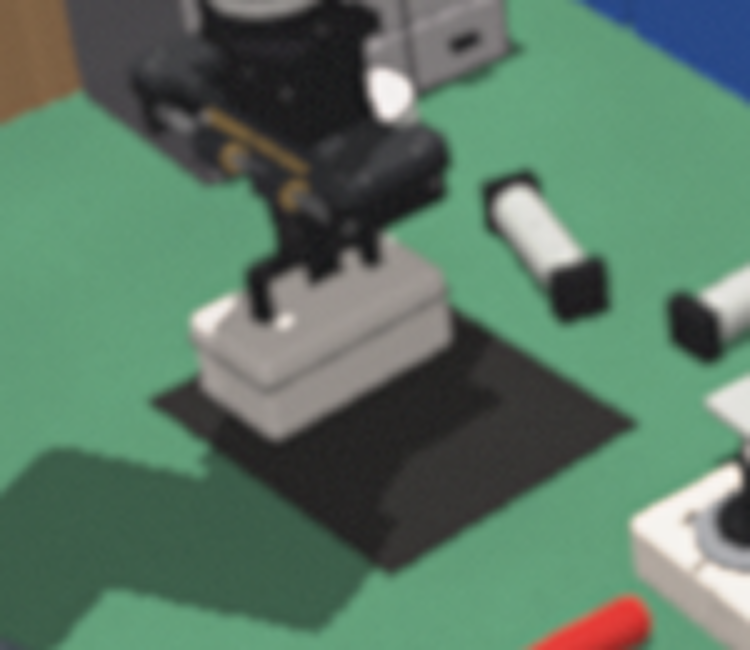

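Request:
{"name": "arm_command", "arguments": {"plan": [[[0,0,0],0],[[0,0,0],0],[[0,0,0],0],[[0,0,0],0],[[0,0,0],0]], "fingers": 0}}

```text
time: 8.4
position: [0.4476, 0.3796, 0.074]
tool_rot: [-0.707, -0.022, 0.022, 0.707]
ft_force: [0.4, 1.0, 0.3]
grip_width: 0.0411
```

Request:
{"name": "arm_command", "arguments": {"plan": [[[0,0,0.5],0],[[0,0,2],0],[[0,0,4],0],[[0,0,5.5],0],[[0,0,6],0]]}}

```text
time: 8.9
position: [0.4497, 0.381, 0.2295]
tool_rot: [-0.705, -0.025, 0.019, 0.708]
ft_force: [-0.1, 0.8, 1.0]
grip_width: 0.0432
```

```bash
python3 -c "
from h import *
st();c=shot('wrist','w8');st()"
```

```text
t 8.9 pos [0.4497 0.381  0.2295] jaw(z)ang 93.6 y [ 0.009  0.005 -1.   ] x [1.   0.06 0.01] F [-0.1  0.8  1. ] w 0.0432 q [ 0.51  0.47  1.52  0.    1.14 -1.12]
t 8.95 pos [0.4496 0.381  0.2295] jaw(z)ang 93.6 y [ 0.009  0.005 -1.   ] x [1.   0.06 0.01] F [0.7 0.3 0.9] w 0.0431 q [ 0.51  0.47  1.52 -0.    1.14 -1.12]
```

View pics/w8.png

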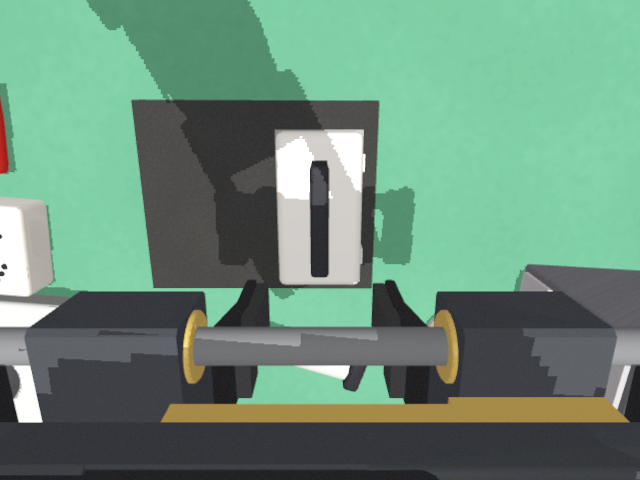

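```bash
python3 -c "
from h import *
c=shot('wrist');st()
for q in [(134,100),(379,101),(371,288),(153,288)]: print('mat',pw(c,*q,.003))
for q in [(276,130),(363,130),(360,283),(280,283)]: print('lid',pw(c,*q,.058))
"
```

```text
t 9.0 pos [0.4486 0.3804 0.2268] jaw(z)ang 93.6 y [ 0.005  0.003 -1.   ] x [1.   0.06 0.01] F [ 0.5  0.4 -1. ] w 0.0433 q [ 0.51  0.47  1.53 -0.    1.14 -1.12]
mat [0.36986648 0.21165988 0.003     ]
mat [0.35705582 0.42759825 0.003     ]
mat [0.53525886 0.4378824  0.003     ]
mat [0.5487619  0.21953519 0.003     ]
lid [0.38566785 0.34290387 0.058     ]
lid [0.38143787 0.41002054 0.058     ]
lid [0.50832981 0.41912677 0.058     ]
lid [0.512573   0.35055967 0.058     ]
```

Request:
{"name": "arm_command", "arguments": {"plan": [[[0.75,-1.2,0],-0.5],[[1.5,-2.5,0],-1],[[2.5,-4,0],-1.5],[[3.4,-5.6,0],-2],[[4.3,-7.1,0],-2.4]], "fingers": 1}}

```text
time: 9.5
position: [0.554, 0.2002, 0.2214]
tool_rot: [0.706, -0.054, 0.051, -0.705]
ft_force: [1.0, 0.8, -0.1]
grip_width: 0.0755
```

Request:
{"name": "arm_command", "arguments": {"plan": [[[0.9,-1.5,0],0],[[1.7,-2.8,0],0],[[2.4,-3.9,0],0],[[2.98,-4.9,0],0],[[2.98,-4.9,0],0]]}}

```text
time: 10.0
position: [0.6303, 0.0758, 0.2211]
tool_rot: [0.706, -0.054, 0.053, -0.705]
ft_force: [-0.1, 0.1, -0.5]
grip_width: 0.0872
```

```bash
python3 -c "
from h import *
st();c=shot('wrist','w9');st()"
```

```text
t 10.0 pos [0.6303 0.0758 0.2211] jaw(z)ang 81.3 y [-0.003 -0.001 -1.   ] x [ 0.99 -0.15 -0.  ] F [-0.1  0.1 -0.5] w 0.0872 q [-0.06  0.54  1.41 -0.    1.19 -1.47]
t 10.05 pos [0.6289 0.0779 0.2212] jaw(z)ang 81.4 y [-0.005  0.    -1.   ] x [ 0.99 -0.15 -0.  ] F [ 0.3 -0.  -0.4] w 0.0867 q [-0.05  0.54  1.41  0.    1.2  -1.47]
```

View pics/w9.png

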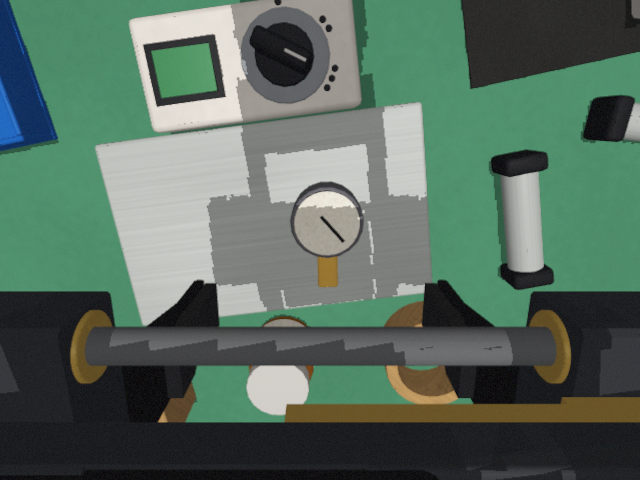

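Request:
{"name": "arm_command", "arguments": {"plan": [[[0,0,0],0],[[0,0,0],0],[[0,0,0],0]]}}

```text
time: 10.35
position: [0.6286, 0.0808, 0.2235]
tool_rot: [-0.705, 0.052, -0.051, 0.705]
ft_force: [-0.3, 0.1, -0.8]
grip_width: 0.0871
```

```bash
python3 -c "
from h import *
st();c=shot('wrist','w10',(220,150,440,310),3.6);o=st()
print(proj(c,o['position']), -c['R'].T@c['t']-o['position'])"
```

```text
t 10.35 pos [0.6286 0.0808 0.2235] jaw(z)ang 81.7 y [-0.001  0.    -1.   ] x [ 0.99 -0.15 -0.  ] F [-0.3  0.1 -0.8] w 0.0871 q [-0.05  0.54  1.41  0.    1.2  -1.47]
t 10.4 pos [0.6288 0.0807 0.2238] jaw(z)ang 81.7 y [-0.001  0.    -1.   ] x [ 0.99 -0.15 -0.  ] F [0.2 0.6 0.1] w 0.0869 q [-0.05  0.54  1.41  0.    1.2  -1.47]
[320.76149284 304.9109254 ] [-0.07377281  0.01073889  0.16152133]
```

View pics/w10.png

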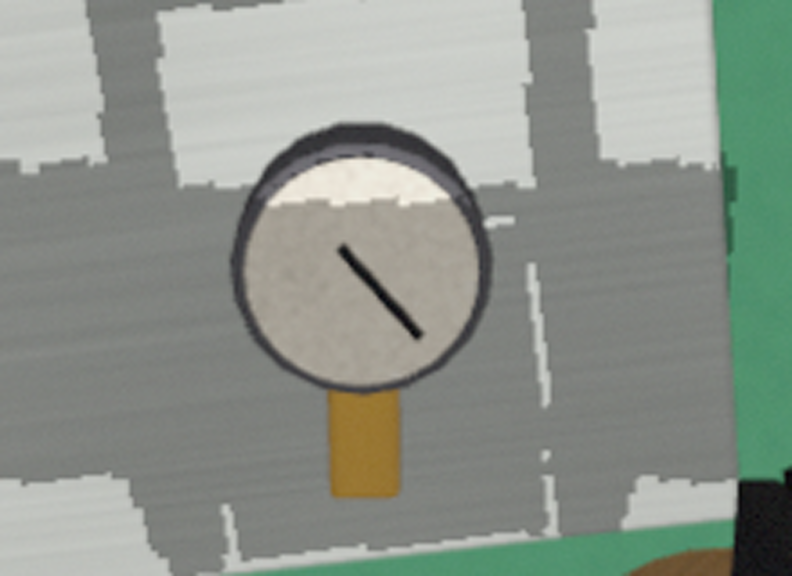

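```bash
python3 -c "
from h import *
c=shot('wrist');st();print(pw(c,320.3,224.2,.08))"
```

```text
t 10.45 pos [0.629  0.0806 0.2239] jaw(z)ang 81.7 y [-0.  0. -1.] x [ 0.99 -0.15 -0.  ] F [-1.   0.1  0.4] w 0.0873 q [-0.05  0.54  1.41  0.    1.2  -1.47]
[0.62926738 0.08026069 0.08      ]
```

Request:
{"name": "arm_command", "arguments": {"plan": [[[0,0,-0.8],0],[[0,0,-2.2],0],[[0,0,-3.6],0],[[0,0,-4.6],0],[[0,0,-5.3],0]]}}

```text
time: 10.95
position: [0.6282, 0.0802, 0.0894]
tool_rot: [0.705, -0.053, 0.051, -0.705]
ft_force: [-0.7, -0.2, -0.3]
grip_width: 0.0868
```

Request:
{"name": "arm_command", "arguments": {"plan": [[[0,0,-0.4],0],[[0,0,-0.8],0],[[0,0,-1.1],0],[[0,0,-1.3],0],[[0,0,-1.4],0]]}}

```text
time: 11.45
position: [0.6297, 0.0796, 0.0564]
tool_rot: [-0.705, 0.052, -0.052, 0.705]
ft_force: [-0.9, -0.4, -0.5]
grip_width: 0.0871
```

Request:
{"name": "arm_command", "arguments": {"plan": [[[0,0,0],0],[[0,0,-0.05],0],[[0,0,-0.05],0],[[0,0,-0.05],0],[[0,0,-0.05],0]], "fingers": -1, "force": 25}}

```text
time: 11.95
position: [0.6296, 0.0797, 0.0554]
tool_rot: [-0.705, 0.052, -0.052, 0.705]
ft_force: [0.9, -0.1, -0.2]
grip_width: 0.0555
```

```bash
python3 -c "
from h import *
st();c=shot('side','s11',(250,130,400,270),4);st()"
```

```text
t 11.95 pos [0.6296 0.0797 0.0554] jaw(z)ang 81.6 y [ 0.001  0.    -1.   ] x [ 0.99 -0.15  0.  ] F [ 0.9 -0.1 -0.2] w 0.0555 q [-0.05  0.75  1.53  0.    0.86 -1.47]
t 12.0 pos [0.6296 0.0797 0.0554] jaw(z)ang 81.6 y [ 0.001  0.    -1.   ] x [ 0.99 -0.15  0.  ] F [-0.3  0.9 -0. ] w 0.055 q [-0.05  0.75  1.53  0.    0.86 -1.47]
```

View pics/s11.png

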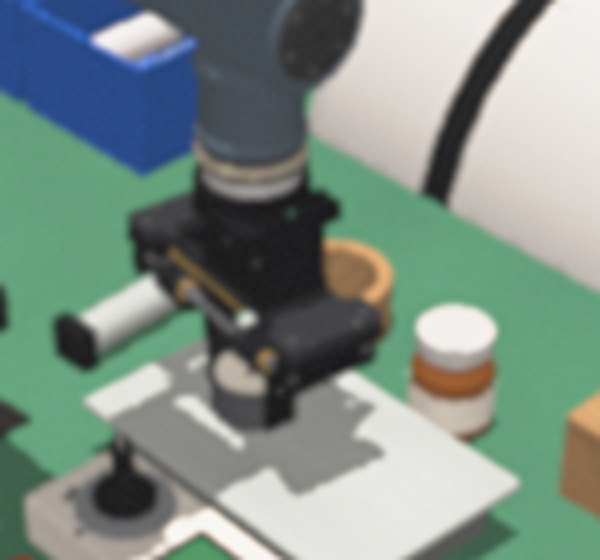

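Request:
{"name": "arm_command", "arguments": {"plan": [[[0,0,0.3],0],[[0,0,1],0],[[0,0,2.2],0],[[0,0,3.4],0],[[-0.5,0.5,4],0]]}}

```text
time: 12.5
position: [0.6202, 0.0906, 0.1581]
tool_rot: [0.705, -0.05, 0.055, -0.705]
ft_force: [0.8, 0.6, -2.8]
grip_width: 0.0556
```

Request:
{"name": "arm_command", "arguments": {"plan": [[[-1.2,1.3,0],0],[[-2.6,2.9,0],0],[[-4,4.5,0],0],[[-5.4,6,0],0],[[-6.5,7.2,0],0]]}}

```text
time: 13.0
position: [0.4524, 0.2731, 0.1552]
tool_rot: [0.705, -0.052, 0.052, -0.705]
ft_force: [1.1, 0.6, -3.2]
grip_width: 0.0557
```

Request:
{"name": "arm_command", "arguments": {"plan": [[[0,0,-0.4],0],[[0,0,-1.6],0],[[0,0,-3],0],[[0,0,-4.2],0],[[0,0,-4.8],0]]}}

```text
time: 13.5
position: [0.4533, 0.2712, 0.0327]
tool_rot: [0.706, -0.053, 0.051, -0.705]
ft_force: [-0.4, 0.4, -2.8]
grip_width: 0.0555
```

```bash
python3 -c "
from h import *
st();c=shot('side','s12',(150,170,300,290),5);st()"
```

```text
t 13.5 pos [0.4533 0.2712 0.0327] jaw(z)ang 81.6 y [-0.004 -0.002 -1.   ] x [ 0.99 -0.15 -0.  ] F [-0.4  0.4 -2.8] w 0.0555 q [ 0.33  0.7   1.81 -0.    0.63 -1.1 ]
t 13.55 pos [0.4527 0.2708 0.0314] jaw(z)ang 81.6 y [-0.006 -0.002 -1.   ] x [ 0.99 -0.15 -0.01] F [-1.  -0.3 -4. ] w 0.055 q [ 0.33  0.71  1.81 -0.    0.63 -1.1 ]
```

View pics/s12.png

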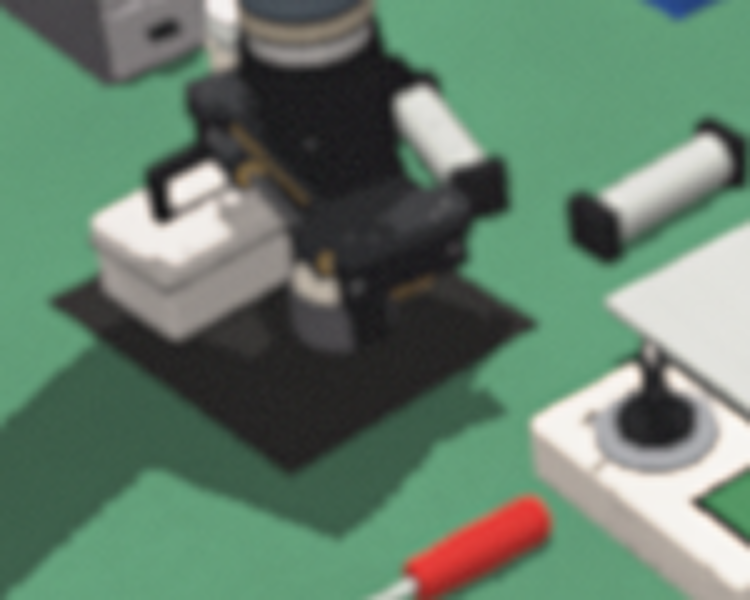

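Request:
{"name": "arm_command", "arguments": {"plan": [[[0,-0.25,0],0],[[0,-0.5,0],0],[[0,-0.5,-0.3],0],[[0,-0.5,-0.6],0],[[0,-0.5,-0.75],0]]}}

```text
time: 14.05
position: [0.4545, 0.2595, 0.0161]
tool_rot: [-0.705, 0.052, -0.052, 0.705]
ft_force: [-0.3, 0.2, -2.7]
grip_width: 0.0556
```

Request:
{"name": "arm_command", "arguments": {"plan": [[[0,0,-0.1],0],[[0,0,-0.15],0],[[0,0,-0.2],0],[[0,0,-0.2],0]]}}

```text
time: 14.45
position: [0.4544, 0.2597, 0.0113]
tool_rot: [0.705, -0.052, 0.052, -0.705]
ft_force: [0.6, 0.4, -2.8]
grip_width: 0.056
```

```bash
python3 -c "
from h import *
st();c=shot('side','s13',(150,170,300,290),5);st()"
```

```text
t 14.45 pos [0.4544 0.2597 0.0113] jaw(z)ang 81.6 y [-0. -0. -1.] x [ 0.99 -0.15 -0.  ] F [ 0.6  0.4 -2.8] w 0.056 q [ 0.31  0.74  1.83 -0.    0.57 -1.12]
t 14.5 pos [0.4544 0.2597 0.0114] jaw(z)ang 81.6 y [ 0. -0. -1.] x [ 0.99 -0.15  0.  ] F [-0.2  0.4 -2.6] w 0.0554 q [ 0.31  0.74  1.83 -0.    0.57 -1.12]
```

View pics/s13.png

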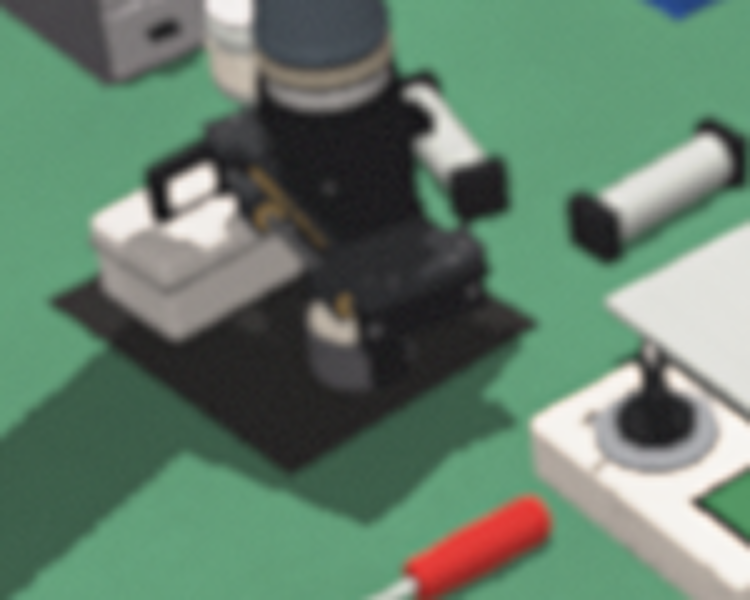

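Request:
{"name": "arm_command", "arguments": {"plan": [[[0,0,-0.03],0],[[0,0,-0.05],0],[[0,0,-0.05],0]]}}

```text
time: 14.8
position: [0.4546, 0.2597, 0.0103]
tool_rot: [-0.705, 0.052, -0.052, 0.705]
ft_force: [0.1, 0.9, -0.8]
grip_width: 0.0554
```

Request:
{"name": "arm_command", "arguments": {"plan": [[[0,0,0],0],[[0,0,0],0],[[0,0,0],0],[[0,0,0],0]], "fingers": 0.7}}

```text
time: 15.2
position: [0.4546, 0.2597, 0.0102]
tool_rot: [-0.705, 0.052, -0.052, 0.705]
ft_force: [0.3, -0.1, 0.7]
grip_width: 0.0727
```

Request:
{"name": "arm_command", "arguments": {"plan": [[[0,0,0.5],0],[[0,0,1.5],0],[[0,0,3],0],[[0,0,5],0],[[0,0,6.5],0]]}}

```text
time: 15.7
position: [0.4548, 0.2598, 0.1759]
tool_rot: [-0.705, 0.051, -0.053, 0.706]
ft_force: [0.9, -0.7, 0.1]
grip_width: 0.0741
```

```bash
python3 -c "
from h import *
st();c=shot('side','s14',(150,170,300,290),5);shot('wrist','w14');st()"
```

```text
t 15.7 pos [0.4548 0.2598 0.1759] jaw(z)ang 81.6 y [ 0.002  0.001 -1.   ] x [ 0.99 -0.15  0.  ] F [ 0.9 -0.7  0.1] w 0.0741 q [ 0.31  0.46  1.74  0.    0.95 -1.12]
t 15.8 pos [0.458  0.2609 0.1788] jaw(z)ang 81.6 y [ 0.012  0.004 -1.   ] x [ 0.99 -0.15  0.01] F [-0.1 -0.   0.7] w 0.0739 q [ 0.31  0.45  1.73  0.    0.94 -1.12]
```

View pics/w14.png

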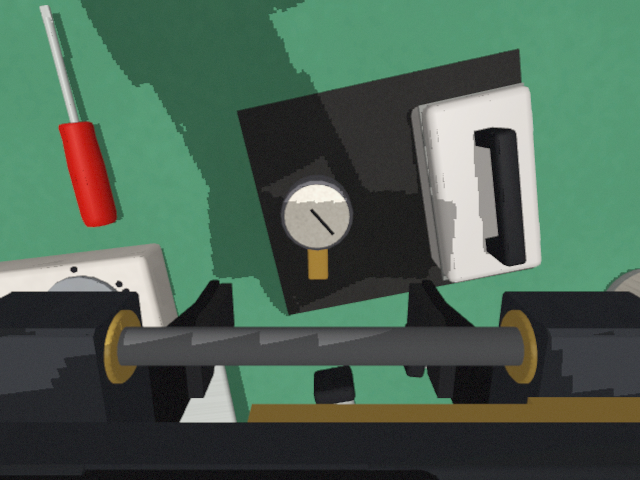

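View pics/s14.png

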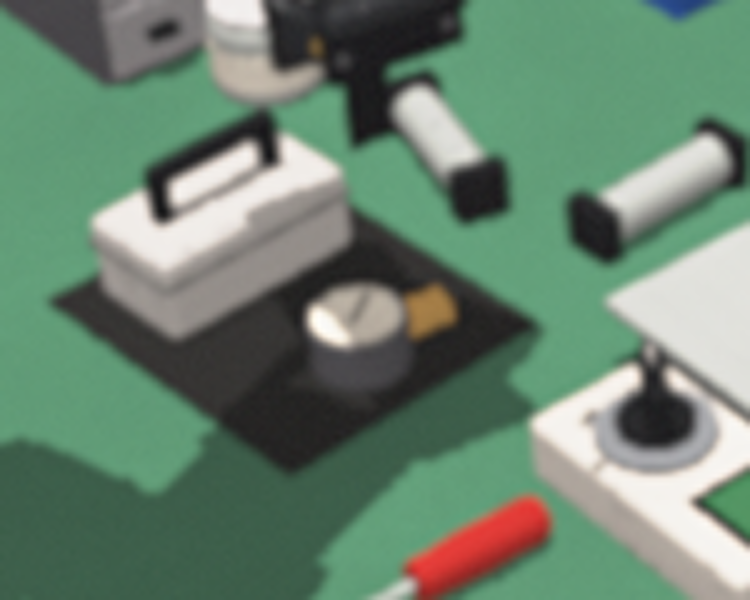

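Request:
{"name": "arm_command", "arguments": {"plan": [[[0.4,-1.5,0.7],-1.7],[[0.8,-3,0.7],-3.4],[[1.2,-4.5,0.7],-5.1],[[1.7,-6,0.7],-6.8],[[2.1,-7.6,0.7],-8.5]]}}

```text
time: 16.3
position: [0.5068, 0.0683, 0.19]
tool_rot: [0.638, -0.306, 0.306, -0.638]
ft_force: [1.4, 0.3, 0.4]
grip_width: 0.074
```

Request:
{"name": "arm_command", "arguments": {"plan": [[[0,0,0],-1.7],[[0,0,0],-3.4],[[0,0,0],-5.1],[[0,0,0],-6.8],[[0,0,0],-8.5]]}}

```text
time: 16.8
position: [0.5061, 0.0695, 0.1897]
tool_rot: [-0.484, 0.517, -0.516, 0.483]
ft_force: [0.1, -0.0, 0.1]
grip_width: 0.0738
```

Request:
{"name": "arm_command", "arguments": {"plan": [[[0,0,0],-1.7],[[0,0,0],-3.4],[[0,0,0],-5.1],[[0,0,0],-6],[[0,0,0],-6]]}}

```text
time: 17.3
position: [0.5062, 0.0696, 0.1897]
tool_rot: [-0.336, 0.623, -0.622, 0.335]
ft_force: [0.4, 0.2, -0.5]
grip_width: 0.0744
```

Request:
{"name": "arm_command", "arguments": {"plan": [[[0,0,0],0],[[0,0,0],0],[[0,0,0],0]]}}

```text
time: 17.6
position: [0.5068, 0.0696, 0.19]
tool_rot: [-0.335, 0.623, -0.623, 0.335]
ft_force: [0.2, 0.2, 0.6]
grip_width: 0.074
```

```bash
python3 -c "
from h import *
st();c=shot('wrist','w15');c=shot('wrist','w15z',(220,150,440,310),3.6);st()"
```

```text
t 17.6 pos [0.5068 0.0696 0.19  ] jaw(z)ang -33.4 y [-0. -0. -1.] x [-0.55 -0.83  0.  ] F [0.2 0.2 0.6] w 0.074 q [-0.08  0.42  1.75 -0.    0.97  0.5 ]
t 17.7 pos [0.5069 0.0696 0.1901] jaw(z)ang -33.4 y [-0.  0. -1.] x [-0.55 -0.83  0.  ] F [ 0.4 -0.2 -0.3] w 0.0739 q [-0.08  0.42  1.75  0.    0.97  0.5 ]
```

View pics/w15.png

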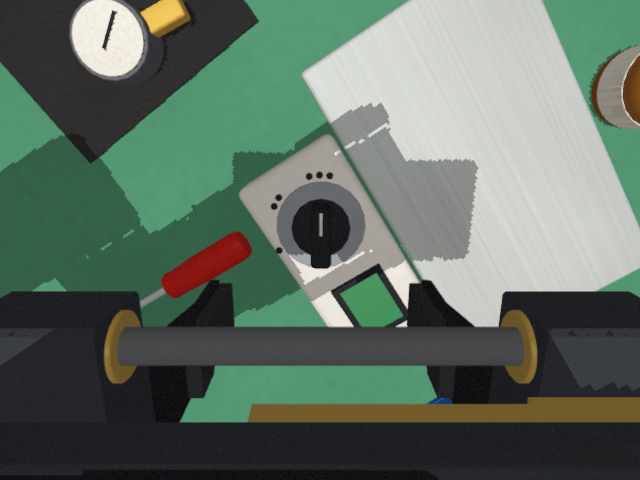

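View pics/w15z.png

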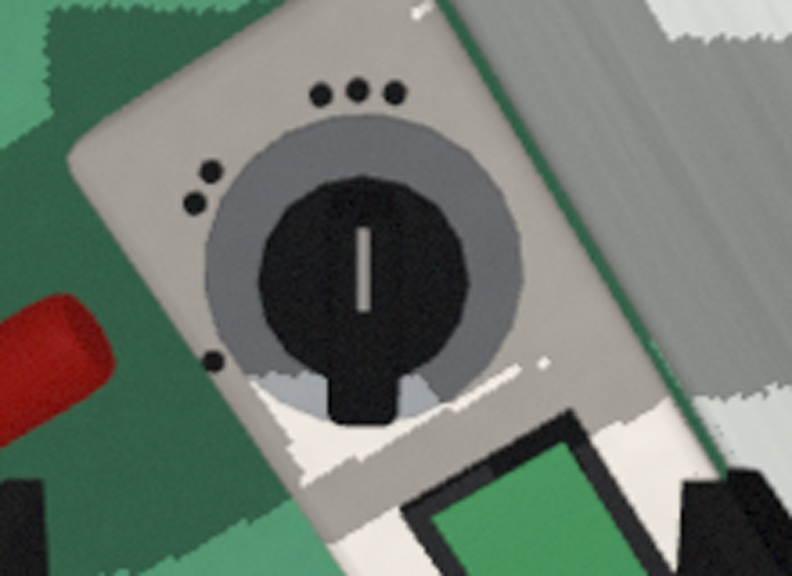

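```bash
python3 -c "
from h import *
c=shot('wrist')
f=lambda x,y,z: print(pw(c,(x+.5)/3.6-.5+220,(y+.5)/3.6-.5+150,z))
f(363,280,.054);f(364,266,.041);f(363,312,.084);f(363,228,.084)
f(213,362,.04);f(203,188,.04);f(358,91,.04);f(363,415,.084);f(363,425,.084)
f(430,380,.048)
"
```

```text
[0.50657758 0.06804553 0.054     ]
[0.50663138 0.06771785 0.041     ]
[0.50740869 0.06935719 0.084     ]
[0.51616175 0.08264891 0.084     ]
[0.4671759  0.06763364 0.04      ]
[0.48745015 0.10033722 0.04      ]
[0.52597662 0.09936398 0.04      ]
[0.49628718 0.0524689  0.084     ]
[0.49518375 0.05079332 0.084     ]
[0.50556701 0.04054042 0.048     ]
```

Request:
{"name": "arm_command", "arguments": {"plan": [[[0,-0.06,0],0],[[0,-0.06,-1],0],[[0,-0.06,-2],0],[[0,-0.06,-3],0],[[0,-0.06,-3.6],0]], "fingers": -0.15}}

```text
time: 18.25
position: [0.5062, 0.0681, 0.0985]
tool_rot: [-0.336, 0.623, -0.622, 0.334]
ft_force: [0.1, -0.3, 0.2]
grip_width: 0.0424
```

Request:
{"name": "arm_command", "arguments": {"plan": [[[0,0,-0.4],0],[[0,0,-0.8],0],[[0,0,-1.2],0],[[0,0,-1.45],0],[[0,0,-1.55],0]]}}

```text
time: 18.75
position: [0.5069, 0.0681, 0.0609]
tool_rot: [-0.335, 0.623, -0.623, 0.335]
ft_force: [0.6, -0.2, 0.1]
grip_width: 0.037
```

```bash
python3 -c "
from h import *
st();c=shot('wrist','w16');c=shot('side','s16',(250,150,400,270),5);st()"
```

```text
t 18.75 pos [0.5069 0.0681 0.0609] jaw(z)ang -33.4 y [-0.  0. -1.] x [-0.55 -0.83  0.  ] F [ 0.6 -0.2  0.1] w 0.037 q [-0.09  0.64  1.85 -0.    0.66  0.5 ]
t 18.85 pos [0.507  0.0681 0.0612] jaw(z)ang -33.4 y [-0.  0. -1.] x [-0.55 -0.83  0.  ] F [0.3 0.1 0.6] w 0.0371 q [-0.09  0.64  1.85  0.    0.66  0.5 ]
```

View pics/w16.png

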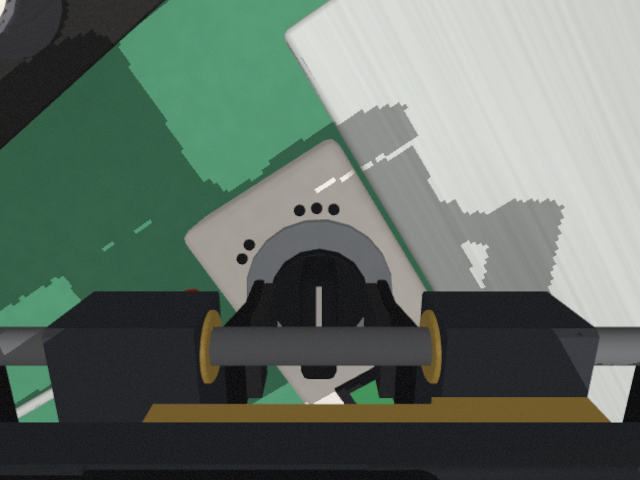

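View pics/s16.png

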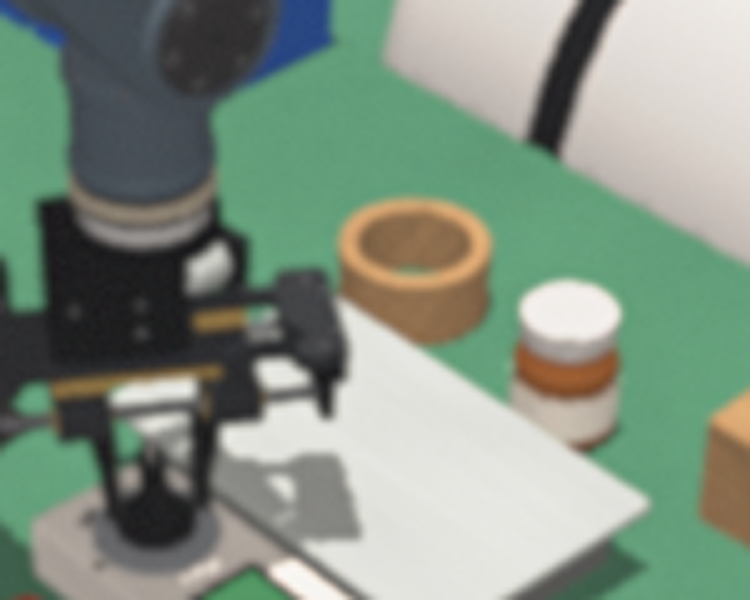

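Centred; close gently and turn.

Request:
{"name": "arm_command", "arguments": {"plan": [[[0,0,0],0],[[0,0,0],0],[[0,0,0],0],[[0,0,0],0],[[0,0,0],0]], "fingers": -1, "force": 15}}

```text
time: 19.35
position: [0.5064, 0.0685, 0.0616]
tool_rot: [-0.335, 0.623, -0.622, 0.335]
ft_force: [-0.8, 2.9, 3.4]
grip_width: 0.0139
```

Request:
{"name": "arm_command", "arguments": {"plan": [[[0,0,0],1],[[0,0,0],2],[[0,0,0],3],[[0,0,0],4],[[0,0,0],5]]}}

```text
time: 19.85
position: [0.5059, 0.0687, 0.0616]
tool_rot: [-0.463, 0.535, -0.534, 0.462]
ft_force: [-2.0, 1.8, 4.6]
grip_width: 0.0138
```

Request:
{"name": "arm_command", "arguments": {"plan": [[[0,0,0],1],[[0,0,0],2],[[0,0,0],3],[[0,0,0],4],[[0,0,0],5]]}}

```text
time: 20.35
position: [0.5054, 0.0687, 0.0616]
tool_rot: [0.568, -0.423, 0.421, -0.567]
ft_force: [-3.7, 2.2, 4.8]
grip_width: 0.0139
```

Request:
{"name": "arm_command", "arguments": {"plan": [[[0,0,0],1],[[0,0,0],2],[[0,0,0],2.45],[[0,0,0],2.45],[[0,0,0],2.45]]}}

```text
time: 20.85
position: [0.5052, 0.0686, 0.0616]
tool_rot: [0.609, -0.361, 0.359, -0.608]
ft_force: [-3.1, 1.9, 5.1]
grip_width: 0.014
```

```bash
python3 -c "
from h import *
st();c=shot('wrist','w17');st()"
```

```text
t 20.85 pos [0.5052 0.0686 0.0616] jaw(z)ang 28.8 y [-0.003  0.    -1.   ] x [ 0.48 -0.88 -0.  ] F [-3.1  1.9  5.1] w 0.014 q [-0.08  0.64  1.85  0.    0.66 -0.59]
t 20.9 pos [0.5051 0.0686 0.0616] jaw(z)ang 28.8 y [-0.003  0.    -1.   ] x [ 0.48 -0.88 -0.  ] F [-3.7  1.9  5.5] w 0.0143 q [-0.08  0.64  1.85  0.    0.66 -0.59]
```

View pics/w17.png

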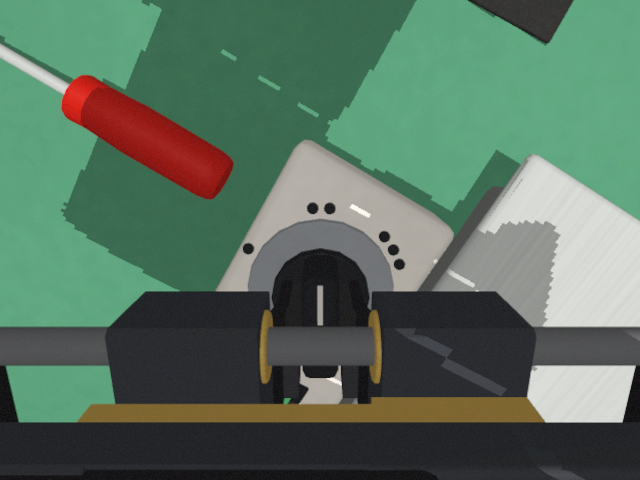

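Request:
{"name": "arm_command", "arguments": {"plan": [[[0,0,0],0],[[0,0,0],0],[[0,0,0],0],[[0,0,0],0]], "fingers": -0.15}}

```text
time: 21.3
position: [0.5073, 0.068, 0.0613]
tool_rot: [-0.609, 0.36, -0.36, 0.609]
ft_force: [0.6, -0.2, 0.3]
grip_width: 0.0344
```

Request:
{"name": "arm_command", "arguments": {"plan": [[[0,0,0.5],0],[[0,0,1.5],0],[[0,0,3],0],[[0,0,4.5],0],[[0,0,5.5],0]]}}

```text
time: 21.8
position: [0.5079, 0.0681, 0.2022]
tool_rot: [-0.608, 0.358, -0.361, 0.609]
ft_force: [0.5, -0.4, -0.1]
grip_width: 0.0371
```

```bash
python3 -c "
from h import *
st();c=shot('wrist','w18');st();c=shot('top','t18',(150,140,370,305),3.6);c=shot('top','t18r',(370,140,520,305),3.6)"
```

```text
t 21.8 pos [0.5079 0.0681 0.2022] jaw(z)ang 28.8 y [ 0.004 -0.    -1.   ] x [ 0.48 -0.88  0.  ] F [ 0.5 -0.4 -0.1] w 0.0371 q [-0.09  0.4   1.74 -0.    1.   -0.59]
t 21.85 pos [0.5101 0.068  0.2055] jaw(z)ang 28.8 y [ 0.011 -0.001 -1.   ] x [ 0.48 -0.88  0.01] F [ 0.9 -0.6  2. ] w 0.0371 q [-0.08  0.4   1.73  0.    1.   -0.59]
```

View pics/w18.png

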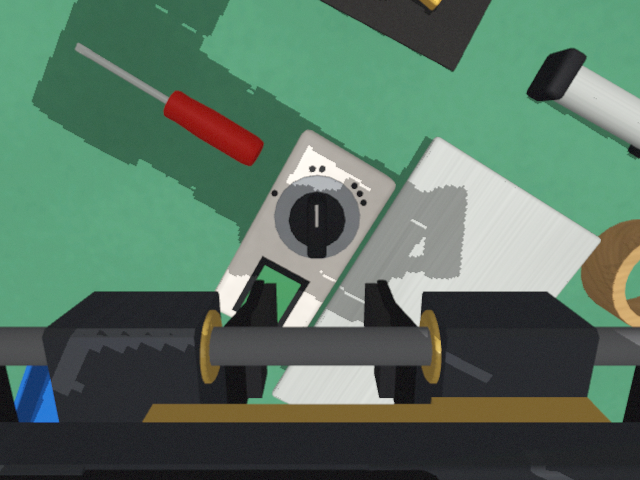

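View pics/t18.png

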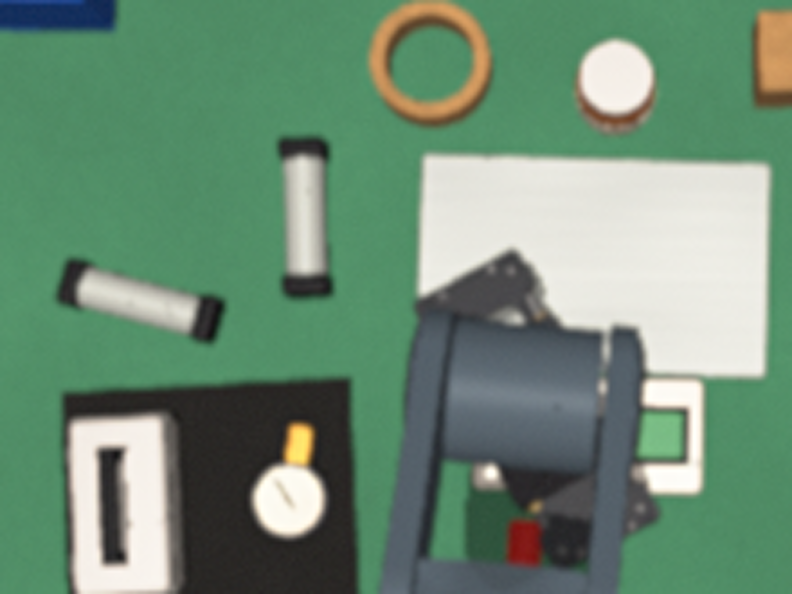

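View pics/t18r.png

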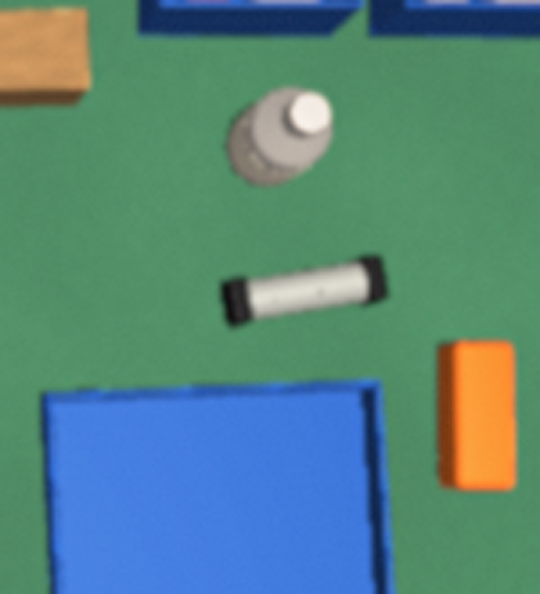

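Request:
{"name": "arm_command", "arguments": {"plan": [[[1.2,1.4,0],1.7],[[2.5,2.9,0],3.4],[[3.8,4.4,0],5.1],[[5.1,5.9,0],6.8],[[6.36,7.44,0],8.5]], "fingers": 0.6}}

```text
time: 22.45
position: [0.6661, 0.2553, 0.197]
tool_rot: [0.699, -0.114, 0.112, -0.698]
ft_force: [1.5, -0.3, -0.1]
grip_width: 0.0664
```

Request:
{"name": "arm_command", "arguments": {"plan": [[[0,0,0],1.7],[[0,0,0],3.4],[[0,0,0],4.24],[[0,0,0],4.24],[[0,0,0],4.24]]}}

```text
time: 22.95
position: [0.6652, 0.2539, 0.1975]
tool_rot: [0.707, 0.014, -0.016, -0.707]
ft_force: [0.3, -0.3, 0.4]
grip_width: 0.0696
```

```bash
python3 -c "
from h import *
st();c=shot('wrist','w19');st();
f=lambda x,y,z: print(pw(t,(x+.5)/3.6-.5+370,(y+.5)/3.6-.5+140,z))
t=shot('top');f(267,147,0);f(292,128,.1);f(309,113,.15)"
```

```text
t 22.95 pos [0.6652 0.2539 0.1975] jaw(z)ang 92.4 y [-0.002 -0.001 -1.   ] x [ 1.    0.04 -0.  ] F [ 0.3 -0.3  0.4] w 0.0696 q [ 0.21  0.67  1.21 -0.    1.26 -1.4 ]
t 23.0 pos [0.6654 0.2539 0.1979] jaw(z)ang 92.4 y [-0.002 -0.    -1.   ] x [ 1.    0.04 -0.  ] F [-0.8 -0.5 -0.6] w 0.0698 q [ 0.21  0.67  1.21  0.    1.26 -1.41]
[ 0.7282872  -0.32217263  0.        ]
[ 0.72478478 -0.31837703  0.1       ]
[ 0.72625916 -0.31878547  0.15      ]
```

View pics/w19.png

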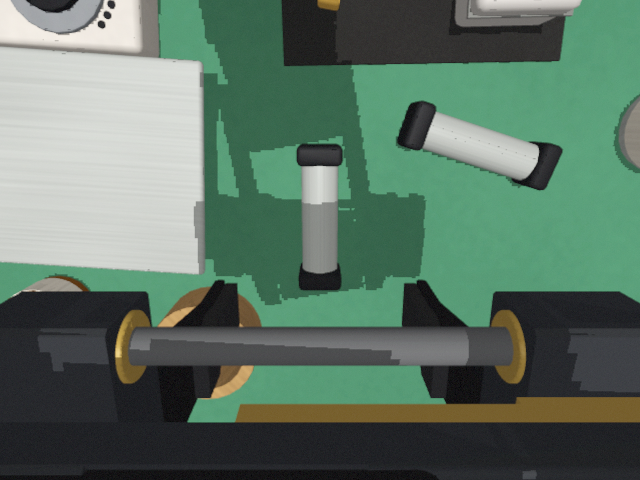

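Request:
{"name": "arm_command", "arguments": {"plan": [[[0,0,-0.8],0],[[0,0,-2.3],0],[[0,0,-3.9],0],[[0,0,-5.2],0],[[0,0,-6],0]]}}

```text
time: 23.55
position: [0.664, 0.2535, 0.0456]
tool_rot: [0.707, 0.013, -0.017, -0.707]
ft_force: [0.2, 0.0, -0.1]
grip_width: 0.0696
```

Request:
{"name": "arm_command", "arguments": {"plan": [[[0,0,-0.5],0],[[0,0,-1],0],[[0,0,-1.4],0],[[0,0,-1.65],0],[[0,0,-1.75],0]]}}

```text
time: 24.05
position: [0.666, 0.2541, 0.005]
tool_rot: [-0.707, -0.016, 0.015, 0.707]
ft_force: [-0.3, 0.3, 0.3]
grip_width: 0.0696
```

Request:
{"name": "arm_command", "arguments": {"plan": [[[0,0,0],0],[[0,0,0],0],[[0,0,0],0],[[0,0,0],0],[[0,0,0],0]], "fingers": -1, "force": 25}}

```text
time: 24.55
position: [0.6661, 0.2542, 0.0055]
tool_rot: [-0.707, -0.016, 0.015, 0.707]
ft_force: [0.5, -0.6, 0.2]
grip_width: 0.0372
```

Request:
{"name": "arm_command", "arguments": {"plan": [[[0,0,0],0],[[0,0,0],0],[[0,0,0],0]]}}

```text
time: 24.85
position: [0.666, 0.254, 0.0053]
tool_rot: [0.707, 0.016, -0.016, -0.707]
ft_force: [-0.2, -0.2, 1.2]
grip_width: 0.0293
```

```bash
python3 -c "
from h import *
st();c=shot('wrist','w20');st()"
```

```text
t 24.85 pos [0.666  0.254  0.0053] jaw(z)ang 92.5 y [ 0. -0. -1.] x [1.   0.04 0.  ] F [-0.2 -0.2  1.2] w 0.0293 q [ 0.21  0.9   1.32 -0.    0.92 -1.41]
t 24.9 pos [0.6661 0.254  0.0053] jaw(z)ang 92.5 y [ 0. -0. -1.] x [1.   0.04 0.  ] F [-0.3 -0.4  1.7] w 0.0291 q [ 0.21  0.9   1.32 -0.    0.92 -1.41]
```

View pics/w20.png

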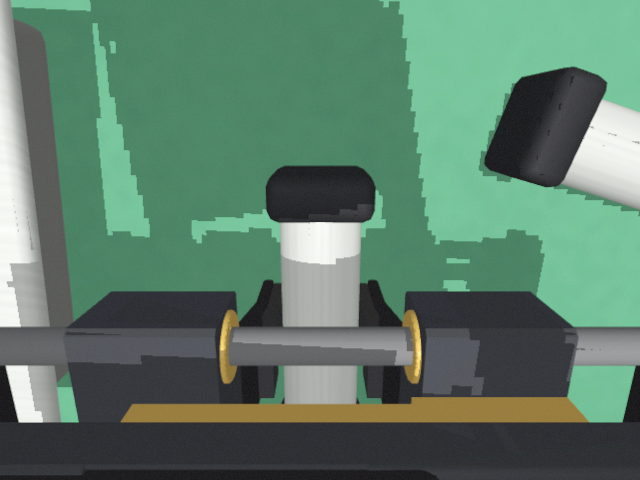

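Request:
{"name": "arm_command", "arguments": {"plan": [[[0,0,0.4],0],[[0,0,1.4],0],[[0,0,2.8],0],[[0,0,4],0],[[0,0,4.6],0]]}}

```text
time: 25.4
position: [0.6674, 0.2546, 0.1235]
tool_rot: [-0.707, -0.017, 0.014, 0.707]
ft_force: [0.8, 0.3, -1.3]
grip_width: 0.0296
```

Request:
{"name": "arm_command", "arguments": {"plan": [[[-0.3,-1.2,0],-0.4],[[-0.7,-2.6,0],-0.78],[[-1.1,-4.2,0],-0.78],[[-1.3,-5.2,0],-0.78],[[-1.4,-5.52,0],-0.78]]}}

```text
time: 25.9
position: [0.6298, 0.1134, 0.1195]
tool_rot: [0.707, -0.01, 0.009, -0.707]
ft_force: [0.9, 0.0, -2.4]
grip_width: 0.0294
```

Request:
{"name": "arm_command", "arguments": {"plan": [[[0,0,-0.4],0],[[0,0,-1],0],[[0,0,-1.6],0],[[0,0,-1.9],0],[[0,0,-2.1],0]]}}

```text
time: 26.4
position: [0.63, 0.1171, 0.0655]
tool_rot: [-0.707, 0.009, -0.007, 0.707]
ft_force: [-0.5, 0.0, -2.3]
grip_width: 0.0292
```

```bash
python3 -c "
from h import *
st();c=shot('wrist','w21');st();c=shot('side','s21',(250,150,400,270),5);st()"
```

```text
t 26.4 pos [0.63   0.1171 0.0655] jaw(z)ang 88.7 y [-0.003  0.    -1.   ] x [ 1.   -0.02 -0.  ] F [-0.5  0.  -2.3] w 0.0292 q [ 0.01  0.75  1.5   0.    0.89 -1.54]
t 26.45 pos [0.63   0.1169 0.0653] jaw(z)ang 88.7 y [-0.003  0.    -1.   ] x [ 1.   -0.02 -0.  ] F [ 0.2  0.4 -2.2] w 0.0297 q [ 0.01  0.75  1.5   0.    0.89 -1.54]
t 26.5 pos [0.6303 0.1167 0.0662] jaw(z)ang 88.7 y [-0.002  0.    -1.   ] x [ 1.   -0.02 -0.  ] F [-0.5  0.2 -1.4] w 0.0291 q [ 0.01  0.75  1.5   0.    0.89 -1.54]
```

View pics/w21.png

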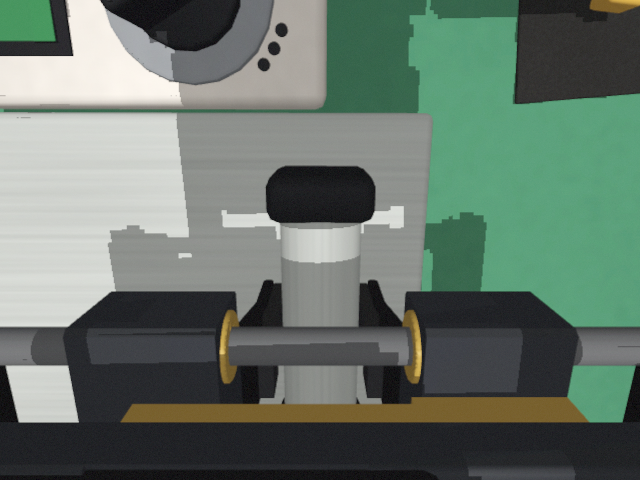

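View pics/s21.png

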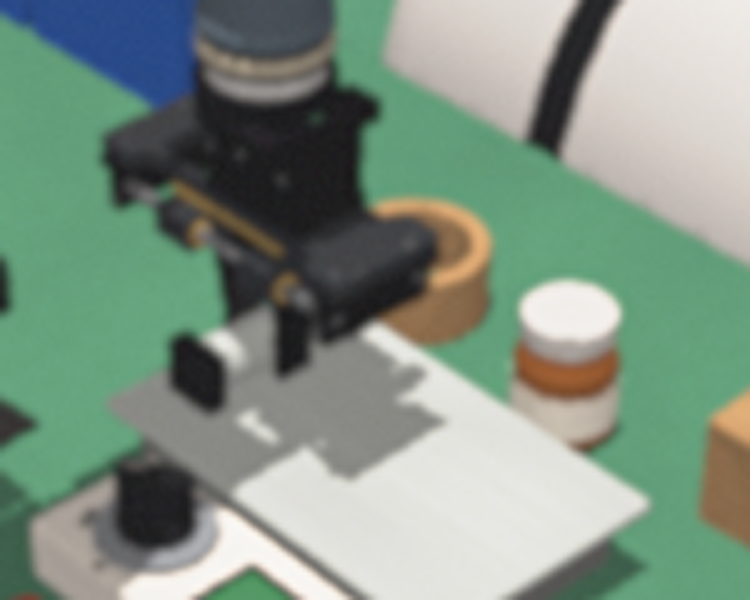

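Request:
{"name": "arm_command", "arguments": {"plan": [[[0,0,-0.15],0],[[0,0,-0.3],0],[[0,0,-0.42],0],[[0,0,-0.48],0],[[0,0,-0.5],0]]}}

```text
time: 27.0
position: [0.6309, 0.1161, 0.055]
tool_rot: [-0.707, 0.009, -0.009, 0.707]
ft_force: [0.1, 0.1, -1.7]
grip_width: 0.0288
```

Request:
{"name": "arm_command", "arguments": {"plan": [[[0,0,-0.02],0],[[0,0,-0.04],0],[[0,0,-0.04],0]]}}

```text
time: 27.3
position: [0.631, 0.1161, 0.0542]
tool_rot: [0.707, -0.008, 0.009, -0.707]
ft_force: [1.3, 0.3, -2.0]
grip_width: 0.0294
```

Request:
{"name": "arm_command", "arguments": {"plan": [[[0,0,-0.03],0],[[0,0,-0.03],0],[[0,0,-0.03],0]]}}

```text
time: 27.6
position: [0.631, 0.1161, 0.0533]
tool_rot: [0.707, -0.008, 0.008, -0.707]
ft_force: [0.1, 0.2, -2.0]
grip_width: 0.0294
```

```bash
python3 -c "
from h import *
for i in range(3): st(); c=shot('side')
c=shot('side','s22',(250,150,400,270),5);st()"
```

```text
t 27.6 pos [0.631  0.1161 0.0533] jaw(z)ang 88.6 y [ 0. -0. -1.] x [ 1.   -0.02  0.  ] F [ 0.1  0.2 -2. ] w 0.0294 q [ 0.01  0.76  1.51 -0.    0.87 -1.54]
t 27.65 pos [0.631  0.1161 0.0534] jaw(z)ang 88.6 y [ 0. -0. -1.] x [ 1.   -0.02  0.  ] F [-0.6  0.2 -2.1] w 0.0295 q [ 0.01  0.76  1.51 -0.    0.87 -1.54]
t 27.7 pos [0.631  0.1161 0.0534] jaw(z)ang 88.6 y [ 0. -0. -1.] x [ 1.   -0.02  0.  ] F [-0.6  0.3 -1.9] w 0.0295 q [ 0.01  0.76  1.51 -0.    0.87 -1.54]
t 27.8 pos [0.631  0.1161 0.0534] jaw(z)ang 88.6 y [ 0. -0. -1.] x [ 1.   -0.02  0.  ] F [ 0.4  0.1 -1.8] w 0.0293 q [ 0.01  0.76  1.51 -0.    0.87 -1.54]
```

View pics/s22.png

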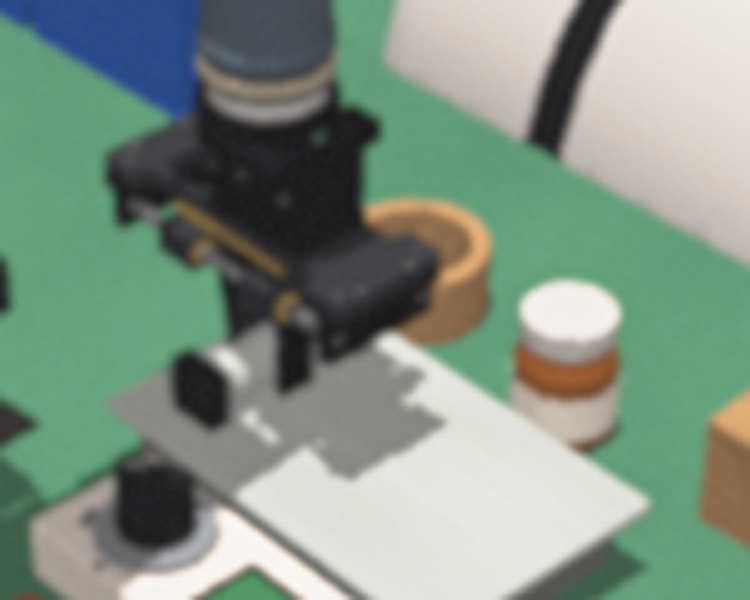

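Request:
{"name": "arm_command", "arguments": {"plan": [[[0,0,-0.04],0],[[0,0,-0.04],0],[[0,0,-0.04],0]]}}

```text
time: 28.1
position: [0.631, 0.1161, 0.0532]
tool_rot: [0.707, -0.008, 0.009, -0.707]
ft_force: [-3.0, 0.9, 5.9]
grip_width: 0.0295
```

```bash
python3 -c "
from h import *
for i in range(4): o=get_obs(); print(o['ft_force'].round(1),o['position'].round(4)); c=shot('side')"
```

```text
[-3.   0.9  5.9] [0.631  0.1161 0.0532]
[-1.6 -0.5  6.2] [0.631  0.1161 0.0533]
[-1.9 -0.8  6. ] [0.631  0.1161 0.0532]
[-3.2 -0.2  5.9] [0.631  0.1162 0.0532]
```

Request:
{"name": "arm_command", "arguments": {"plan": [[[0,0,0],0],[[0,0,0],0],[[0,0,0],0],[[0,0,0],0]], "fingers": 0.15}}

```text
time: 28.7
position: [0.631, 0.1161, 0.0521]
tool_rot: [-0.707, 0.009, -0.009, 0.707]
ft_force: [0.3, -0.7, 0.5]
grip_width: 0.048
```

Request:
{"name": "arm_command", "arguments": {"plan": [[[0,0,0.4],0],[[0,0,1.2],0],[[0,0,2.6],0],[[0,0,4],0],[[0,0,5.5],0]]}}

```text
time: 29.2
position: [0.6306, 0.1161, 0.1914]
tool_rot: [0.707, -0.009, 0.008, -0.707]
ft_force: [-0.0, 0.1, 0.2]
grip_width: 0.0501
```

```bash
python3 -c "
from h import *
st();c=shot('wrist','w23');st();c=shot('side','s23',(130,130,400,290),2.9);st()"
```

```text
t 29.2 pos [0.6306 0.1161 0.1914] jaw(z)ang 88.6 y [-0.001 -0.    -1.   ] x [ 1.   -0.02 -0.  ] F [-0.   0.1  0.2] w 0.0501 q [ 0.01  0.58  1.42 -0.    1.14 -1.54]
t 29.25 pos [0.6349 0.1163 0.1989] jaw(z)ang 88.6 y [ 0.013  0.    -1.   ] x [ 1.   -0.02  0.01] F [ 1.2 -0.9  3.1] w 0.0499 q [ 0.01  0.58  1.41 -0.    1.14 -1.54]
t 29.3 pos [0.6351 0.1163 0.1969] jaw(z)ang 88.6 y [ 0.013  0.    -1.   ] x [ 1.   -0.02  0.01] F [ 0.9  0.3 -0.2] w 0.0502 q [ 0.01  0.58  1.41  0.    1.14 -1.54]
```

View pics/s23.png

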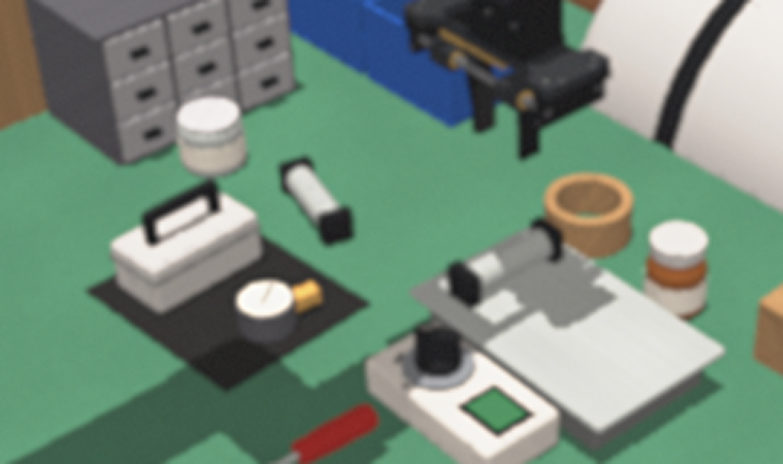

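Request:
{"name": "arm_command", "arguments": {"plan": [[[-0.2,1.5,0.4],-1.7],[[-0.4,3.2,0.4],-3.4],[[-0.6,5,0.4],-5.1],[[-0.8,6.8,0.4],-6.8],[[-1,8.6,0.4],-8.5]], "fingers": 0.6}}

```text
time: 29.8
position: [0.6053, 0.3326, 0.1997]
tool_rot: [0.655, -0.266, 0.266, -0.655]
ft_force: [1.2, -0.2, -0.7]
grip_width: 0.069
```

Request:
{"name": "arm_command", "arguments": {"plan": [[[-0.1,1.2,0],-1.7],[[-0.14,1.85,0],-3.4],[[-0.14,1.85,0],-5.1],[[-0.14,1.85,0],-6.8],[[-0.14,1.85,0],-8.5]]}}

```text
time: 30.3
position: [0.6018, 0.3776, 0.1993]
tool_rot: [0.515, -0.485, 0.485, -0.514]
ft_force: [0.4, 0.1, -0.9]
grip_width: 0.0697
```

Request:
{"name": "arm_command", "arguments": {"plan": [[[0,0,0],-1.7],[[0,0,0],-3.4],[[0,0,0],-3.64],[[0,0,0],-3.64],[[0,0,0],-3.64]]}}

```text
time: 30.8
position: [0.6023, 0.3773, 0.1997]
tool_rot: [-0.433, 0.559, -0.559, 0.433]
ft_force: [0.0, -0.2, 0.7]
grip_width: 0.0694
```

```bash
python3 -c "
from h import *
st();c=shot('wrist','w24');st()"
```

```text
t 30.8 pos [0.6023 0.3773 0.1997] jaw(z)ang -14.5 y [-0. -0. -1.] x [-0.25 -0.97  0.  ] F [ 0.  -0.2  0.7] w 0.0694 q [ 0.4   0.67  1.22 -0.    1.26  0.66]
t 30.85 pos [0.6023 0.3773 0.1998] jaw(z)ang -14.5 y [-0. -0. -1.] x [-0.25 -0.97  0.  ] F [ 0.5  0.3 -0.1] w 0.0697 q [0.4  0.67 1.22 0.   1.26 0.66]
```

View pics/w24.png

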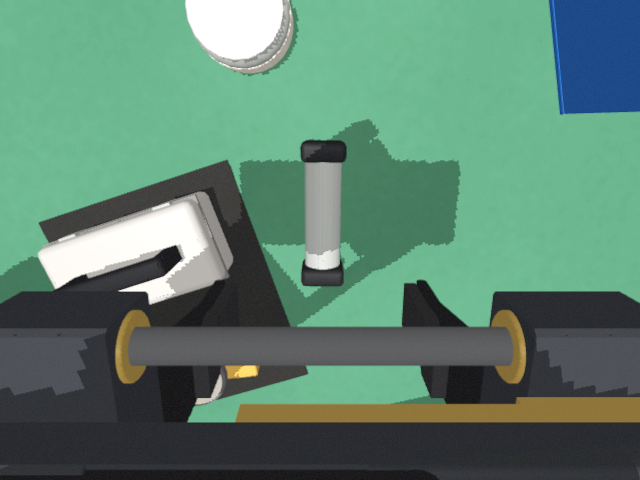

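Request:
{"name": "arm_command", "arguments": {"plan": [[[0.07,0,-0.8],0],[[0.07,0,-2.3],0],[[0.07,0,-3.9],0],[[0.07,0,-5.2],0],[[0.07,0,-6],0]]}}

```text
time: 31.35
position: [0.6024, 0.3765, 0.0465]
tool_rot: [-0.435, 0.56, -0.559, 0.431]
ft_force: [-0.4, 0.1, -0.3]
grip_width: 0.0698
```

Request:
{"name": "arm_command", "arguments": {"plan": [[[0,0,-0.5],0],[[0,0,-1],0],[[0,0,-1.4],0],[[0,0,-1.65],0],[[0,0,-1.77],0]]}}

```text
time: 31.85
position: [0.6043, 0.3774, 0.0055]
tool_rot: [0.432, -0.559, 0.559, -0.433]
ft_force: [-0.1, 0.8, 0.1]
grip_width: 0.0696
```

Request:
{"name": "arm_command", "arguments": {"plan": [[[0,0,0],0],[[0,0,0],0],[[0,0,0],0],[[0,0,0],0],[[0,0,0],0]], "fingers": -1}}

```text
time: 32.35
position: [0.6044, 0.3775, 0.006]
tool_rot: [0.432, -0.559, 0.559, -0.433]
ft_force: [0.4, -0.0, 0.4]
grip_width: 0.0374
```

Request:
{"name": "arm_command", "arguments": {"plan": [[[0,0,0],0],[[0,0,0],0],[[0,0,0],0]]}}

```text
time: 32.65
position: [0.6043, 0.3774, 0.0058]
tool_rot: [0.432, -0.559, 0.559, -0.433]
ft_force: [-0.1, 0.1, 1.7]
grip_width: 0.0293
```

```bash
python3 -c "
from h import *
st();c=shot('side','s25',(130,130,330,280),4);st()"
```

```text
t 32.65 pos [0.6043 0.3774 0.0058] jaw(z)ang -14.6 y [ 0.  0. -1.] x [-0.25 -0.97 -0.  ] F [-0.1  0.1  1.7] w 0.0293 q [0.4  0.9  1.32 0.   0.92 0.66]
t 32.7 pos [0.6043 0.3774 0.0058] jaw(z)ang -14.6 y [ 0.  0. -1.] x [-0.25 -0.97 -0.  ] F [-0.  -0.2  1.4] w 0.0293 q [0.4  0.9  1.32 0.   0.92 0.66]
```

View pics/s25.png

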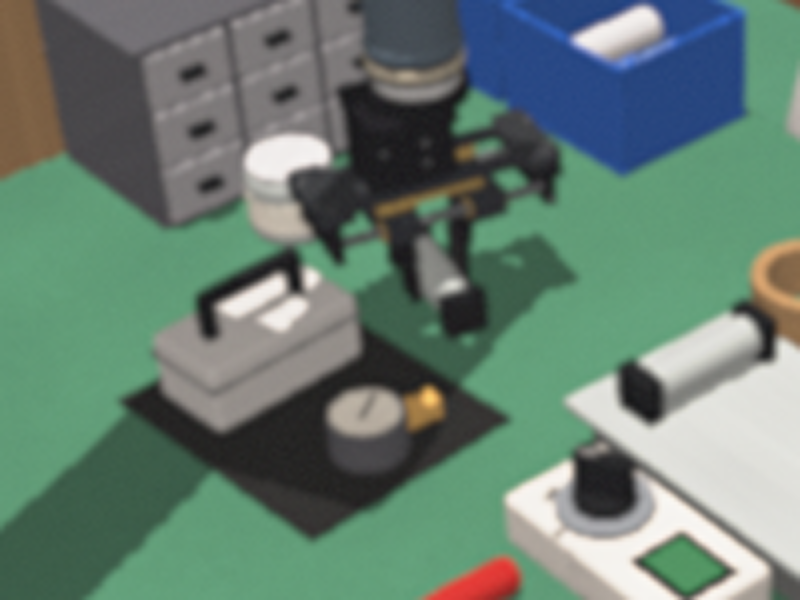

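Request:
{"name": "arm_command", "arguments": {"plan": [[[0,0,0.4],0],[[0,0,1.4],0],[[0,0,3],0],[[0,0,4.6],0],[[0,0,5.5],0]]}}

```text
time: 33.2
position: [0.6057, 0.3781, 0.1473]
tool_rot: [0.431, -0.559, 0.56, -0.434]
ft_force: [0.9, 0.3, -1.2]
grip_width: 0.0297
```

Request:
{"name": "arm_command", "arguments": {"plan": [[[0.1,-1,0],1.7],[[0.3,-2.5,0],3.4],[[0.5,-4,0],5.1],[[0.6,-5.5,0],6.8],[[0.7,-7,0],8.5]]}}

```text
time: 33.7
position: [0.6214, 0.201, 0.1434]
tool_rot: [0.607, -0.363, 0.363, -0.607]
ft_force: [0.4, -0.3, -1.9]
grip_width: 0.0296
```

Request:
{"name": "arm_command", "arguments": {"plan": [[[0.1,-1.5,0],1.7],[[0.2,-3,0],3.4],[[0.3,-4.5,0],5.1],[[0.3,-5.8,0],6.8],[[0.3,-6.66,0],8.5]]}}

```text
time: 34.2
position: [0.6291, 0.0333, 0.1434]
tool_rot: [0.697, -0.119, 0.119, -0.697]
ft_force: [0.6, -0.4, -1.6]
grip_width: 0.0292
```

Request:
{"name": "arm_command", "arguments": {"plan": [[[0,0,0],1.7],[[0,0,0],3.4],[[0,0,0],3.64],[[0,0,0],3.64],[[0,0,-0.3],3.64]]}}

```text
time: 34.7
position: [0.6301, 0.0361, 0.1365]
tool_rot: [0.707, -0.008, 0.01, -0.707]
ft_force: [0.2, -0.0, -1.2]
grip_width: 0.0293
```

```bash
python3 -c "
from h import *
st();c=shot('wrist','w26');st()"
```

```text
t 34.7 pos [0.6301 0.0361 0.1365] jaw(z)ang 88.5 y [ 0.003 -0.    -1.   ] x [ 1.   -0.03  0.  ] F [ 0.2 -0.  -1.2] w 0.0293 q [-0.12  0.64  1.5   0.    1.01 -1.66]
t 34.75 pos [0.6287 0.0362 0.1345] jaw(z)ang 88.6 y [-0.001  0.    -1.   ] x [ 1.   -0.03 -0.  ] F [ 0.  -0.1 -2.3] w 0.0291 q [-0.12  0.64  1.5  -0.    1.01 -1.67]
```

View pics/w26.png

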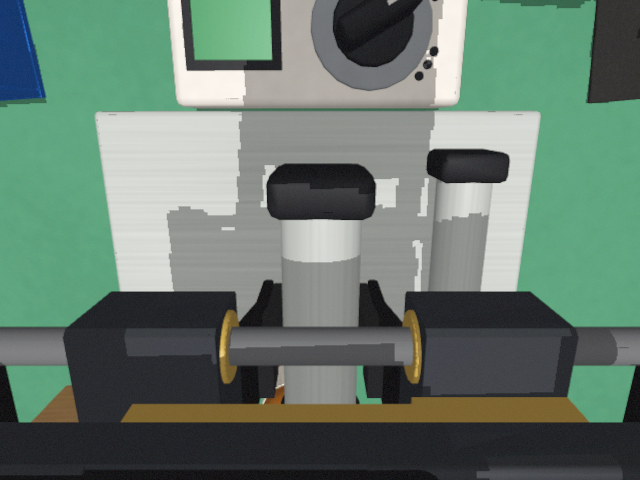

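Request:
{"name": "arm_command", "arguments": {"plan": [[[0,0,-0.5],0],[[0,0,-1.2],0],[[0,0,-1.9],0],[[0,0,-2.4],0],[[0,0,-2.7],0]]}}

```text
time: 35.25
position: [0.6282, 0.0361, 0.0661]
tool_rot: [-0.707, 0.01, -0.008, 0.707]
ft_force: [-0.1, 0.3, -2.0]
grip_width: 0.0292
```

Request:
{"name": "arm_command", "arguments": {"plan": [[[0,0,-0.15],0],[[0,0,-0.3],0],[[0,0,-0.42],0],[[0,0,-0.5],0],[[0,0,-0.52],0]]}}

```text
time: 35.75
position: [0.6293, 0.0358, 0.0553]
tool_rot: [0.707, -0.008, 0.009, -0.707]
ft_force: [-0.0, 0.9, -1.0]
grip_width: 0.0295
```

Request:
{"name": "arm_command", "arguments": {"plan": [[[0,0,-0.02],0],[[0,0,-0.04],0],[[0,0,-0.04],0]]}}

```text
time: 36.05
position: [0.6293, 0.0359, 0.0542]
tool_rot: [0.707, -0.008, 0.009, -0.707]
ft_force: [0.0, 0.2, -2.1]
grip_width: 0.0291
```

Request:
{"name": "arm_command", "arguments": {"plan": [[[0,0,-0.02],0],[[0,0,-0.025],0],[[0,0,-0.025],0]]}}

```text
time: 36.35
position: [0.6293, 0.0359, 0.0538]
tool_rot: [0.707, -0.008, 0.009, -0.707]
ft_force: [-1.1, -0.6, 1.2]
grip_width: 0.0297
```

Contact is light. Release and rise.

Request:
{"name": "arm_command", "arguments": {"plan": [[[0,0,0],0],[[0,0,0],0],[[0,0,0],0],[[0,0,0],0]], "fingers": 0.15}}

```text
time: 36.75
position: [0.6293, 0.0359, 0.0535]
tool_rot: [0.707, -0.008, 0.009, -0.707]
ft_force: [0.8, -0.1, -0.5]
grip_width: 0.0483
```

Request:
{"name": "arm_command", "arguments": {"plan": [[[0,0,0.4],0],[[0,0,1.2],0],[[0,0,2.6],0],[[0,0,4.4],0],[[0,0,6],0]]}}

```text
time: 37.25
position: [0.6292, 0.0359, 0.206]
tool_rot: [0.707, -0.008, 0.009, -0.707]
ft_force: [0.9, -0.4, 1.1]
grip_width: 0.0501
```

```bash
python3 -c "
from h import *
st();c=shot('side','s27',(200,130,400,280),4);st();c=shot('top','t27r',(370,140,520,305),3.6)"
```

```text
t 37.25 pos [0.6292 0.0359 0.206 ] jaw(z)ang 88.6 y [ 0.001 -0.    -1.   ] x [ 1.   -0.02  0.  ] F [ 0.9 -0.4  1.1] w 0.0501 q [-0.12  0.55  1.44 -0.    1.15 -1.67]
t 37.3 pos [0.6336 0.0355 0.2137] jaw(z)ang 88.6 y [ 0.015 -0.002 -1.   ] x [ 1.   -0.02  0.01] F [ 1.5 -0.1  4.5] w 0.0501 q [-0.12  0.54  1.43 -0.    1.15 -1.67]
```

View pics/s27.png

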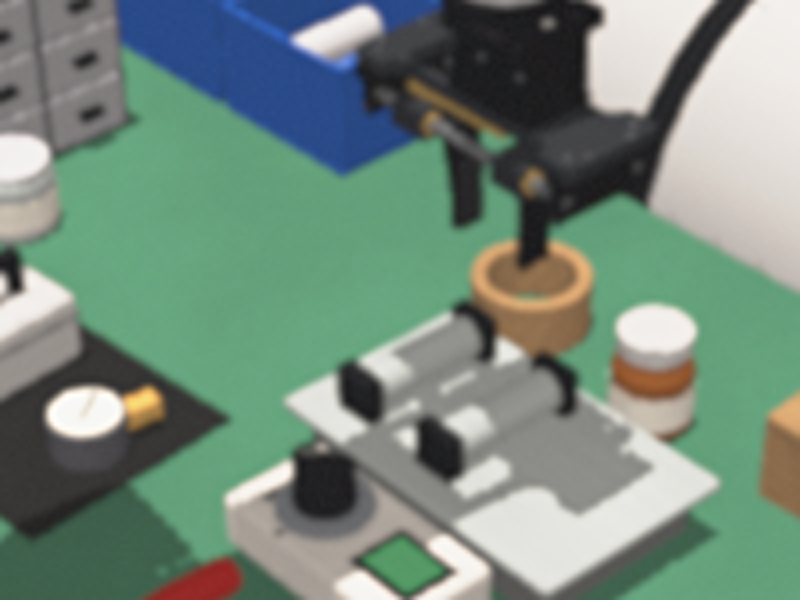

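View pics/t27r.png

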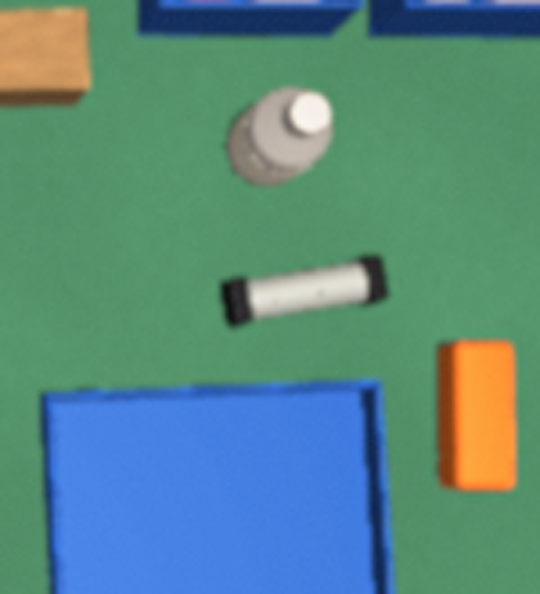

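Request:
{"name": "arm_command", "arguments": {"plan": [[[-0.1,-1,0],0],[[-0.3,-2.5,0],0.5],[[-0.5,-4.3,0],1],[[-0.7,-6,0],1.5],[[-0.8,-7.8,0],2.12]], "fingers": -1}}

```text
time: 37.85
position: [0.6082, -0.1601, 0.2033]
tool_rot: [-0.704, -0.057, 0.058, 0.705]
ft_force: [0.3, -1.1, -0.2]
grip_width: 0.0181
```

Request:
{"name": "arm_command", "arguments": {"plan": [[[-0.1,-1.3,0],0],[[-0.2,-2.5,0],0],[[-0.3,-3.4,0],0],[[-0.37,-3.8,0],0],[[-0.37,-3.8,0],0]]}}

```text
time: 38.35
position: [0.5994, -0.2551, 0.2031]
tool_rot: [-0.705, -0.056, 0.056, 0.705]
ft_force: [-0.2, 0.6, 0.1]
grip_width: 0.0002
```

```bash
python3 -c "
from h import *
st();c=shot('side','s28',(340,150,560,315),3.6);c=shot('wrist','w28');st()"
```

```text
t 38.35 pos [ 0.5994 -0.2551  0.2031] jaw(z)ang 99.1 y [-0.  0. -1.] x [ 0.99  0.16 -0.  ] F [-0.2  0.6  0.1] w 0.0002 q [-0.57  0.58  1.38  0.    1.18 -2.3 ]
t 38.45 pos [ 0.5997 -0.253   0.2032] jaw(z)ang 99.2 y [-0.001  0.001 -1.   ] x [ 0.99  0.16 -0.  ] F [-0.2  0.5  0. ] w 0.0001 q [-0.57  0.58  1.38  0.    1.18 -2.3 ]
```

View pics/w28.png

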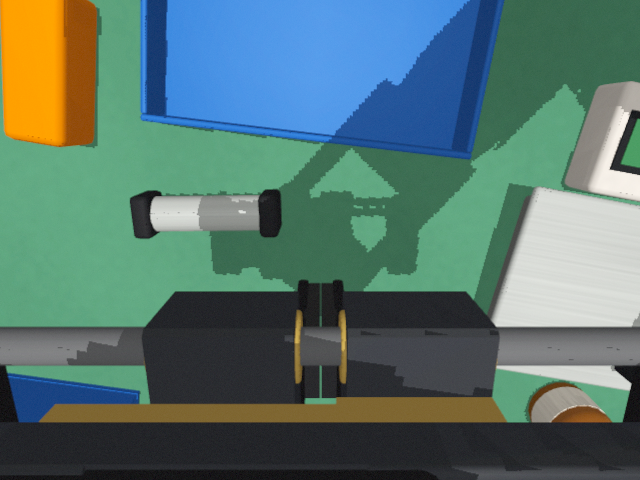

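View pics/s28.png

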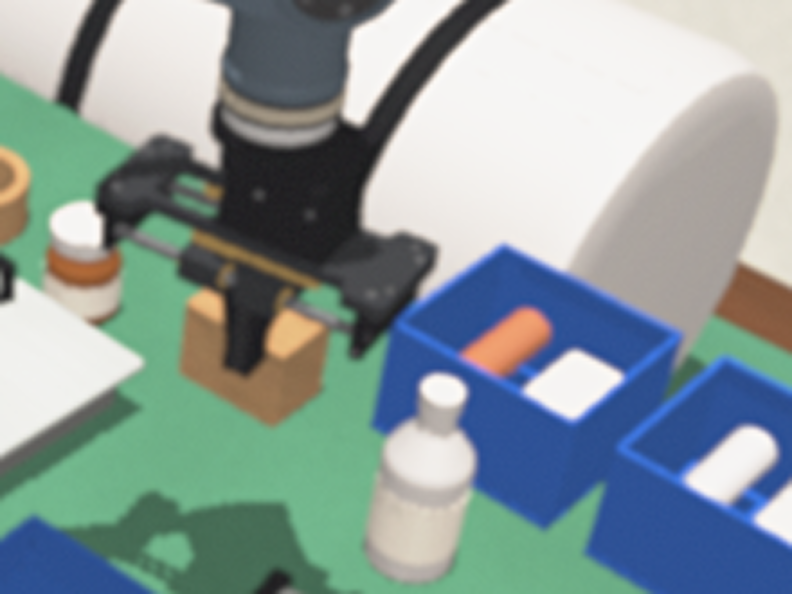

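```bash
python3 -c "
from h import *
c=shot('wrist');st()
print(pw(c,271,213,.03),pw(c,142,214,.03),pw(c,282,213,.018))"
```

```text
t 38.5 pos [ 0.5998 -0.2526  0.2033] jaw(z)ang 99.3 y [-0.001  0.001 -1.   ] x [ 0.99  0.16 -0.  ] F [-0.2 -0.   0.3] w 0.0007 q [-0.57  0.58  1.38  0.    1.18 -2.3 ]
[ 0.60437298 -0.29348708  0.03      ] [ 0.62226267 -0.39802521  0.03      ] [ 0.60566539 -0.28525787  0.018     ]
```

Request:
{"name": "arm_command", "arguments": {"plan": [[[0,0,-0.8],0],[[0,0,-2.3],0],[[0,0,-3.9],0],[[0,0,-5.2],0],[[0,0,-6],0]]}}

```text
time: 39.0
position: [0.5988, -0.2513, 0.0507]
tool_rot: [-0.704, -0.056, 0.059, 0.706]
ft_force: [0.3, 0.3, -0.2]
grip_width: 0.0009
```

Request:
{"name": "arm_command", "arguments": {"plan": [[[0,0,-0.5],0],[[0,0,-1],0],[[0,0,-1.4],0],[[0,0,-1.7],0],[[0,0,-1.8],0]]}}

```text
time: 39.5
position: [0.5999, -0.254, 0.0081]
tool_rot: [-0.705, -0.057, 0.057, 0.705]
ft_force: [-0.2, -0.2, 0.3]
grip_width: 0.0007
```

Request:
{"name": "arm_command", "arguments": {"plan": [[[0.05,-0.3,0],0],[[0.1,-0.6,0],0],[[0.14,-0.85,0],0],[[0.18,-1.1,0],0],[[0.21,-1.3,0],0]]}}

```text
time: 40.0
position: [0.6054, -0.2871, 0.0091]
tool_rot: [-0.705, -0.057, 0.056, 0.705]
ft_force: [-0.0, 1.7, 1.7]
grip_width: 0.0005
```

Request:
{"name": "arm_command", "arguments": {"plan": [[[0.03,-0.2,0],0],[[0.06,-0.4,0],0],[[0.1,-0.6,0],0],[[0.13,-0.8,0],0],[[0.15,-0.95,0],0]]}}

```text
time: 40.5
position: [0.6091, -0.3109, 0.0085]
tool_rot: [0.705, 0.057, -0.057, -0.705]
ft_force: [-0.9, 3.0, 2.3]
grip_width: 0.0006
```

```bash
python3 -c "
from h import *
st();c=shot('side','s29',(340,180,560,345),3.6);c=shot('top','t29',(370,140,520,305),3.6);st()"
```

```text
t 40.5 pos [ 0.6091 -0.3109  0.0085] jaw(z)ang 99.2 y [ 0. -0. -1.] x [0.99 0.16 0.  ] F [-0.9  3.   2.3] w 0.0006 q [-0.63  0.87  1.4   0.    0.87 -2.37]
t 40.6 pos [ 0.6092 -0.3114  0.0084] jaw(z)ang 99.2 y [ 0.001 -0.001 -1.   ] x [0.99 0.16 0.  ] F [ 0.3  0.6 -0.5] w 0.0008 q [-0.64  0.87  1.4  -0.    0.87 -2.37]
```

View pics/t29.png

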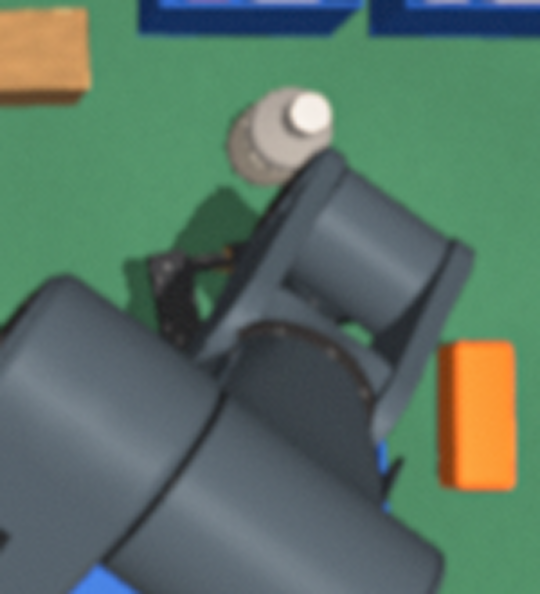

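View pics/s29.png

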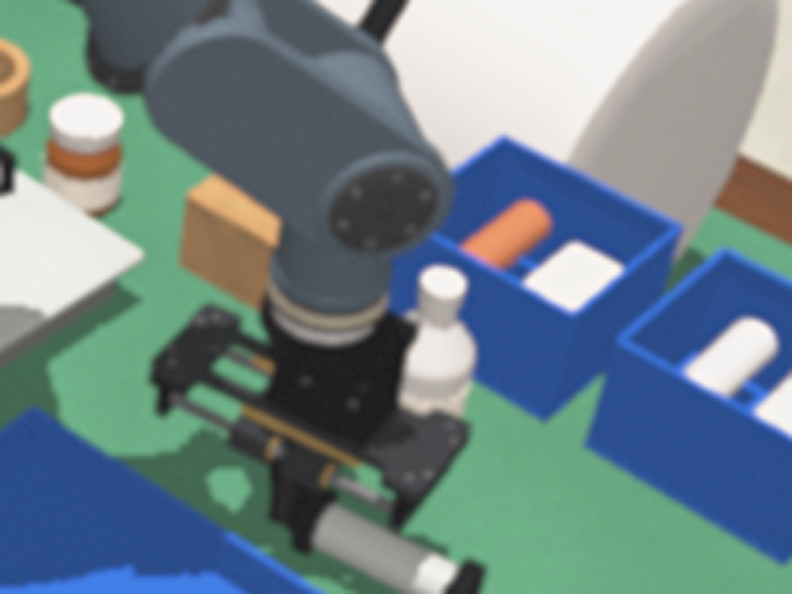

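Request:
{"name": "arm_command", "arguments": {"plan": [[[-0.03,0.2,0],0],[[-0.03,0.2,1],0],[[-0.03,0.2,3],0],[[-0.03,0.2,5],0],[[-0.03,0.2,7],0]]}}

```text
time: 41.1
position: [0.6078, -0.3049, 0.1846]
tool_rot: [-0.705, -0.057, 0.057, 0.705]
ft_force: [0.8, -0.6, -0.1]
grip_width: 0.0003
```

Request:
{"name": "arm_command", "arguments": {"plan": [[[0.1,-0.8,0.3],-1.7],[[0.3,-1.6,0.3],-3.4],[[0.4,-2.4,0.3],-5.1],[[0.5,-3.2,0.3],-6.8],[[0.6,-4,0.3],-8.5]], "fingers": 0.6}}

```text
time: 41.6
position: [0.623, -0.4058, 0.1905]
tool_rot: [0.677, -0.205, 0.204, -0.677]
ft_force: [-0.1, 0.6, 0.5]
grip_width: 0.0325
```

Request:
{"name": "arm_command", "arguments": {"plan": [[[0,0,0],-1.7],[[0,0,0],-3.4],[[0,0,0],-5.1],[[0,0,0],-6.8],[[0,0,0],-8.5]]}}

```text
time: 42.1
position: [0.6229, -0.405, 0.1903]
tool_rot: [0.557, -0.436, 0.436, -0.557]
ft_force: [-0.3, 0.8, -0.2]
grip_width: 0.0675
```

Request:
{"name": "arm_command", "arguments": {"plan": [[[0,0,0],-1],[[0,0,0],-1],[[0,0,0],-1]]}}

```text
time: 42.4
position: [0.623, -0.4051, 0.1905]
tool_rot: [0.539, -0.458, 0.457, -0.539]
ft_force: [0.6, 0.2, 0.1]
grip_width: 0.0696
```

```bash
python3 -c "
from h import *
st();c=shot('wrist','w30');st()"
```

```text
t 42.4 pos [ 0.623  -0.4051  0.1905] jaw(z)ang 9.3 y [-0.001  0.    -1.   ] x [ 0.16 -0.99 -0.  ] F [0.6 0.2 0.1] w 0.0696 q [-0.73  0.73  1.13 -0.    1.29 -0.89]
t 42.45 pos [ 0.6231 -0.4051  0.1907] jaw(z)ang 9.3 y [-0.  0. -1.] x [ 0.16 -0.99 -0.  ] F [0.7 0.6 0. ] w 0.0694 q [-0.73  0.73  1.13 -0.    1.29 -0.89]
```

View pics/w30.png

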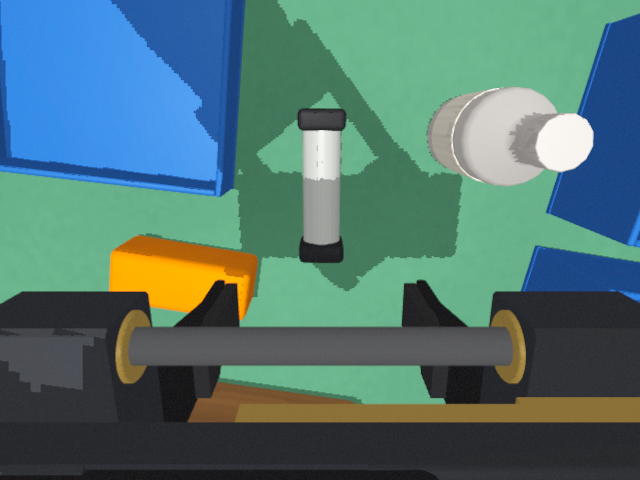

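```bash
python3 -c "
from h import *
c=shot('wrist');o=st()
print(pw(c,321.5,118,.036),pw(c,321,251,.036))
print('beacon corners',pw(c,258,250,.05),pw(c,246,318,.05),pw(c,112,250,.05))
print('bottle left',pw(c,430,133,.03), pw(c,437,105,.07),pw(c,440,160,.07), pw(c,452,165,.09))
R=Ro.from_quat(o['tool_rot']).as_matrix()
for k in (-.05,.05): print(o['position']+R[:,2]*k)
"
```

```text
t 42.5 pos [ 0.6231 -0.4052  0.1908] jaw(z)ang 9.3 y [-0.  0. -1.] x [ 0.16 -0.99 -0.  ] F [ 1.  -0.6  0.1] w 0.0695 q [-0.73  0.73  1.13 -0.    1.29 -0.89]
[ 0.61162095 -0.32998787  0.036     ] [ 0.6278488  -0.43044542  0.036     ]
beacon corners [ 0.5796831  -0.43309131  0.05      ] [ 0.57717627 -0.49115964  0.05      ] [ 0.47000096 -0.45119054  0.05      ]
bottle left [ 0.69373676 -0.32739372  0.03      ] [ 0.68386505 -0.31009079  0.07      ] [ 0.69419302 -0.34390537  0.07      ] [ 0.69643763 -0.34481567  0.09      ]
[ 0.57379327 -0.41328161  0.19078911]
[ 0.67247795 -0.39711584  0.1907589 ]
```

Request:
{"name": "arm_command", "arguments": {"plan": [[[0.02,-0.12,-0.5],-0.5],[[0.02,-0.12,-2],-0.5],[[0.02,-0.12,-3.6],-0.5],[[0.02,-0.12,-5],-0.5],[[0.02,-0.12,-5.8],-0.5]], "fingers": 0.3}}

```text
time: 43.0
position: [0.622, -0.4069, 0.0422]
tool_rot: [0.529, -0.471, 0.468, -0.529]
ft_force: [-1.2, 0.1, 0.2]
grip_width: 0.0566
```

```bash
python3 -c "
from h import *
st();c=shot('side','s31',(340,200,540,350),4);st()"
```

```text
t 43.0 pos [ 0.622  -0.4069  0.0422] jaw(z)ang 6.8 y [-0.004  0.003 -1.   ] x [ 0.12 -0.99 -0.  ] F [-1.2  0.1  0.2] w 0.0566 q [-0.73  0.89  1.21 -0.    1.04 -0.85]
t 43.05 pos [ 0.6206 -0.4059  0.0392] jaw(z)ang 6.8 y [-0.007  0.007 -1.   ] x [ 0.12 -0.99 -0.01] F [-0.9  0.  -2. ] w 0.0567 q [-0.73  0.89  1.21 -0.    1.04 -0.85]
```

View pics/s31.png

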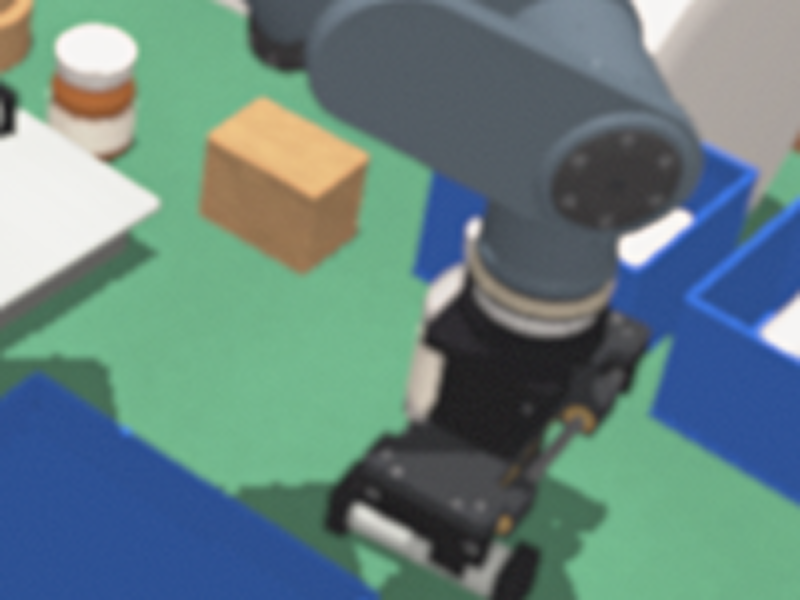

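Request:
{"name": "arm_command", "arguments": {"plan": [[[0,0,-0.4],0],[[0,0,-0.8],0],[[0,0,-1.2],0],[[0,0,-1.5],0],[[0,0,-1.6],0]]}}

```text
time: 43.55
position: [0.6234, -0.4081, 0.0053]
tool_rot: [0.528, -0.47, 0.469, -0.528]
ft_force: [0.5, 0.9, -0.1]
grip_width: 0.0567
```

Request:
{"name": "arm_command", "arguments": {"plan": [[[0,0,0],0],[[0,0,0],0],[[0,0,0],0],[[0,0,0],0],[[0,0,0],0]], "fingers": -1}}

```text
time: 44.05
position: [0.6239, -0.4086, 0.0065]
tool_rot: [0.528, -0.47, 0.47, -0.528]
ft_force: [-0.4, 0.3, 1.9]
grip_width: 0.0294
```

Request:
{"name": "arm_command", "arguments": {"plan": [[[0,0,0],0],[[0,0,0],0],[[0,0,0.02],0]]}}

```text
time: 44.35
position: [0.6238, -0.4085, 0.0065]
tool_rot: [-0.528, 0.47, -0.47, 0.528]
ft_force: [0.4, -0.1, -0.5]
grip_width: 0.0297
```

```bash
python3 -c "
from h import *
st();c=shot('wrist','w32');st()"
```

```text
t 44.35 pos [ 0.6238 -0.4085  0.0065] jaw(z)ang 6.7 y [ 0. -0. -1.] x [ 0.12 -0.99  0.  ] F [ 0.4 -0.1 -0.5] w 0.0297 q [-0.73  0.94  1.22  0.    0.99 -0.85]
t 44.4 pos [ 0.6238 -0.4085  0.0065] jaw(z)ang 6.7 y [ 0. -0. -1.] x [ 0.12 -0.99  0.  ] F [ 0.3 -0.2  0.8] w 0.0295 q [-0.73  0.94  1.22  0.    0.99 -0.85]
```

View pics/w32.png

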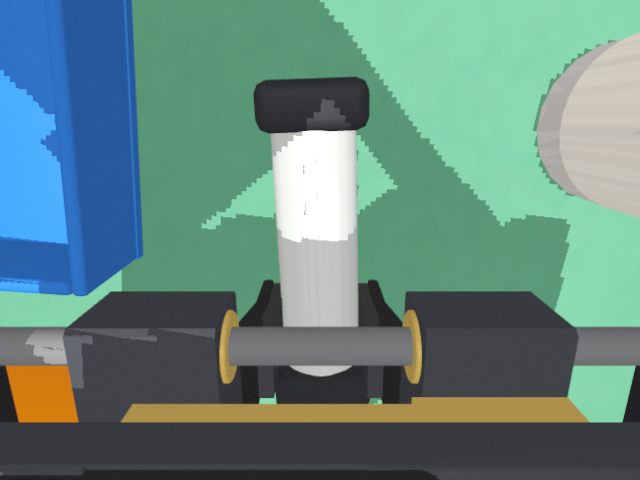

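Request:
{"name": "arm_command", "arguments": {"plan": [[[0,0,0.2],0],[[0,0,0.6],0],[[0,0,1.2],0],[[0,0,1.9],0],[[0,0,2.4],0]], "force": 40}}

```text
time: 44.9
position: [0.6246, -0.4091, 0.0694]
tool_rot: [0.528, -0.469, 0.471, -0.528]
ft_force: [0.2, -0.5, -1.6]
grip_width: 0.0289
```

Request:
{"name": "arm_command", "arguments": {"plan": [[[0,0,0.5],0],[[0,0,1.5],0],[[0,0,3],0],[[0,0,4],0],[[0,0,4.6],0]]}}

```text
time: 45.4
position: [0.6247, -0.4092, 0.1855]
tool_rot: [-0.528, 0.468, -0.472, 0.528]
ft_force: [1.1, 0.4, -1.7]
grip_width: 0.0293
```

```bash
python3 -c "
from h import *
st();c=shot('wrist','w33');c=shot('side','s33',(340,130,540,280),4);st()"
```

```text
t 45.4 pos [ 0.6247 -0.4092  0.1855] jaw(z)ang 6.7 y [ 0.004 -0.003 -1.   ] x [ 0.12 -0.99  0.  ] F [ 1.1  0.4 -1.7] w 0.0293 q [-0.73  0.73  1.12  0.    1.28 -0.85]
t 45.5 pos [ 0.6249 -0.4094  0.1851] jaw(z)ang 6.7 y [ 0.005 -0.004 -1.   ] x [ 0.12 -0.99  0.  ] F [-0.3 -1.  -1.2] w 0.0291 q [-0.73  0.73  1.12  0.    1.28 -0.85]
```

View pics/w33.png

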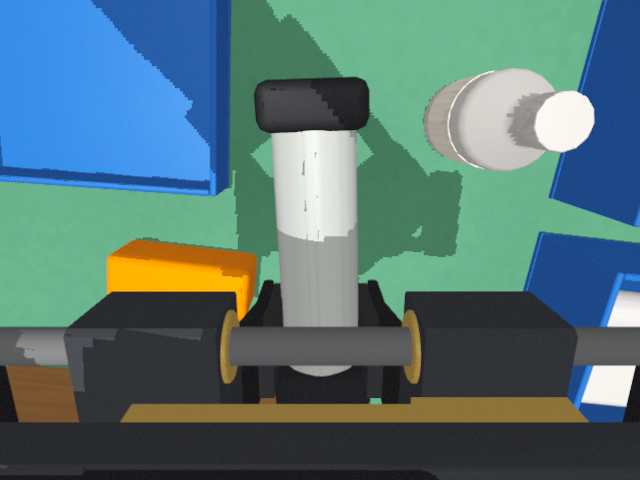

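View pics/s33.png

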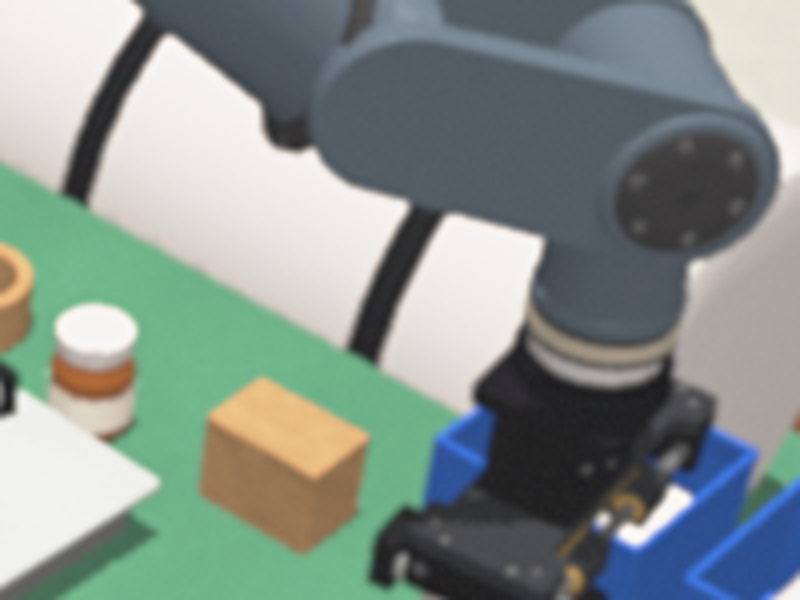

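Request:
{"name": "arm_command", "arguments": {"plan": [[[0,1,0],1.64],[[0.1,2.5,0],3.28],[[0.3,4.2,0],4.92],[[0.5,6,0],6.56],[[0.7,7.8,0],8.2]]}}

```text
time: 46.0
position: [0.6399, -0.2113, 0.1793]
tool_rot: [-0.66, 0.255, -0.252, 0.66]
ft_force: [1.7, 1.2, -1.6]
grip_width: 0.0289
```

Request:
{"name": "arm_command", "arguments": {"plan": [[[0.1,1.8,0],1.64],[[0.3,3.6,0],3.28],[[0.4,5.2,0],4.92],[[0.5,6.3,0],6.56],[[0.58,6.76,0],8.2]]}}

```text
time: 46.5
position: [0.654, -0.0404, 0.1794]
tool_rot: [-0.706, 0.006, -0.003, 0.708]
ft_force: [-0.0, -0.4, -1.7]
grip_width: 0.0293
```

Request:
{"name": "arm_command", "arguments": {"plan": [[[0,0,0],0],[[0,0,-0.4],0],[[0,0,-1.2],0],[[0,0,-2],0],[[0,0,-2.4],0]]}}

```text
time: 47.0
position: [0.6537, -0.0456, 0.1183]
tool_rot: [-0.707, 0.011, -0.008, 0.707]
ft_force: [-0.7, 0.1, -1.3]
grip_width: 0.0289
```

```bash
python3 -c "
from h import *
st();c=shot('wrist','w34');c=shot('side','s34',(220,130,420,280),4);st()"
```

```text
t 47.0 pos [ 0.6537 -0.0456  0.1183] jaw(z)ang 88.5 y [-0.005  0.001 -1.   ] x [ 1.   -0.03 -0.01] F [-0.7  0.1 -1.3] w 0.0289 q [-0.24  0.69  1.44 -0.    1.02 -1.78]
t 47.1 pos [ 0.6538 -0.0453  0.1187] jaw(z)ang 88.6 y [-0.005  0.001 -1.   ] x [ 1.   -0.03 -0.01] F [-0.9 -0.5 -1.2] w 0.029 q [-0.24  0.69  1.43 -0.    1.02 -1.78]
```

View pics/w34.png

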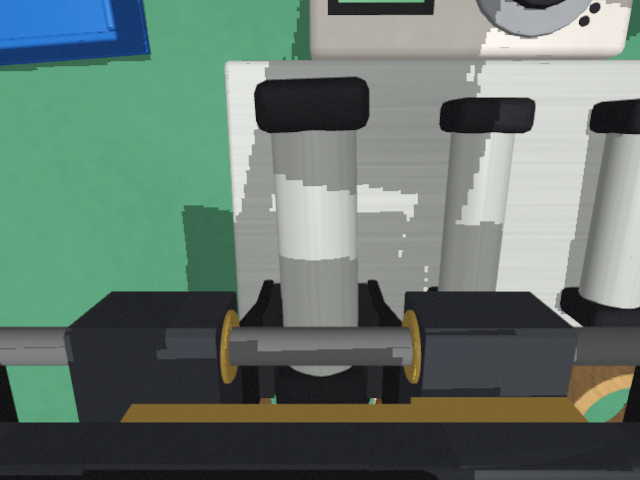

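View pics/s34.png

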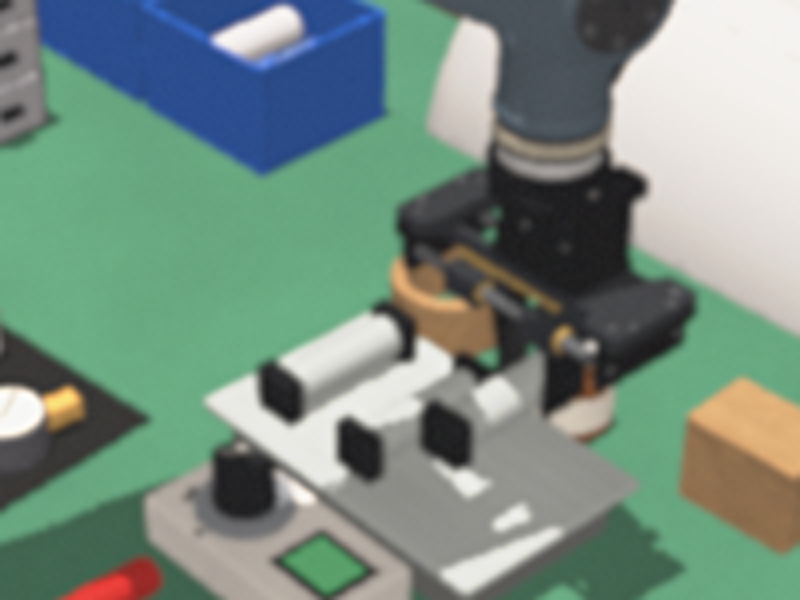

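Request:
{"name": "arm_command", "arguments": {"plan": [[[0,0,-0.4],0],[[0,0,-1],0],[[0,0,-1.5],0],[[0,0,-1.9],0],[[0,0,-2.15],0]]}}

```text
time: 47.6
position: [0.655, -0.0442, 0.0662]
tool_rot: [-0.707, 0.009, -0.007, 0.707]
ft_force: [0.0, -0.3, -1.6]
grip_width: 0.0289
```

Request:
{"name": "arm_command", "arguments": {"plan": [[[0,0,-0.15],0],[[0,0,-0.28],0],[[0,0,-0.38],0],[[0,0,-0.43],0],[[0,0,-0.45],0]]}}

```text
time: 48.1
position: [0.6558, -0.0444, 0.0566]
tool_rot: [0.707, -0.008, 0.008, -0.707]
ft_force: [-0.5, -0.2, -1.7]
grip_width: 0.0286
```

Request:
{"name": "arm_command", "arguments": {"plan": [[[0,0,-0.02],0],[[0,0,-0.03],0],[[0,0,-0.03],0]]}}

```text
time: 48.4
position: [0.6558, -0.0444, 0.0559]
tool_rot: [0.707, -0.008, 0.008, -0.707]
ft_force: [0.2, 0.1, -2.6]
grip_width: 0.0292
```

Request:
{"name": "arm_command", "arguments": {"plan": [[[0,0,-0.02],0],[[0,0,-0.03],0],[[0,0,-0.03],0]]}}

```text
time: 48.7
position: [0.6557, -0.0444, 0.0549]
tool_rot: [0.707, -0.008, 0.008, -0.707]
ft_force: [0.6, -0.4, -1.7]
grip_width: 0.0291
```

Request:
{"name": "arm_command", "arguments": {"plan": [[[0,0,-0.015],0],[[0,0,-0.02],0],[[0,0,-0.02],0]]}}

```text
time: 49.0
position: [0.6558, -0.0444, 0.0545]
tool_rot: [0.707, -0.008, 0.008, -0.707]
ft_force: [-0.2, 0.6, -1.6]
grip_width: 0.0287
```

Request:
{"name": "arm_command", "arguments": {"plan": [[[0,0,-0.02],0],[[0,0,-0.02],0],[[0,0,-0.02],0]]}}

```text
time: 49.3
position: [0.6558, -0.0444, 0.0545]
tool_rot: [0.707, -0.008, 0.008, -0.707]
ft_force: [-0.5, 0.1, 3.8]
grip_width: 0.029
```

```bash
python3 -c "
from h import *
st();c=shot('side','s35',(220,130,420,280),4);st()"
```

```text
t 49.3 pos [ 0.6558 -0.0444  0.0545] jaw(z)ang 88.7 y [ 0. -0. -1.] x [ 1.   -0.02  0.  ] F [-0.5  0.1  3.8] w 0.029 q [-0.24  0.78  1.47 -0.    0.9  -1.79]
t 49.35 pos [ 0.6558 -0.0444  0.0545] jaw(z)ang 88.7 y [ 0. -0. -1.] x [ 1.   -0.02  0.  ] F [-1.8  0.5  3.2] w 0.0289 q [-0.24  0.78  1.47 -0.    0.9  -1.79]
```

View pics/s35.png

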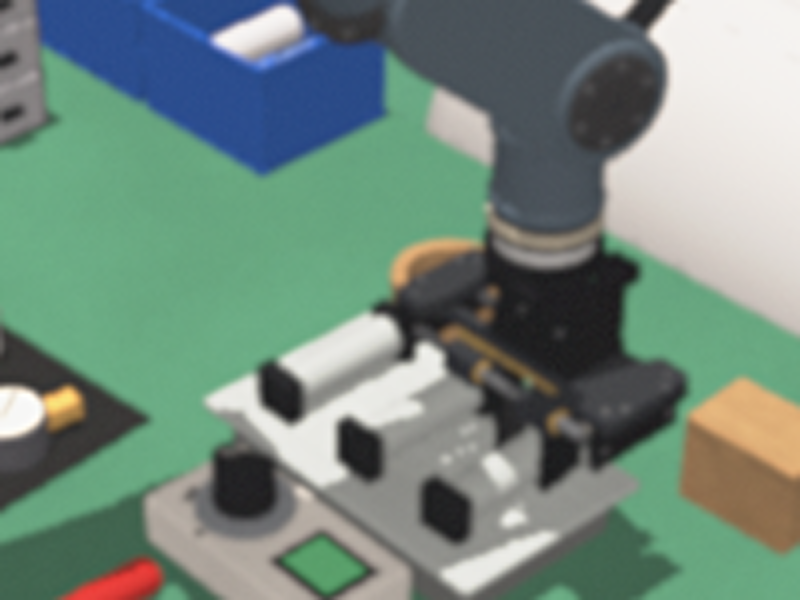

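Request:
{"name": "arm_command", "arguments": {"plan": [[[0,0,0],0],[[0,0,0],0],[[0,0,0],0],[[0,0,0],0]], "fingers": 0.15}}

```text
time: 49.75
position: [0.6557, -0.0444, 0.0537]
tool_rot: [-0.707, 0.008, -0.008, 0.707]
ft_force: [0.4, -0.1, 0.1]
grip_width: 0.0483
```

Request:
{"name": "arm_command", "arguments": {"plan": [[[0,0,0.4],0],[[0,0,1.2],0],[[0,0,2.6],0],[[0,0,4.4],0],[[0,0,6],0]]}}

```text
time: 50.25
position: [0.6558, -0.0444, 0.2064]
tool_rot: [0.707, -0.008, 0.008, -0.707]
ft_force: [0.4, -0.2, 0.4]
grip_width: 0.0501
```

Request:
{"name": "arm_command", "arguments": {"plan": [[[0,0,0],0],[[0,0,0],0],[[0,0,0],0],[[0,0,0],0],[[0,0,0],0]]}}

```text
time: 50.75
position: [0.6548, -0.0442, 0.2022]
tool_rot: [-0.707, 0.009, -0.007, 0.707]
ft_force: [0.9, 0.2, -1.4]
grip_width: 0.0502
```

Request:
{"name": "arm_command", "arguments": {"plan": [[[0,0,0],0],[[0,0,0],0],[[0,0,0],0],[[0,0,0],0],[[0,0,0],0]]}}

```text
time: 51.25
position: [0.6557, -0.0444, 0.204]
tool_rot: [0.707, -0.008, 0.008, -0.707]
ft_force: [0.1, -0.2, -0.4]
grip_width: 0.0504
```

```bash
python3 -c "
from h import *
st();c=shot('side','s36',(220,130,420,280),4);c=shot('wrist','w36');st()"
```

```text
t 51.25 pos [ 0.6557 -0.0444  0.204 ] jaw(z)ang 88.7 y [ 0. -0. -1.] x [ 1.   -0.02  0.  ] F [ 0.1 -0.2 -0.4] w 0.0504 q [-0.24  0.59  1.37 -0.    1.19 -1.79]
t 51.35 pos [ 0.6557 -0.0444  0.2041] jaw(z)ang 88.7 y [ 0. -0. -1.] x [ 1.   -0.02  0.  ] F [-0.2  0.2 -0.6] w 0.05 q [-0.24  0.59  1.37 -0.    1.19 -1.79]
```

View pics/s36.png

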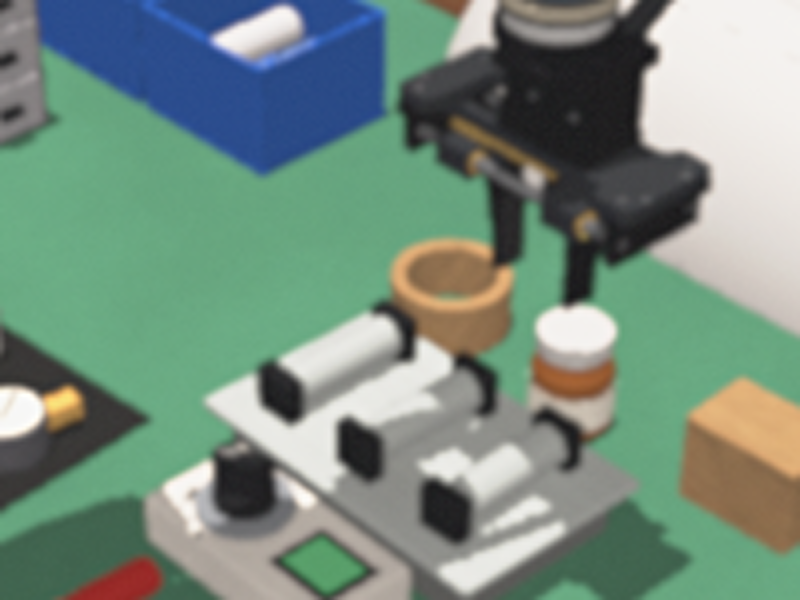

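View pics/w36.png

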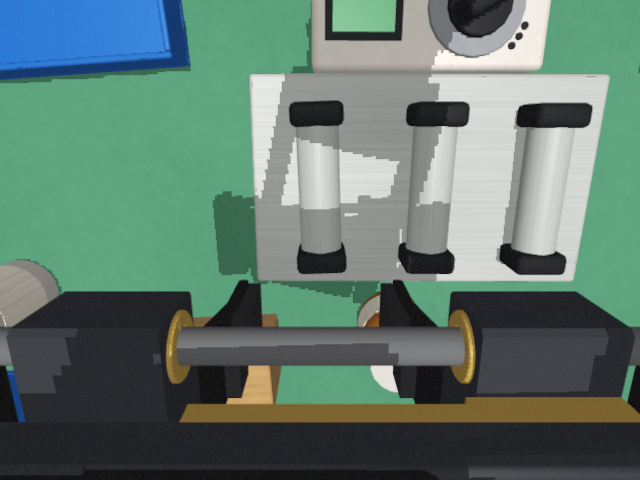

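Request:
{"name": "arm_command", "arguments": {"plan": [[[-1.12,0,0],0],[[-1.12,0,-1],0],[[-1.12,0,-2.4],0],[[-1.12,0,-3.8],0],[[-1.12,0,-4.8],0]]}}

```text
time: 51.85
position: [0.6268, -0.0442, 0.0821]
tool_rot: [-0.707, 0.009, -0.007, 0.707]
ft_force: [0.2, -0.2, -0.1]
grip_width: 0.05
```

```bash
python3 -c "
from h import *
st();c=shot('wrist','w37');st()"
```

```text
t 51.85 pos [ 0.6268 -0.0442  0.0821] jaw(z)ang 88.7 y [-0.002  0.    -1.   ] x [ 1.   -0.02 -0.  ] F [ 0.2 -0.2 -0.1] w 0.05 q [-0.25  0.71  1.53 -0.    0.9  -1.8 ]
t 51.9 pos [ 0.6243 -0.0437  0.0783] jaw(z)ang 88.7 y [-0.008  0.002 -1.   ] x [ 1.   -0.02 -0.01] F [-1.  -0.3 -2.9] w 0.0501 q [-0.25  0.71  1.53  0.    0.9  -1.8 ]
```

View pics/w37.png

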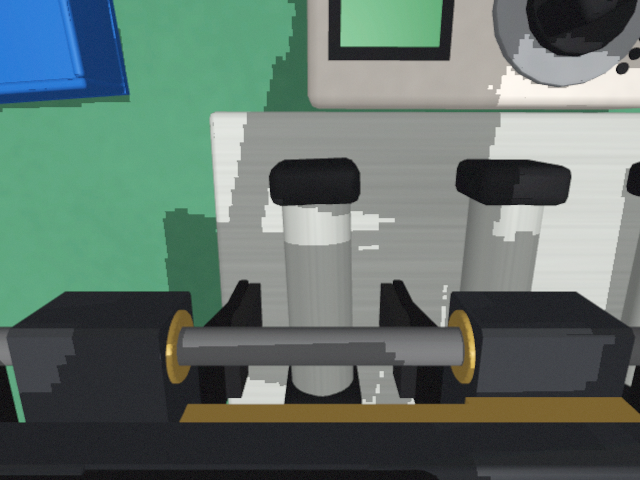

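Request:
{"name": "arm_command", "arguments": {"plan": [[[0,0,-0.3],0],[[0,0,-0.6],0],[[0,0,-0.9],0],[[0,0,-1.1],0],[[0,0,-1.16],0]], "force": 25}}

```text
time: 52.4
position: [0.6278, -0.0444, 0.055]
tool_rot: [0.707, -0.008, 0.008, -0.707]
ft_force: [0.3, -0.1, -1.1]
grip_width: 0.0498
```

Request:
{"name": "arm_command", "arguments": {"plan": [[[0,0,0],0],[[0,0,0],0],[[0,0,0],0],[[0,0,0],0],[[0,0,0],0]], "fingers": -1}}

```text
time: 52.9
position: [0.628, -0.0445, 0.0554]
tool_rot: [0.707, -0.008, 0.008, -0.707]
ft_force: [-0.4, 0.1, 1.7]
grip_width: 0.0291
```

Request:
{"name": "arm_command", "arguments": {"plan": [[[0,0,0.1],0],[[0,0,0.5],0],[[0,0,1.4],0],[[0,0,2.6],0],[[0,0,3.4],0]]}}

```text
time: 53.4
position: [0.6283, -0.0445, 0.1422]
tool_rot: [0.707, -0.007, 0.009, -0.707]
ft_force: [-0.7, -0.3, -1.4]
grip_width: 0.0296
```

Request:
{"name": "arm_command", "arguments": {"plan": [[[-0.6,-1,0.2],0.2],[[-1.4,-2.3,0.2],0.4],[[-2.3,-3.8,0.2],0.6],[[-3.2,-5.3,0.2],0.8],[[-4.1,-6.8,0.2],0.8]]}}

```text
time: 53.9
position: [0.5243, -0.2155, 0.1457]
tool_rot: [0.707, 0.017, -0.017, -0.707]
ft_force: [0.3, -1.0, -2.4]
grip_width: 0.0298
```

Request:
{"name": "arm_command", "arguments": {"plan": [[[-0.9,-1.5,0],0],[[-1.8,-2.9,0],0],[[-2.5,-4,0],0],[[-2.9,-4.7,0],0],[[-3.06,-4.94,0],0]]}}

```text
time: 54.4
position: [0.4478, -0.3401, 0.1456]
tool_rot: [0.707, 0.016, -0.016, -0.707]
ft_force: [-0.4, -1.2, -1.6]
grip_width: 0.0294
```

Request:
{"name": "arm_command", "arguments": {"plan": [[[0,0,0],0],[[0,0,-0.5],0],[[0,0,-1.2],0],[[0,0,-2],0],[[0,0,-2.4],0]]}}

```text
time: 54.9
position: [0.4485, -0.3353, 0.0828]
tool_rot: [-0.706, -0.017, 0.018, 0.708]
ft_force: [0.4, 0.1, -1.1]
grip_width: 0.0295
```

```bash
python3 -c "
from h import *
st();c=shot('wrist','w38');c=shot('side','s38',(280,200,480,420),2.7);st()"
```

```text
t 54.9 pos [ 0.4485 -0.3353  0.0828] jaw(z)ang 92.8 y [-0.002  0.003 -1.   ] x [ 1.    0.05 -0.  ] F [ 0.4  0.1 -1.1] w 0.0295 q [-0.84  0.64  1.71  0.    0.79 -2.46]
t 55.0 pos [ 0.4482 -0.3356  0.083 ] jaw(z)ang 92.8 y [-0.003  0.004 -1.   ] x [ 1.    0.05 -0.  ] F [ 0.9  0.7 -1.4] w 0.0295 q [-0.84  0.64  1.71  0.    0.8  -2.46]
```

View pics/w38.png

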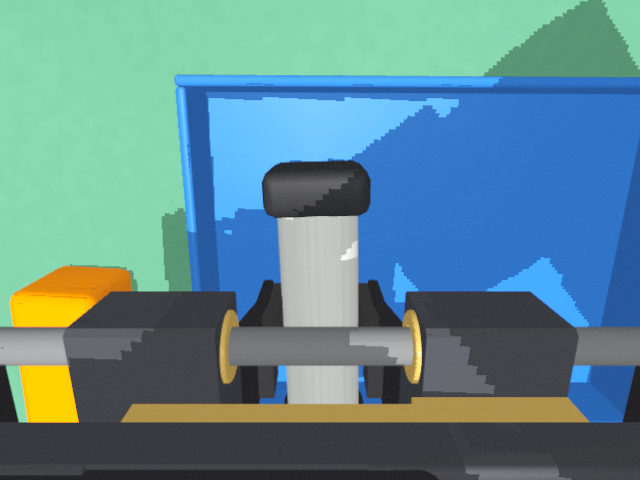

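View pics/s38.png

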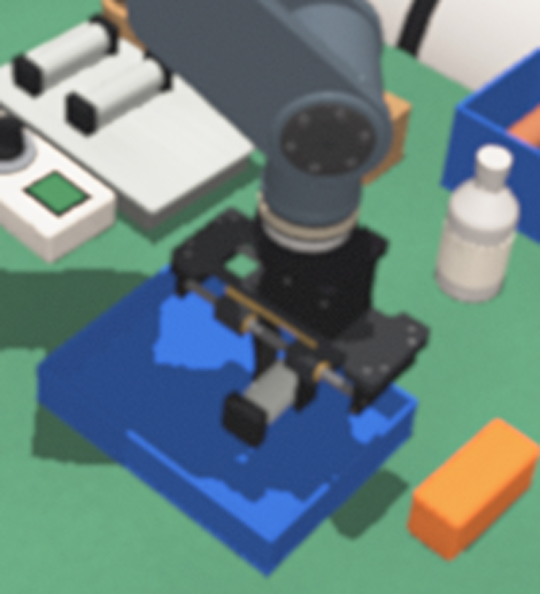

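Request:
{"name": "arm_command", "arguments": {"plan": [[[0,0,-0.5],0],[[0,0,-1.1],0],[[0,0,-1.7],0],[[0,0,-2.1],0],[[0,0,-2.4],0]]}}

```text
time: 55.5
position: [0.4488, -0.3379, 0.0243]
tool_rot: [0.707, 0.017, -0.017, -0.707]
ft_force: [-0.6, 0.5, -1.0]
grip_width: 0.0293
```

Request:
{"name": "arm_command", "arguments": {"plan": [[[0,0,-0.15],0],[[0,0,-0.28],0],[[0,0,-0.38],0],[[0,0,-0.43],0],[[0,0,-0.46],0]]}}

```text
time: 56.0
position: [0.4488, -0.338, 0.0136]
tool_rot: [0.707, 0.017, -0.017, -0.707]
ft_force: [0.1, 0.0, -2.2]
grip_width: 0.0293
```

Request:
{"name": "arm_command", "arguments": {"plan": [[[0,0,-0.02],0],[[0,0,-0.03],0],[[0,0,-0.03],0]]}}

```text
time: 56.3
position: [0.4487, -0.3379, 0.0129]
tool_rot: [0.707, 0.017, -0.017, -0.707]
ft_force: [0.4, 0.2, -1.1]
grip_width: 0.0291
```

Request:
{"name": "arm_command", "arguments": {"plan": [[[0,0,-0.03],0],[[0,0,-0.04],0],[[0,0,-0.04],0]]}}

```text
time: 56.6
position: [0.4488, -0.338, 0.0123]
tool_rot: [0.707, 0.017, -0.017, -0.707]
ft_force: [-0.7, 0.9, 4.7]
grip_width: 0.0296
```

Request:
{"name": "arm_command", "arguments": {"plan": [[[0,0,0],0],[[0,0,0],0],[[0,0,0],0],[[0,0,0],0]], "fingers": 0.1}}

```text
time: 57.0
position: [0.4487, -0.3378, 0.0114]
tool_rot: [-0.707, -0.017, 0.017, 0.707]
ft_force: [-0.1, -0.3, 0.3]
grip_width: 0.0466
```

Request:
{"name": "arm_command", "arguments": {"plan": [[[0,0,0.4],0],[[0,0,1.2],0],[[0,0,2.8],0],[[0,0,4.8],0],[[0,0,6.4],0]]}}

```text
time: 57.5
position: [0.4489, -0.3381, 0.1746]
tool_rot: [0.707, 0.017, -0.016, -0.706]
ft_force: [0.7, -0.8, -0.1]
grip_width: 0.0481
```

```bash
python3 -c "
from h import *
st();c=shot('side','s39',(200,130,480,390),2.3);c=shot('wrist','w39');st()"
```

```text
t 57.5 pos [ 0.4489 -0.3381  0.1746] jaw(z)ang 92.7 y [ 0.001 -0.001 -1.   ] x [1.   0.05 0.  ] F [ 0.7 -0.8 -0.1] w 0.0481 q [-0.84  0.5   1.64  0.    0.99 -2.46]
t 57.6 pos [ 0.4517 -0.341   0.1784] jaw(z)ang 92.7 y [ 0.009 -0.01  -1.   ] x [1.   0.05 0.01] F [ 1.2 -0.4  0.6] w 0.048 q [-0.84  0.5   1.64 -0.    0.99 -2.46]
```

View pics/s39.png

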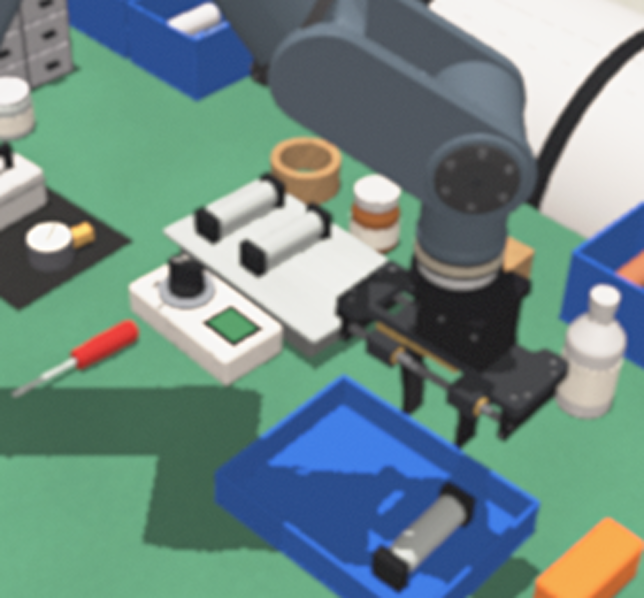

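Request:
{"name": "arm_command", "arguments": {"plan": [[[0.6,1.2,0.6],-0.2],[[1.4,2.8,0.6],-0.4],[[2.2,4.5,0.6],-0.6],[[3,6.2,0.6],-0.8],[[3.8,7.9,0.6],-0.8]]}}

```text
time: 58.1
position: [0.5437, -0.1385, 0.1865]
tool_rot: [-0.707, 0.008, -0.008, 0.707]
ft_force: [1.4, -0.5, -0.1]
grip_width: 0.0479
```

Request:
{"name": "arm_command", "arguments": {"plan": [[[0.8,1.7,0],0],[[1.6,3.4,0],0],[[2.4,5,0],0],[[3,6.3,0],0],[[3.4,7.06,0],0]]}}

```text
time: 58.6
position: [0.6288, 0.0393, 0.1862]
tool_rot: [-0.707, 0.007, -0.007, 0.707]
ft_force: [-1.0, -0.3, 0.3]
grip_width: 0.0478
```

Request:
{"name": "arm_command", "arguments": {"plan": [[[0,0,0],0],[[0,0,0],0],[[0,0,0],0]]}}

```text
time: 58.9
position: [0.6279, 0.0352, 0.1864]
tool_rot: [0.707, -0.009, 0.008, -0.707]
ft_force: [-0.7, 0.5, 0.4]
grip_width: 0.0477
```

```bash
python3 -c "
from h import *
st();c=shot('wrist','w40');st()"
```

```text
t 58.9 pos [0.6279 0.0352 0.1864] jaw(z)ang 88.7 y [-0.001 -0.    -1.   ] x [ 1.   -0.02 -0.  ] F [-0.7  0.5  0.4] w 0.0477 q [-0.12  0.57  1.46 -0.    1.11 -1.67]
t 58.95 pos [0.628  0.0349 0.1865] jaw(z)ang 88.6 y [-0.001 -0.    -1.   ] x [ 1.   -0.02 -0.  ] F [-0.5  0.7  0.3] w 0.0479 q [-0.12  0.57  1.46 -0.    1.11 -1.67]
```

View pics/w40.png

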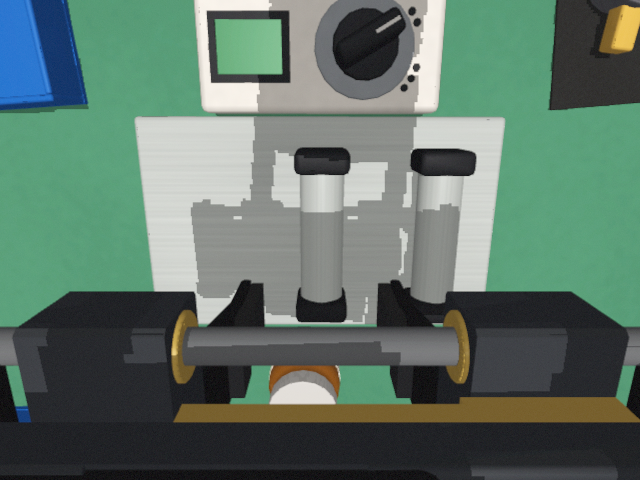

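Request:
{"name": "arm_command", "arguments": {"plan": [[[0,0,-0.7],0],[[0,0,-1.8],0],[[0,0,-2.9],0],[[0,0,-3.7],0],[[0,0,-4.2],0]]}}

```text
time: 59.45
position: [0.6274, 0.0349, 0.0801]
tool_rot: [-0.707, 0.01, -0.008, 0.707]
ft_force: [-1.1, 0.5, -0.1]
grip_width: 0.0482
```

Request:
{"name": "arm_command", "arguments": {"plan": [[[0,0,-0.3],0],[[0,0,-0.6],0],[[0,0,-0.85],0],[[0,0,-1],0],[[0,0,-1.05],0]]}}

```text
time: 59.95
position: [0.6288, 0.0362, 0.0555]
tool_rot: [0.707, -0.008, 0.008, -0.707]
ft_force: [-0.2, 0.3, 0.4]
grip_width: 0.0477
```

Request:
{"name": "arm_command", "arguments": {"plan": [[[0,0,0],0],[[0,0,0],0],[[0,0,0],0],[[0,0,0],0],[[0,0,0],0]], "fingers": -1}}

```text
time: 60.45
position: [0.629, 0.0361, 0.0559]
tool_rot: [0.707, -0.008, 0.008, -0.707]
ft_force: [0.7, 0.3, 1.0]
grip_width: 0.0294
```

Request:
{"name": "arm_command", "arguments": {"plan": [[[0,0,0.1],0],[[0,0,0.5],0],[[0,0,1.4],0],[[0,0,2.6],0],[[0,0,3.6],0]]}}

```text
time: 60.95
position: [0.6288, 0.0361, 0.1471]
tool_rot: [0.707, -0.008, 0.008, -0.707]
ft_force: [0.4, -0.7, -1.5]
grip_width: 0.0294
```

Request:
{"name": "arm_command", "arguments": {"plan": [[[-0.6,-1,0],0.2],[[-1.5,-2.5,0],0.4],[[-2.4,-4,0],0.6],[[-3.3,-5.5,0],0.8],[[-4.2,-7,0],0.8]]}}

```text
time: 61.45
position: [0.5228, -0.1401, 0.1462]
tool_rot: [0.707, 0.017, -0.017, -0.707]
ft_force: [0.1, -1.2, -1.5]
grip_width: 0.0295
```

Request:
{"name": "arm_command", "arguments": {"plan": [[[-0.9,-1.5,0],0],[[-1.8,-3,0],0],[[-2.5,-4.3,0],0],[[-3,-5.1,0],0],[[-3.12,-5.36,0],0]]}}

```text
time: 61.95
position: [0.4446, -0.2752, 0.1461]
tool_rot: [0.707, 0.016, -0.015, -0.707]
ft_force: [0.8, -0.3, -2.0]
grip_width: 0.0291
```

Request:
{"name": "arm_command", "arguments": {"plan": [[[0,0,0],0],[[0,0,-0.6],0],[[0,0,-1.6],0],[[0,0,-2.7],0],[[0,0,-3.5],0]]}}

```text
time: 62.45
position: [0.4462, -0.271, 0.0569]
tool_rot: [-0.706, -0.017, 0.018, 0.707]
ft_force: [-0.4, 0.4, -2.2]
grip_width: 0.0295
```

```bash
python3 -c "
from h import *
st();c=shot('wrist','w41');st()"
```

```text
t 62.45 pos [ 0.4462 -0.271   0.0569] jaw(z)ang 92.8 y [-0.001  0.001 -1.   ] x [ 1.    0.05 -0.  ] F [-0.4  0.4 -2.2] w 0.0295 q [-0.76  0.65  1.82  0.    0.67 -2.38]
t 62.5 pos [ 0.4448 -0.2699  0.0545] jaw(z)ang 92.8 y [-0.004  0.005 -1.   ] x [ 1.    0.05 -0.  ] F [-0.4  0.3 -3.8] w 0.0295 q [-0.76  0.66  1.82  0.    0.67 -2.38]
```

View pics/w41.png

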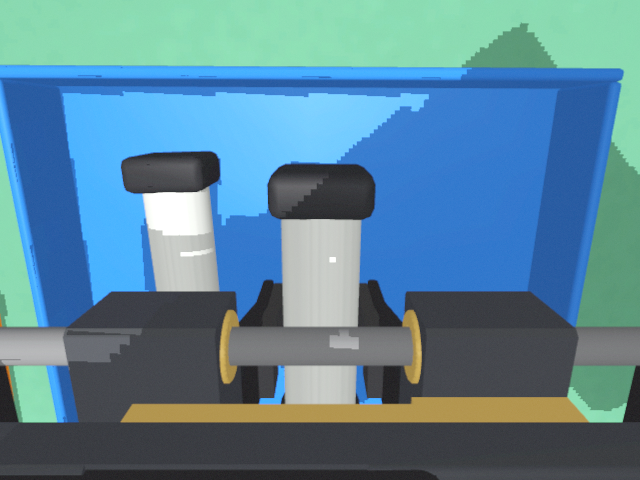

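Request:
{"name": "arm_command", "arguments": {"plan": [[[0,0,-0.5],0],[[0,0,-0.9],0],[[0,0,-1.2],0],[[0,0,-1.45],0],[[0,0,-1.6],0]]}}

```text
time: 63.0
position: [0.4458, -0.2729, 0.0177]
tool_rot: [0.707, 0.017, -0.017, -0.707]
ft_force: [0.1, -0.1, -1.6]
grip_width: 0.0295
```

Request:
{"name": "arm_command", "arguments": {"plan": [[[0,0,-0.08],0],[[0,0,-0.15],0],[[0,0,-0.2],0],[[0,0,-0.22],0],[[0,0,-0.22],0]]}}

```text
time: 63.5
position: [0.4458, -0.273, 0.0128]
tool_rot: [0.707, 0.017, -0.017, -0.707]
ft_force: [-1.2, -0.7, 0.7]
grip_width: 0.0292
```

Request:
{"name": "arm_command", "arguments": {"plan": [[[0,0,-0.02],0],[[0,0,-0.04],0],[[0,0,-0.04],0]]}}

```text
time: 63.8
position: [0.4458, -0.2731, 0.0128]
tool_rot: [0.707, 0.017, -0.017, -0.707]
ft_force: [-2.7, 0.1, 9.7]
grip_width: 0.0293
```

Contact; release, go back for the last one.

Request:
{"name": "arm_command", "arguments": {"plan": [[[0,0,0.03],0],[[0,0,0.03],0],[[0,0,0.03],0],[[0,0,0.03],0]], "fingers": 0.1}}

```text
time: 64.2
position: [0.4457, -0.2729, 0.0121]
tool_rot: [-0.707, -0.017, 0.017, 0.707]
ft_force: [0.5, 0.7, -0.4]
grip_width: 0.0464
```

Request:
{"name": "arm_command", "arguments": {"plan": [[[0,0,0.4],0],[[0,0,1.2],0],[[0,0,2.8],0],[[0,0,4.8],0],[[0,0,6.8],0]]}}

```text
time: 64.7
position: [0.4451, -0.2724, 0.1841]
tool_rot: [-0.707, -0.016, 0.017, 0.707]
ft_force: [1.1, -1.2, -1.1]
grip_width: 0.0478
```

Request:
{"name": "arm_command", "arguments": {"plan": [[[0.6,1.2,0],-0.2],[[1.4,2.9,0],-0.4],[[2.2,4.6,0],-0.6],[[3,6.3,0],-0.8],[[3.7,8,0],-0.8]]}}

```text
time: 65.2
position: [0.5389, -0.0712, 0.183]
tool_rot: [0.707, -0.008, 0.008, -0.707]
ft_force: [0.8, -0.3, 0.5]
grip_width: 0.0475
```

Request:
{"name": "arm_command", "arguments": {"plan": [[[0.8,1.7,0],0],[[1.6,3.4,0],0],[[2.4,5.2,0],0],[[3.1,6.8,0],0],[[3.7,7.56,0],0]]}}

```text
time: 65.7
position: [0.6308, 0.1201, 0.1828]
tool_rot: [-0.707, 0.007, -0.007, 0.707]
ft_force: [0.5, -0.2, 0.5]
grip_width: 0.0481
```

Request:
{"name": "arm_command", "arguments": {"plan": [[[0,0,0],0],[[0,0,0],0],[[0,0,0],0],[[0,0,0],0]]}}

```text
time: 66.1
position: [0.63, 0.1147, 0.1823]
tool_rot: [0.707, -0.009, 0.008, -0.707]
ft_force: [0.1, -0.4, -0.2]
grip_width: 0.0475
```

```bash
python3 -c "
from h import *
st();c=shot('wrist','w42');st()"
```

```text
t 66.1 pos [0.63   0.1147 0.1823] jaw(z)ang 88.6 y [-0.001 -0.    -1.   ] x [ 1.   -0.02 -0.  ] F [ 0.1 -0.4 -0.2] w 0.0475 q [ 0.01  0.59  1.43 -0.    1.12 -1.54]
t 66.15 pos [0.6302 0.1148 0.1824] jaw(z)ang 88.6 y [-0.001 -0.    -1.   ] x [ 1.   -0.02 -0.  ] F [ 0.5 -0.6 -0.3] w 0.0476 q [ 0.01  0.59  1.43 -0.    1.12 -1.54]
```

View pics/w42.png

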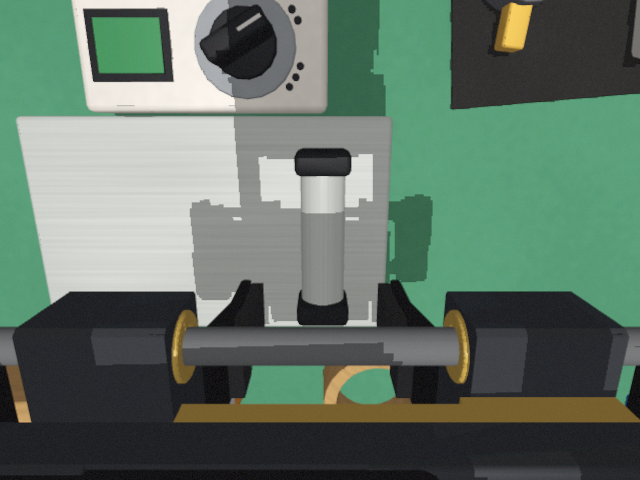

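Request:
{"name": "arm_command", "arguments": {"plan": [[[0,0,-0.7],0],[[0,0,-1.8],0],[[0,0,-2.8],0],[[0,0,-3.6],0],[[0,0,-4.1],0]]}}

```text
time: 66.65
position: [0.6296, 0.1151, 0.0782]
tool_rot: [0.707, -0.009, 0.007, -0.707]
ft_force: [-0.5, -0.4, 0.5]
grip_width: 0.0477
```

Request:
{"name": "arm_command", "arguments": {"plan": [[[0,0,-0.3],0],[[0,0,-0.6],0],[[0,0,-0.85],0],[[0,0,-0.95],0],[[0,0,-1],0]]}}

```text
time: 67.15
position: [0.6309, 0.1162, 0.0549]
tool_rot: [0.707, -0.008, 0.008, -0.707]
ft_force: [-0.4, 0.8, -0.4]
grip_width: 0.0475
```

Request:
{"name": "arm_command", "arguments": {"plan": [[[0,0,0],0],[[0,0,0],0],[[0,0,0],0],[[0,0,0],0],[[0,0,0],0]], "fingers": -1}}

```text
time: 67.65
position: [0.631, 0.1162, 0.0551]
tool_rot: [-0.707, 0.008, -0.008, 0.707]
ft_force: [-0.4, -0.2, 1.3]
grip_width: 0.0292
```

Request:
{"name": "arm_command", "arguments": {"plan": [[[0,0,0.1],0],[[0,0,0.5],0],[[0,0,1.4],0],[[0,0,2.6],0],[[0,0,3.6],0]]}}

```text
time: 68.15
position: [0.6307, 0.1161, 0.1462]
tool_rot: [0.707, -0.008, 0.008, -0.707]
ft_force: [0.5, 0.0, -1.6]
grip_width: 0.0292
```

Request:
{"name": "arm_command", "arguments": {"plan": [[[-0.6,-1,0],0.2],[[-1.5,-2.5,0],0.4],[[-2.4,-4,0],0.6],[[-3.3,-5.5,0],0.8],[[-4.1,-7,0],0.8]]}}

```text
time: 68.65
position: [0.5268, -0.0599, 0.1453]
tool_rot: [0.707, 0.017, -0.017, -0.707]
ft_force: [0.4, -1.1, -1.3]
grip_width: 0.0292
```

Request:
{"name": "arm_command", "arguments": {"plan": [[[-0.9,-1.5,0],0],[[-1.8,-3,0],0],[[-2.6,-4.5,0],0],[[-3.2,-5.6,0],0],[[-3.42,-5.96,0],0]]}}

```text
time: 69.15
position: [0.4417, -0.2106, 0.1453]
tool_rot: [0.707, 0.016, -0.015, -0.706]
ft_force: [-0.5, 0.3, -2.9]
grip_width: 0.0293
```

Request:
{"name": "arm_command", "arguments": {"plan": [[[0,0,0],0],[[0,0,-0.6],0],[[0,0,-1.6],0],[[0,0,-2.7],0],[[0,0,-3.5],0]]}}

```text
time: 69.65
position: [0.4432, -0.206, 0.0562]
tool_rot: [-0.707, -0.017, 0.018, 0.707]
ft_force: [0.4, 0.3, -2.8]
grip_width: 0.0287
```

```bash
python3 -c "
from h import *
st();c=shot('wrist','w43');st()"
```

```text
t 69.65 pos [ 0.4432 -0.206   0.0562] jaw(z)ang 92.8 y [-0.     0.001 -1.   ] x [ 1.    0.05 -0.  ] F [ 0.4  0.3 -2.8] w 0.0287 q [-0.66  0.63  1.9   0.    0.61 -2.29]
t 69.7 pos [ 0.4418 -0.2051  0.0539] jaw(z)ang 92.8 y [-0.004  0.004 -1.   ] x [ 1.    0.05 -0.  ] F [-0.9  0.2 -4. ] w 0.0293 q [-0.66  0.64  1.91  0.    0.61 -2.29]
```

View pics/w43.png

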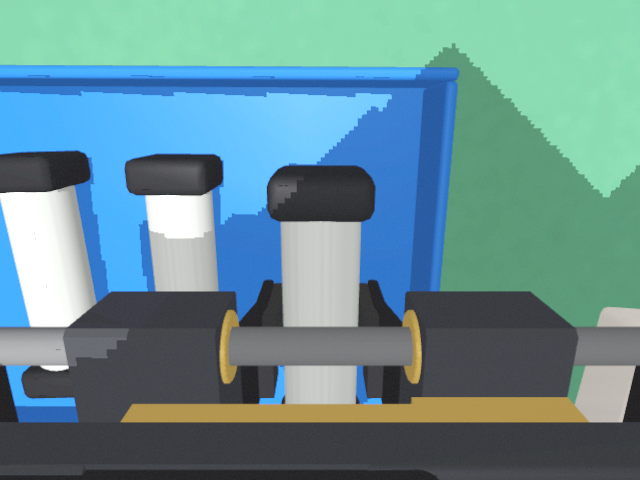

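Request:
{"name": "arm_command", "arguments": {"plan": [[[0,0,-0.5],0],[[0,0,-0.9],0],[[0,0,-1.2],0],[[0,0,-1.45],0],[[0,0,-1.6],0]]}}

```text
time: 70.2
position: [0.4429, -0.2077, 0.017]
tool_rot: [-0.707, -0.017, 0.017, 0.707]
ft_force: [0.3, -0.2, -1.4]
grip_width: 0.0296
```

Request:
{"name": "arm_command", "arguments": {"plan": [[[0,0,-0.08],0],[[0,0,-0.15],0],[[0,0,-0.2],0],[[0,0,-0.22],0],[[0,0,-0.22],0]]}}

```text
time: 70.7
position: [0.4428, -0.2081, 0.0121]
tool_rot: [0.707, 0.017, -0.017, -0.707]
ft_force: [-0.7, -0.0, 0.3]
grip_width: 0.0291
```

Request:
{"name": "arm_command", "arguments": {"plan": [[[0,0,-0.01],0],[[0,0,-0.02],0],[[0,0,-0.02],0]]}}

```text
time: 71.0
position: [0.4428, -0.208, 0.012]
tool_rot: [0.707, 0.017, -0.017, -0.707]
ft_force: [-0.6, -0.1, 6.1]
grip_width: 0.0296
```

Request:
{"name": "arm_command", "arguments": {"plan": [[[0,0,0.02],0],[[0,0,0.02],0],[[0,0,0.02],0],[[0,0,0.02],0]], "fingers": 0.1}}

```text
time: 71.4
position: [0.4427, -0.2079, 0.0116]
tool_rot: [-0.707, -0.017, 0.017, 0.707]
ft_force: [0.2, 0.1, 0.1]
grip_width: 0.0464
```

Request:
{"name": "arm_command", "arguments": {"plan": [[[0,0,0.4],0],[[0,0,1.2],0],[[0,0,2.8],0],[[0,0,4.8],0],[[0,0,6.8],0]]}}

```text
time: 71.9
position: [0.442, -0.2074, 0.1837]
tool_rot: [-0.707, -0.016, 0.017, 0.707]
ft_force: [1.2, -0.4, -0.5]
grip_width: 0.0476
```

```bash
python3 -c "
from h import *
st();c=shot('wrist','w44');st()"
```

```text
t 71.9 pos [ 0.442  -0.2074  0.1837] jaw(z)ang 92.7 y [-0.001  0.001 -1.   ] x [ 1.    0.05 -0.  ] F [ 1.2 -0.4 -0.5] w 0.0476 q [-0.67  0.4   1.81  0.    0.93 -2.29]
t 71.95 pos [ 0.4463 -0.2103  0.1913] jaw(z)ang 92.8 y [ 0.012 -0.009 -1.   ] x [1.   0.05 0.01] F [ 0.9 -0.8  3.7] w 0.0476 q [-0.67  0.39  1.8  -0.    0.93 -2.29]
```

View pics/w44.png

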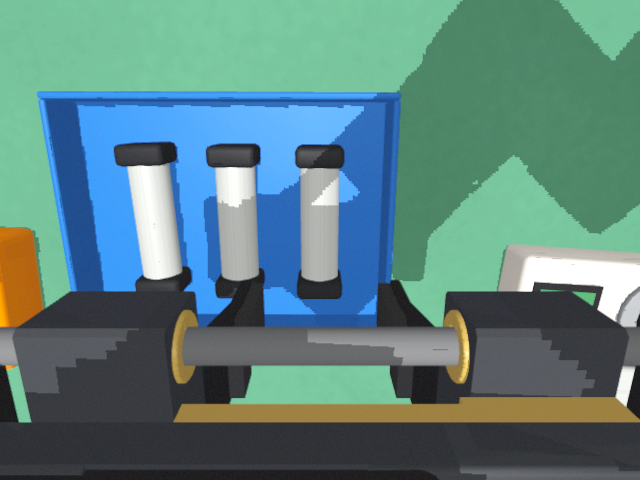

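Request:
{"name": "arm_command", "arguments": {"plan": [[[0.3,1.2,0],-1.6],[[0.7,2.9,0],-3.2],[[1.1,4.6,0],-4.8],[[1.5,6.4,0],-6.4],[[1.9,8.1,0],-8]]}}

```text
time: 72.45
position: [0.4888, -0.0111, 0.1822]
tool_rot: [-0.673, 0.217, -0.218, 0.673]
ft_force: [0.8, -0.6, 0.1]
grip_width: 0.0478
```

Request:
{"name": "arm_command", "arguments": {"plan": [[[0.3,1.3,0],-1.6],[[0.5,2.3,0],-3.2],[[0.66,2.94,0],-4.76],[[0.66,2.94,0],-4.76],[[0.66,2.94,0],-4.76]]}}

```text
time: 72.95
position: [0.505, 0.0609, 0.1819]
tool_rot: [0.615, -0.349, 0.349, -0.615]
ft_force: [-0.8, -0.0, 0.4]
grip_width: 0.0477
```

```bash
python3 -c "
from h import *
st();c=shot('wrist','w45');c=shot('wrist','w45z',(220,150,440,310),3.6);st()"
```

```text
t 72.95 pos [0.505  0.0609 0.1819] jaw(z)ang 30.9 y [-0. -0. -1.] x [ 0.51 -0.86  0.  ] F [-0.8 -0.   0.4] w 0.0477 q [-0.1   0.43  1.76 -0.    0.95 -0.64]
t 73.05 pos [0.5051 0.0601 0.1818] jaw(z)ang 30.8 y [-0. -0. -1.] x [ 0.51 -0.86  0.  ] F [-0.8  0.5  0. ] w 0.0479 q [-0.1   0.43  1.76 -0.    0.95 -0.64]
```

View pics/w45z.png

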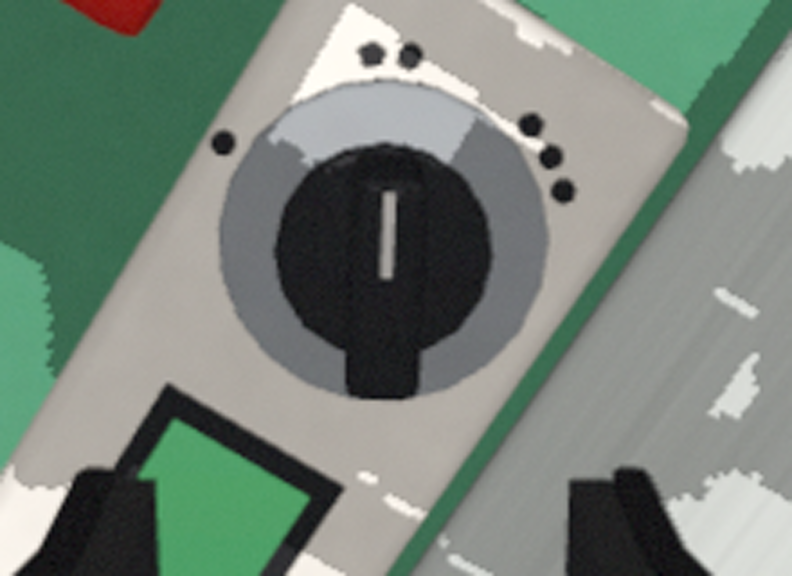

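Request:
{"name": "arm_command", "arguments": {"plan": [[[0.06,0.3,0],-0.4],[[0.06,0.3,0],-0.4],[[0.06,0.3,0],-0.4],[[0.06,0.3,0],-0.4]]}}

```text
time: 73.45
position: [0.5068, 0.0676, 0.1817]
tool_rot: [0.609, -0.36, 0.36, -0.608]
ft_force: [-0.8, -0.6, 0.1]
grip_width: 0.0479
```

```bash
python3 -c "
from h import *
st();c=shot('wrist','w46z',(220,150,440,310),3.6);st()"
```

```text
t 73.45 pos [0.5068 0.0676 0.1817] jaw(z)ang 28.7 y [-0. -0. -1.] x [ 0.48 -0.88  0.  ] F [-0.8 -0.6  0.1] w 0.0479 q [-0.09  0.43  1.76 -0.    0.95 -0.59]
t 73.5 pos [0.5068 0.0678 0.1817] jaw(z)ang 28.7 y [-0. -0. -1.] x [ 0.48 -0.88 -0.  ] F [ 0.1  0.6 -0. ] w 0.0478 q [-0.09  0.43  1.76 -0.    0.95 -0.59]
```

View pics/w46z.png

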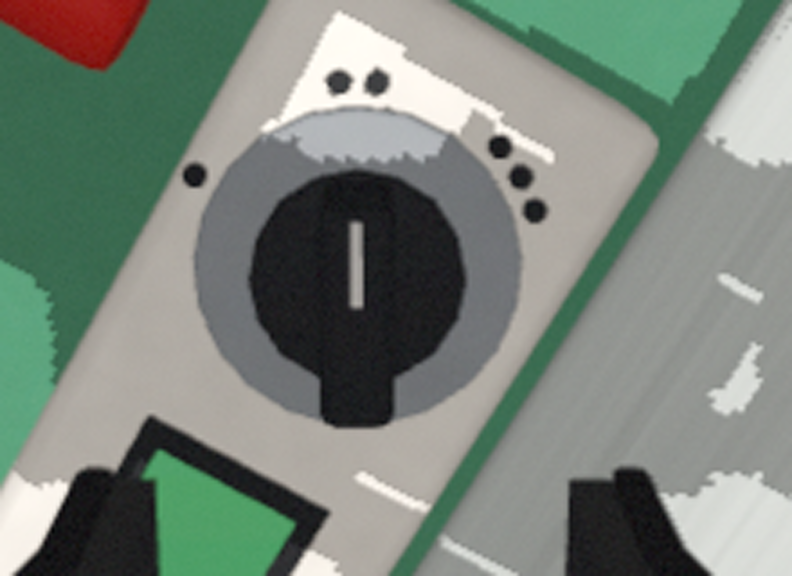

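Request:
{"name": "arm_command", "arguments": {"plan": [[[0,0.01,-0.6],0],[[0,0.01,-1.6],0],[[0,0.01,-2.5],0],[[0,0.01,-3.2],0],[[0,0.01,-3.6],0]], "fingers": -0.15, "force": 15}}

```text
time: 74.0
position: [0.5061, 0.0683, 0.0904]
tool_rot: [0.609, -0.361, 0.36, -0.608]
ft_force: [0.3, 0.9, -0.3]
grip_width: 0.0371
```

Request:
{"name": "arm_command", "arguments": {"plan": [[[0,0,-0.3],0],[[0,0,-0.7],0],[[0,0,-1],0],[[0,0,-1.2],0],[[0,0,-1.23],0]]}}

```text
time: 74.5
position: [0.5066, 0.0686, 0.0605]
tool_rot: [0.609, -0.361, 0.36, -0.608]
ft_force: [-0.3, -0.0, 0.5]
grip_width: 0.0371
```

Request:
{"name": "arm_command", "arguments": {"plan": [[[0,0,0],0],[[0,0,0],0],[[0,0,0],0],[[0,0,0],0],[[0,0,0],0]], "fingers": -1}}

```text
time: 75.0
position: [0.5055, 0.068, 0.0612]
tool_rot: [0.609, -0.361, 0.359, -0.608]
ft_force: [-3.6, -4.1, 4.1]
grip_width: 0.0139
```

Request:
{"name": "arm_command", "arguments": {"plan": [[[0,0,0],1],[[0,0,0],2],[[0,0,0],3],[[0,0,0],4],[[0,0,0],5]]}}

```text
time: 75.5
position: [0.5054, 0.0679, 0.0612]
tool_rot: [0.673, -0.22, 0.218, -0.672]
ft_force: [-3.8, -4.8, 4.5]
grip_width: 0.014
```

Request:
{"name": "arm_command", "arguments": {"plan": [[[0,0,0],1],[[0,0,0],2],[[0,0,0],3],[[0,0,0],4],[[0,0,0],5]]}}

```text
time: 76.0
position: [0.5053, 0.0677, 0.0612]
tool_rot: [0.704, -0.069, 0.067, -0.703]
ft_force: [-3.8, -5.7, 4.0]
grip_width: 0.0141
```

Request:
{"name": "arm_command", "arguments": {"plan": [[[0,0,0],0.7],[[0,0,0],1.3],[[0,0,0],1.7],[[0,0,0],1.8],[[0,0,0],1.8]]}}

```text
time: 76.5
position: [0.5053, 0.0676, 0.0612]
tool_rot: [0.707, -0.015, 0.013, -0.706]
ft_force: [-4.8, -6.5, 4.7]
grip_width: 0.0139
```

```bash
python3 -c "
from h import *
o=st();print(o['moment']);c=shot('wrist','w47');st()"
```

```text
t 76.5 pos [0.5053 0.0676 0.0612] jaw(z)ang 87.8 y [-0.003 -0.001 -1.   ] x [ 1.   -0.04 -0.  ] F [-4.8 -6.5  4.7] w 0.0139 q [-0.09  0.64  1.85 -0.    0.66 -1.62]
[-1.01010283  0.66139787 -0.04267442]
t 76.55 pos [0.5053 0.0676 0.0612] jaw(z)ang 87.8 y [-0.003 -0.001 -1.   ] x [ 1.   -0.04 -0.  ] F [-4.3 -5.2  4.5] w 0.0137 q [-0.09  0.64  1.85 -0.    0.66 -1.62]
```

View pics/w47.png

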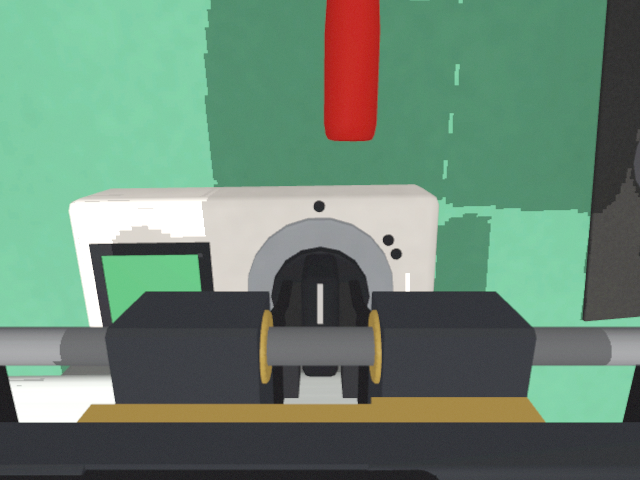

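Request:
{"name": "arm_command", "arguments": {"plan": [[[0,0,0],0.2],[[0,0,0],0.2],[[0,0,0],0.2]]}}

```text
time: 76.85
position: [0.5053, 0.0676, 0.0612]
tool_rot: [0.708, -0.009, 0.007, -0.707]
ft_force: [-3.1, -6.1, 4.1]
grip_width: 0.0142
```

Request:
{"name": "arm_command", "arguments": {"plan": [[[0,0,0],0],[[0,0,0],0],[[0,0,0],0],[[0,0,0],0]], "fingers": -0.15}}

```text
time: 77.25
position: [0.5073, 0.0688, 0.061]
tool_rot: [-0.707, 0.008, -0.008, 0.707]
ft_force: [0.0, -0.8, -0.8]
grip_width: 0.0345
```

Request:
{"name": "arm_command", "arguments": {"plan": [[[0,0,0.5],0],[[0,0,1.5],0],[[0,0,3],0],[[0,0,4.8],0],[[0,0,6.5],0]]}}

```text
time: 77.75
position: [0.5066, 0.0688, 0.226]
tool_rot: [-0.707, 0.008, -0.008, 0.707]
ft_force: [0.6, 0.2, -0.2]
grip_width: 0.037
```

```bash
python3 -c "
from h import *
st();c=shot('wrist','w48');c=shot('side','s48');c=shot('top','t48')"
```

```text
t 77.75 pos [0.5066 0.0688 0.226 ] jaw(z)ang 88.7 y [ 0.001  0.    -1.   ] x [ 1.   -0.02  0.  ] F [ 0.6  0.2 -0.2] w 0.037 q [-0.08  0.37  1.71  0.    1.06 -1.63]
```

View pics/w48.png

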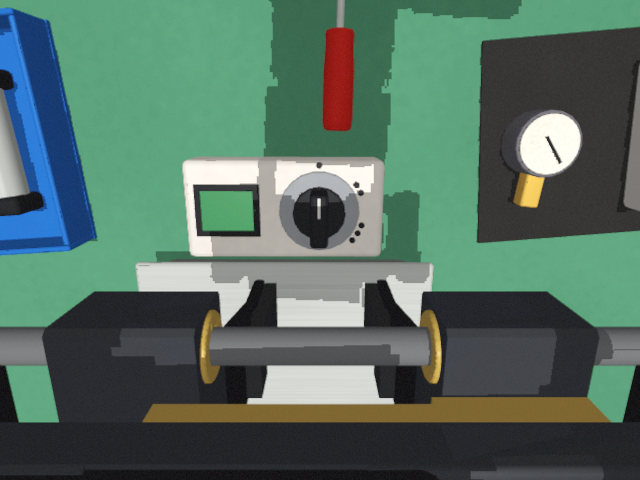

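View pics/s48.png

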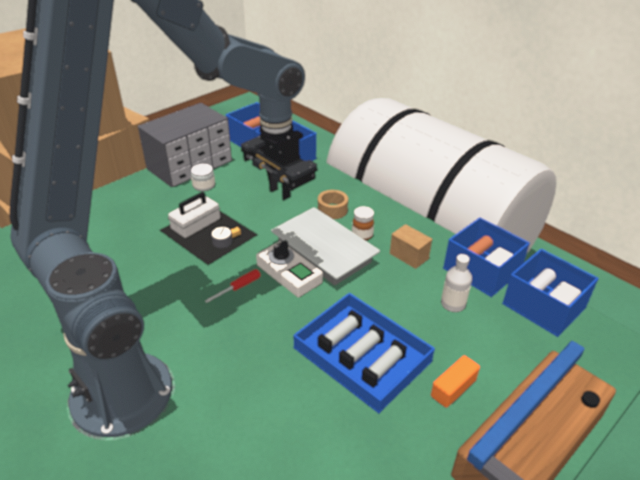

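View pics/t48.png

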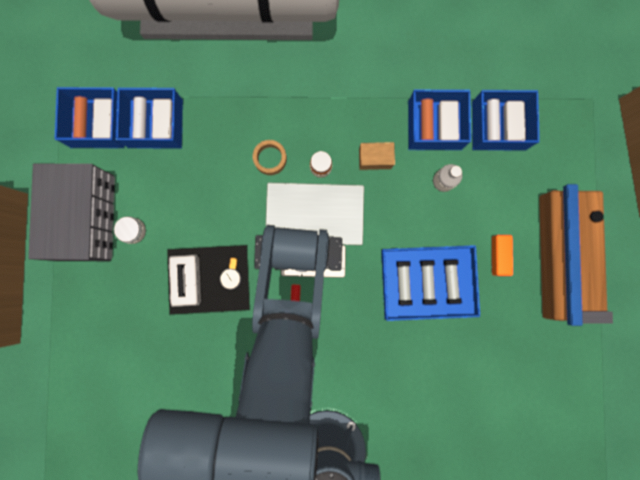

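```bash
python3 -c "
from rig import *
print(hand_in())"
```

```text
the job is handed in; nothing more can be done
None
```

The job is done and handed in at about 78 s, well inside the 210 s limit. The hand-in reports no verdict, so the checks below are my own.

- **Clearing the pan:** I stowed the kit case upright and the dial gauge on the black mat. The wrist view put the case at least 16 mm inside the mat's edges. With the pan empty, I turned the selector to the two dots.
- **Weighing:** Three cartridges were on the bench, and I laid all three flat on the pan. They stayed untouched for about 1.5 s. I stepped each one down onto the steel until the wrist force changed. It never read above about 6 N, so roughly 8 N from the arm on top of the cartridges' own weight.
- **Putting away:** All three cartridges are lying on the tray floor, and I turned the selector back to the single dot.
- **Right-hand cartridge:** It lay too close to the bottle for the gripper, so I first pushed it about 35 mm along its own length and then picked it up off-centre.

**Last checks:** The final pictures show the pan empty, the case and gauge on the mat, the cartridges in the tray and the white line on the single dot. The other things on the bench look unmoved in the pictures, though I did not measure each one. The gripper was clear of everything.

**What disagreed:** Early position estimates from the three cameras differed by 5–8 mm. A wrist picture taken before each grasp settled this. My first grip on the case handle lifted before the fingers had closed, so I regripped it.

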